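Pack the pipe test coupons in the transit case

ROBOT

A 6-joint arm with a two-finger parallel gripper is mounted at the origin on the work surface. World frame = base frame: x ahead of the robot, y to its left, z up, the work surface at z = 0. Lengths are in m, angles in degrees, forces in N, time in s.
With the tool pointing down it reaches from about 0.325 to 0.775 m from the base axis. Payload 5.5 kg.
Tool frame: the origin (TCP) lies midway between the tips of the shut fingers; the grasp point (between the pads) lies 19 mm behind it; z points along the fingers, y is the direction in which the jaws open and shut (so a half turn about z gives the same grasp; the last joint's range is limited). The gripper opens to 85 mm and grips with 20 to 120 N. Pads are 22 mm wide; open, the fingers measure 114 mm over their backs; the gripper's body (76 mm by 85 mm) begins 54 mm behind the grasp point. The pads swing forward as they close: fully open they stand 13 mm farther back than shut.
Start: joints at [-79.567, 5.22, 70.514, -0, 104.267, -3.249], TCP at [0.142, -0.583, 0.192] pointing down, gripper open.
Joint ranges: [-164.24, 164.24], [-49.07, 125.15], [9.68, 141.18], [-86.29, 266.29], [3.28, 154.24], [-151.56, 151.56]. Speed limits (degrees/s): [147.25, 147.25, 172.46, 180, 180, 180].

INTERFACE

Orientations are given as [roll, pitch, yaw] about the fixed x, y, z axes, in that order (R = Rz(yaw) Ry(pitch) Rx(roll)).
In Python, from workcell import arm, optics, workorder gives the robot as it stands.
- The arm moves only by the tool step_arm, never from a script. Its argument "targets" is a list that holds one entry, the list of rows, each a list of 6 numbers: the shift along the tool's x, y, z in cm, then the turn, a rotation vector about the tool's x, y, z in degrees. In form: [[[dx, dy, dz, wx, wy, wz], ...]]. A call has 1 to 5 rows; each row is the pose to reach, as a shift and turn from the pose commanded when the call began, along the tool's axes at that moment; what a row does not reach only later rows make up. A row lasts 1/8 s, in which the tool goes at most 62.5 mm and 10.7 degrees, less where a joint would pass 70% of its speed; a pose out of reach is approached as far as the arm can. A call with a gripper value outside its range is refused whole. "fingers" is the opening, from 0 (shut) to 1 (fully open), set as the call begins (left out, the last holds). The fingers move at their own pace and stop on an object; "grip_force" is the grip in N (left out, the last holds). Time passes only in rows, so rows that repeat a pose let the fingers close. It gives the time, the measured TCP pose, the force and the opening at its end, in the units of the state.
- arm.get_obs(): the state, without advancing time (a new reading comes with each control period).
- optics.capture(name): name is "scene" or "top"; returns (picture, depth): 420x560x3 uint8, red, green, blue; 420x560 float32, m along the optical axis (not along the pixel's ray), 0 where there is no reading.
- optics.camera_info(name): a dict with "fx", "fy", "cx", "cy" (pixels), "dist" ([k1, k2, p1, p2, k3] as OpenCV has them; the pictures are not rectified), "extrinsics" (4x4, takes a point from world to camera coordinates). Camera axes: x right, y up, looking along -z (the intrinsics and any distortion apply to the point x, -y, -z); pixel columns grow to the right and rows downward; lengths in m; the calibration is good to about 2 mm. A picture is of the moment at which its call begins. camera_info takes no time and is no camera call.
- workorder.hand_in(): hands the job in, once; it reports no verdict.
The state is a dict: "t": time; "joint_pos": joint angles; "dq": joint speeds; "tau": joint torques, N m; "eef_pos": TCP position; "tool_rot": TCP orientation; "wrist_force": force on the tool from outside, world axes, zero at the start; "wrist_torque": the same for the moment, N m; "opening": opening from 0.0 (shut) to 1.0 (fully open).
Only numpy, scipy, OpenCV 4.12 (cv2) and the standard library are available. Lean on these libraries where they do the work, as an engineer would, in place of code of your own. Each camera call takes 0.05 s, during which the arm holds its last target.

TASK

Pack the welded pipe coupons for the test lab: stand every one upright, close together in a single row from the robot-side end, in the channel on the floor of the blue case, then lift the yellow divider out of its notches, shift it along and drop it fully into the pair of notches nearest the row that it will go into, so that the coupons cannot shift about. Then shut the lid fully, and only after that swing both hasps up over the staples on the lid's front until they lie flat against it. Leave the other things on the bench where they are.

Things in the scene. Friction and masses are not known exactly. Their poses are not given: they have to be found in the camera images.
- coupon1: Steel pipe test coupon, bare steel ring 42.4 mm outside, 34 mm inside, 36 mm tall, with a brownish weld bead round the middle (flush to 1.6 mm proud). 0.12 kg. Stands upright at the start; origin at the centre of its lower end, z along the pipe axis.
- coupon2: Steel pipe test coupon, bare steel ring 42.4 mm outside, 34 mm inside, 36 mm tall, with a brownish weld bead round the middle (flush to 1.6 mm proud). 0.12 kg. Stands upright at the start; origin at the centre of its lower end, z along the pipe axis.
- coupon3: Steel pipe test coupon, bare steel ring 42.4 mm outside, 34 mm inside, 36 mm tall, with a brownish weld bead round the middle (flush to 1.6 mm proud). 0.12 kg. Stands upright at the start; origin at the centre of its lower end, z along the pipe axis. May be absent.
- coupon4: Steel pipe test coupon, bare steel ring 42.4 mm outside, 34 mm inside, 36 mm tall, with a brownish weld bead round the middle (flush to 1.6 mm proud). 0.12 kg. Stands upright at the start; origin at the centre of its lower end, z along the pipe axis. May be absent.
- case: Blue steel case fixed to the bench, 251 (its x) x 126 (y) x 48 mm high, walls 3, floor 4 mm; inside 245 x 120. Origin: centre of its underside; x along its length away from the robot, z up. On the floor two black strips 7 mm high along x leave a channel 50 mm wide in the middle for the row of coupons. Lid hinged on its +y side, hasps on its -y side.
- row_end (a point): Point on the case's inner floor (4 mm above its underside) at the foot of the robot-side end wall (case x = -122.5 mm), mid width: the row of coupons begins here. Axes as the case.
- ladder (a point): Middle of the two aluminium ladder strips inside the long walls (8 mm wide, 104 mm clear between them), at the floor height of their notches, 34 mm above the case's underside; teeth tops at 44 mm. Ten pairs of notches, 10 mm wide, 10 deep, pitch 22 mm, centres 33, 55, 77, 99, 121, 143, 165, 187, 209, 231 mm from the robot-side end wall's inner face.
- divider: Loose yellow steel divider, 0.12 kg: plate 4 (x) x 100 (y) x 20 mm high, its middle 44 mm reaching 6 mm lower; on it an ear bar 4 x 116 mm, z 20 to 32 mm, whose ends hang in a pair of notches; grip block 10 x 32 mm, z 32 to 54. Origin: middle of the plate's 100 mm lower edge, z up. Fully down, origin 14 mm above the case's underside; raised 10 mm the ears clear. Starts 209 mm along.
- divider_grip (a point): Middle of the divider's grip block, 43 mm above its lower edge. Raised just clear of the teeth, the plate still reaches below the coupons' tops and can push them along. Two, three and four coupons packed close from the robot-side end wall need the notches 99, 143 and 187 mm from it.
- lid (a joint): Lid angle: 0 = shut, grows as it opens; 1.9 to 2.3 rad at the start. A friction hinge (0.35 N m) keeps it where it is left. Lid: a shell 251 x 126 mm, 27 deep, 0.32 kg, with a steel pull tongue 30 mm wide, 34 long, 5 thick in the middle of its free lower edge. Shut, its top is 75 mm above the case's underside.
- lid_tongue (a point): On the lid's pull tongue, mid width and thickness, 25 mm out from the lid's free edge and 9 mm from the tongue's end, 153 mm from the hinge line; moves with the lid.
- lid_hinge_line (a point): Middle of the lid's hinge line, on the case's +y side: case y = 65 mm, 48 mm above its underside. The line runs along the case's x.
- hasp_a (a joint): Angle of the slotted steel hasp strap near the case's robot-side end (28 wide, 58 long, 4 mm thick) on the -y side. 0 = upright, flat against the shut lid's front with its slot round the lid's staple; grows as it swings outward; 1.57 = level, straight out to case -y. Friction (0.045 N m) holds it where left. Lid and straps pass through one another.
- hasp_a_tip (a point): Mid width of hasp a near its free end, 48 mm from its hinge line; moves with the strap. The hinge line runs along the case's x, centred at case x = -70, y = -67.5 mm, 34 mm above the case's underside. The staple on the lid stands out 13 mm, 29 mm above that line.
- hasp_b (a joint): Angle of the slotted steel hasp strap near the case's far end (28 wide, 58 long, 4 mm thick) on the -y side. 0 = upright, flat against the shut lid's front with its slot round the lid's staple; grows as it swings outward; 1.57 = level, straight out to case -y. Friction (0.045 N m) holds it where left. Lid and straps pass through one another.
- hasp_b_tip (a point): Mid width of hasp b near its free end, 48 mm from its hinge line; moves with the strap. The hinge line runs along the case's x, centred at case x = 70, y = -67.5 mm, 34 mm above the case's underside. The staple on the lid stands out 13 mm, 29 mm above that line.
- flange: Bystander: aluminium pipe flange ring lying flat, 58 mm outside, 14 mm high. Not a coupon. May be absent.
- reducer: Bystander: solid rust-brown pipe reducer, 48 mm across at the foot, 30 mm at the top, 40 mm high. Not a coupon. May be absent.
- wire_brush: Bystander: wooden hand wire brush, 240 mm long.
- hammer: Bystander: hammer, 260 mm long.
- magnet_square: Bystander: red triangular magnetic welding square, about 90 mm.
- plates: Bystander: two steel plate offcuts 110 x 50 mm in a pile 8 mm high.
- tape_measure: Bystander: yellow tape measure, 70 x 66 x 34 mm.
Not all that is in view belongs to the job. Of the things shaped like the divider, the yellow one is meant.

How it is judged:
By the outcome, as a careful person would: the job done as asked, in the order asked, and still so for the second after the job is handed in, with the robot touching nothing.
Of coupon3, coupon4, flange, reducer only 1 to 3 are there at a start; the rules pass over those that are not, and their reading is None.
At some moment in a run one of coupon1, coupon2, coupon3, coupon4 may be knocked a few centimetres aside while the robot is not near it.
It also fails if it takes over 210 s, if anything falls off the work surface, if the arm or the gripper's body presses on something with over 40 N, if the wrist force passes 120 N, or if a joint passes its speed limit or range.

## Working session

There is one attempt and no reset: what is moved stays moved. The work goes in short steps, Python scripts to look and compute and a tool call to move; the robot and the scene stay as the last step left them, time stands still between calls to the robot, and variables do not carry over. Pictures are saved under pics/ and viewed, and the job is handed in when it is done.

Besides the shell and the picture viewer there is one more tool, called after "Call:" as name(argument=value, ...), one argument or row to a line, values as JSON. step_arm: Moves the arm, as the interface text tells. Its arguments: {"type":"object","properties":{"targets":{"type":"array"},"fingers":{"type":"number"},"grip_force":{"type":"number"}},"required":["targets"]}

```bash
ls; mkdir -p pics
python3 - <<'E'
from workcell import arm, optics, workorder
import cv2, json
o=arm.get_obs(); print({k:o[k] for k in ('t','eef_pos','tool_rot','opening')})
for n in ('scene','top'):
    p,d=optics.capture(n); cv2.imwrite(f'pics/{n}0.png',p[:,:,::-1]); print(optics.camera_info(n))
E
```

```text
pics
{'t': 0.0, 'eef_pos': array([ 0.14188271, -0.58261314,  0.19134344]), 'tool_rot': array([-1.79887689e+02, -7.93945882e-03,  1.36843340e+01]), 'opening': 0.9989252554217716}
{'fx': 381.169149656967, 'fy': 381.169149656967, 'cx': 288.2136490631013, 'cy': 204.38053232414134, 'dist': array([-0.04246687,  0.        ,  0.        ,  0.        ,  0.        ]), 'extrinsics': array([[-0.24622144,  0.96918718,  0.00715611,  0.16026239],
       [-0.84684035, -0.21871881,  0.48479222,  0.43290543],
       [ 0.47141958,  0.11330616,  0.87460008, -1.25767059],
       [ 0.        ,  0.        ,  0.        ,  1.        ]])}
{'fx': 529.3666817973985, 'fy': 529.3666817973985, 'cx': 275.7030374262681, 'cy': 211.79212464151163, 'dist': array([-0.17464936,  0.        ,  0.        ,  0.        ,  0.        ]), 'extrinsics': array([[-3.82094111e-03, -9.99991907e-01, -1.25912321e-03,
        -4.20711164e-02],
       [ 9.80470016e-01, -3.99392947e-03,  1.96628064e-01,
        -5.45427435e-01],
       [-1.96631502e-01, -4.83228306e-04,  9.80477342e-01,
        -1.62480798e+00],
       [ 0.00000000e+00,  0.00000000e+00,  0.00000000e+00,
         1.00000000e+00]])}
```

View pics/scene0.png

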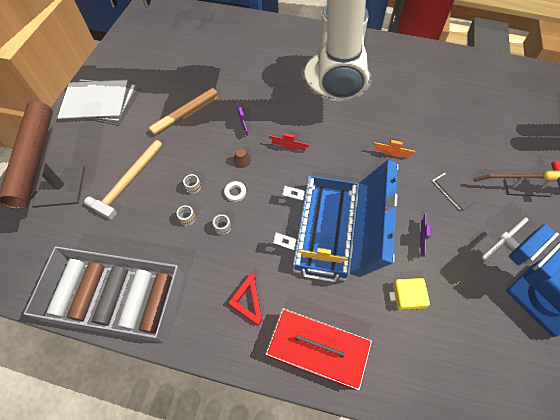

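View pics/top0.png

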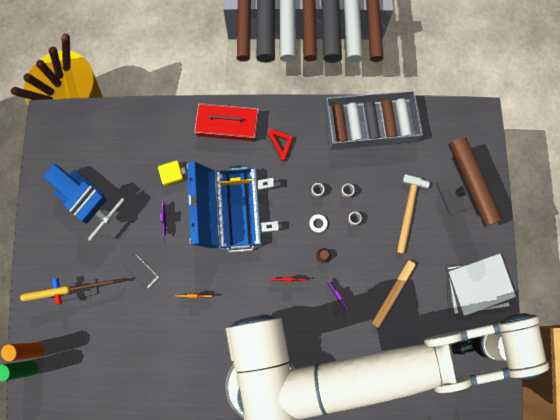

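The scene view shows three coupons at about (191,183), (185,214) and (222,224), the flange at (235,190), the reducer at (241,157), and the open case near (335,230). The divider is at (325,255), at the far end of the case.

```bash
cat > h.py <<'E'
import numpy as np, cv2
from workcell import arm, optics, workorder
def ray(n,uv):
    c=optics.camera_info(n); K=np.array([[c['fx'],0,c['cx']],[0,c['fy'],c['cy']],[0,0,1]])
    uv=np.atleast_2d(np.array(uv,float))
    q=cv2.undistortPoints(uv[:,None],K,np.array(c['dist']))[:,0]
    d=np.c_[q[:,0],-q[:,1],-np.ones(len(q))]; E=c['extrinsics']
    return -E[:3,:3].T@E[:3,3], d@E[:3,:3]
def onz(n,uv,z):
    o,d=ray(n,uv); s=(z-o[2])/d[:,2]; return o+d*s[:,None]
def px(n,P):
    c=optics.camera_info(n); K=np.array([[c['fx'],0,c['cx']],[0,c['fy'],c['cy']],[0,0,1]]);E=c['extrinsics']
    p=np.atleast_2d(P)@E[:3,:3].T+E[:3,3]; p=p*[1,-1,-1]
    return cv2.projectPoints(p,np.zeros(3),np.zeros(3),K,np.array(c['dist']))[0][:,0]
def dep(n,d):
    v,u=np.mgrid[:d.shape[0],:d.shape[1]]
    o,r=ray(n,np.c_[u.ravel(),v.ravel()]); P=o+r*d.ravel()[:,None]; P[d.ravel()==0]=np.nan
    return P.reshape(*d.shape,3)
def crop(n,p,box,name,k=4):
    u0,v0,u1,v1=box; cv2.imwrite(f'pics/{name}.png',cv2.resize(p[v0:v1,u0:u1,::-1],None,fx=k,fy=k,interpolation=cv2.INTER_CUBIC))
E
python3 - <<'E'
from h import *
p,d=optics.capture('top'); P=dep('top',d); np.savez('top0.npz',p=p,P=P)
crop('top',p,(180,150,375,270),'topc',4)
s,ds=optics.capture('scene'); np.savez('sc0.npz',p=s,P=dep('scene',ds))
crop('scene',s,(270,150,440,290),'scc',4)
for u,v in [(317,182),(348,183),(355,211),(318,223),(330,260),(300,260),(236,182),(209,180)]:
    print((u,v),P[v,u].round(4))
# connected blobs by height 20..45mm in coupon area
Z=P[:,:,2]; m=((Z>0.02)&(Z<0.05)).astype(np.uint8); m[:,:285]=0;m[:,375:]=0;m[:165]=0;m[240:]=0
n,l,st,c=cv2.connectedComponentsWithStats(m)
for i in range(1,n):
    if st[i,4]>20:
        q=P[l==i]; print(st[i],np.median(q,0).round(4),q.min(0).round(4),q.max(0).round(4))
E
```

```text
(317, 182) [ 0.6559 -0.1815  0.0019]
(348, 183) [ 0.6446 -0.2804  0.0315]
(355, 211) [ 0.5495 -0.2988  0.0408]
(318, 223) [ 0.5192 -0.1826 -0.0057]
(330, 260) [ 0.3965 -0.2186  0.0025]
(300, 260) [ 0.3978 -0.1221 -0.0047]
(236, 182) [0.6498 0.0849 0.0296]
(209, 180) [0.6519 0.1709 0.0492]
[311 183  13  14  73] [ 0.6229 -0.1779  0.0325] [ 0.6027 -0.1988  0.0203] [ 0.6456 -0.1586  0.042 ]
[341 183  14  14  79] [ 0.6206 -0.2769  0.0336] [ 0.602  -0.2991  0.0206] [ 0.6446 -0.2566  0.0437]
[348 211  14  15  75] [ 0.5286 -0.2983  0.0335] [ 0.5071 -0.3193  0.0201] [ 0.5505 -0.2771  0.0449]
```

View pics/topc.png

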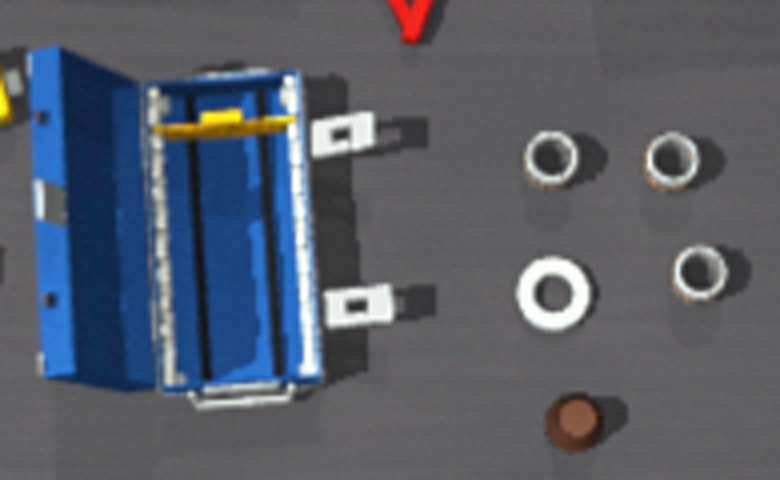

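View pics/scc.png

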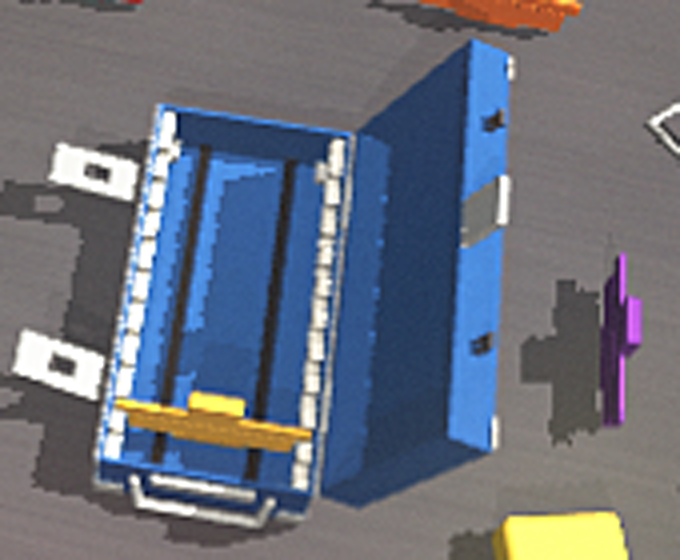

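Run:
```python
from h import *
names=['near-y','far-y','far+y','near+y']
A={'top':[(260.5,245.5),(255,168),(216.2,171.2),(221.2,247)],'scene':[(310,176.2),(293.7,271.7),(348,278.7),(358.2,183.2)]}
loc=np.array([[-125.5,-63],[125.5,-63],[125.5,63],[-125.5,63]])/1e3
for n in A:
    X=onz(n,A[n],0.048)[:,:2]; print(n); print(X.round(4), [np.linalg.norm(X[i]-X[(i+1)%4]).round(4) for i in range(4)])
    a=X-X.mean(0); th=np.arctan2((loc[:,0]*a[:,1]-loc[:,1]*a[:,0]).sum(),(loc*a).sum()); print(X.mean(0),np.degrees(th))
# ladders: bright pixels within case via depth
for n,f in (('top','top0.npz'),('scene','sc0.npz')):
    z=np.load(f); p=z['p'];P=z['P']
    m=(p.min(2)>170)&(P[:,:,2]>0.035)&(P[:,:,2]<.06)&(P[:,:,0]>.42)&(P[:,:,0]<.73)&(P[:,:,1]>-.01)&(P[:,:,1]<.16)
    q=P[m]; print(n,m.sum())
    y=np.c_[p[:,:,0]>150,][:]
    my=(p[:,:,0]>150)&(p[:,:,2]<90)&(p[:,:,1]>100)&(P[:,:,0]>.55)&(P[:,:,0]<.73)&(P[:,:,1]>-.0)&(P[:,:,1]<.16)
    q=P[my]; print('yellow',my.sum(),q.mean(0),q.min(0),q.max(0)); v,u=np.where(my); print(u.min(),u.max(),v.min(),v.max())
    hi=q[q[:,2]>.062]; print(len(hi),np.median(hi,0) if len(hi) else '')
```

```text
top
[[0.4385 0.004 ]
 [0.6916 0.0223]
 [0.6816 0.1483]
 [0.4341 0.1279]] [np.float64(0.2537), np.float64(0.1264), np.float64(0.2484), np.float64(0.124)]
[0.56143565 0.0756454 ] 4.201078432545419
scene
[[0.4491 0.0076]
 [0.7141 0.0287]
 [0.6997 0.153 ]
 [0.4387 0.1343]] [np.float64(0.2659), np.float64(0.1251), np.float64(0.2616), np.float64(0.1271)]
[0.5754085  0.08089025] 4.592115851285219
top 290
yellow 82 [0.65032824 0.08569599 0.05291034] [0.64355698 0.02884655 0.02956004] [0.65685426 0.13888281 0.07556808]
219 253 177 182
26 [0.65069037 0.08545169 0.06751244]
scene 605
yellow 277 [0.65534204 0.08771245 0.03688209] [0.64419223 0.02822867 0.00976048] [0.66025633 0.142898   0.0691809 ]
299 347 248 262
15 [0.65769306 0.08189656 0.06536955]
```

```bash
cat >> h.py <<'E'
def TC(C):
    x,y,th=C; c,s=np.cos(np.radians(th)),np.sin(np.radians(th))
    return lambda L: np.atleast_2d(np.array(L,float))@np.array([[c,s,0],[-s,c,0],[0,0,1]])+[x,y,0]
def overlay(n,p,sets,box,name,k=4):
    u0,v0,u1,v1=box; im=cv2.resize(p[v0:v1,u0:u1,::-1],None,fx=k,fy=k,interpolation=cv2.INTER_CUBIC)
    for W,col in sets:
        q=((px(n,W)-[u0,v0]+.5)*k).astype(int); cv2.polylines(im,[q.reshape(-1,1,2)],True,col,1)
    cv2.imwrite(f'pics/{name}.png',im)
E
python3 - <<'E'
from h import *
C=(0.564,0.077,4.3); T=TC(C)
r=lambda x0,x1,y0,y1,z:T([[x0,y0,z],[x1,y0,z],[x1,y1,z],[x0,y1,z]])
S=[(r(-.1255,.1255,-.063,.063,.048),(0,255,255)),(r(-.1225,.1225,-.06,.06,.048),(0,255,0)),(r(-.1225,.1225,-.025,.025,.011),(255,0,255)),(r(.0845,.0885,-.058,.058,.046),(0,0,255))]
for n,f,b in (('top','top0.npz',(195,150,275,260)),('scene','sc0.npz',(280,165,370,290))):
    overlay(n,np.load(f)['p'],S,b,'ov_'+n,5)
E
```

```text
(no output)
```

View pics/ov_top.png

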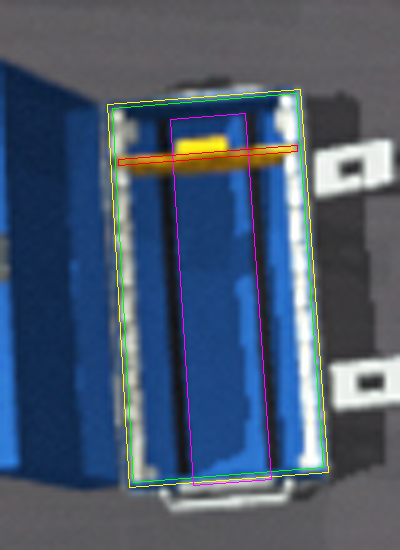

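View pics/ov_scene.png

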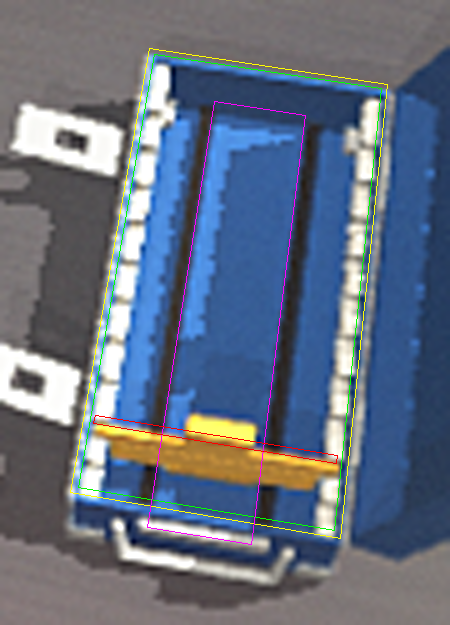

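Run:
```python
from h import *
C=(0.564,0.077,4.3); th=np.radians(C[2]); R=np.array([[np.cos(th),np.sin(th)],[-np.sin(th),np.cos(th)]])
for n,f in (('top','top0.npz'),('scene','sc0.npz')):
    p=np.load(f)['p'].astype(int)
    v,u=np.mgrid[:420,:560]; X=onz(n,np.c_[u.ravel(),v.ravel()],.011)[:,:2]; L=((X-C[:2])@R.T).reshape(420,560,2)
    w=onz(n,np.c_[u.ravel(),v.ravel()],.048)[:,:2]; M=((w-C[:2])@R.T).reshape(420,560,2)
    dark=p.max(2)<50
    for s in (-1,1):
        m=dark&(abs(L[:,:,1]-s*.03)<.012)&(L[:,:,0]>-.10)&(L[:,:,0]<.06)
        q=L[m]; 
        k=np.polyfit(q[:,0],q[:,1],1); print(n,s,m.sum(),k, 'slopedeg',np.degrees(k[0]), q[:,1].min(),q[:,1].max())
    # white ladder tops z=.044 , y expected 52..60
    W=onz(n,np.c_[u.ravel(),v.ravel()],.044)[:,:2]; W=((W-C[:2])@R.T).reshape(420,560,2)
    for s in (-1,1):
        m=(p.min(2)>140)&(abs(W[:,:,1]-s*.056)<.01)&(abs(W[:,:,0])<.11); q=W[m]; k=np.polyfit(q[:,0],q[:,1],1); print(' ladder',s,m.sum(),k,np.degrees(k[0]))
    # blue extents in rim plane: near edge
    blue=(p[:,:,2]>90)&(p[:,:,2]>p[:,:,0]+50)
    # yellow grip block top z=.068
    G=onz(n,np.c_[u.ravel(),v.ravel()],.068)[:,:2]; G=((G-C[:2])@R.T).reshape(420,560,2)
    m=(p[:,:,0]>215)&(p[:,:,1]>185)&(p[:,:,2]<110)&(abs(G[:,:,0]-.0865)<.02)&(abs(G[:,:,1])<.03); q=G[m]; print(' block',m.sum(),q.mean(0),q.min(0),q.max(0))
    print(np.c_[np.where(m)].min(0),np.c_[np.where(m)].max(0))
```

```text
top -1 53 [ 0.00388343 -0.02767639] slopedeg 0.222504210603864 -0.029720987961488664 -0.025653881668895012
top 1 76 [-0.00407129  0.03051892] slopedeg -0.23326798909755092 0.02781340669215635 0.03317047732816858
 ladder -1 222 [ 0.00406516 -0.05445757] 0.2329165161636464
 ladder 1 134 [-0.00165242  0.05791725] -0.09467649642516036
 block 24 [0.08658555 0.00293616] [ 0.08252559 -0.01118809] [0.09040699 0.01471654]
[178 231] [180 239]Traceback (most recent call last):
  File "<stdin>", line 11, in <module>
    raise TypeError("expected non-empty vector for x")
TypeError: expected non-empty vector for x
```

Run:
```python
from h import *
C=(0.564,0.077,4.3); th=np.radians(C[2]); R=np.array([[np.cos(th),np.sin(th)],[-np.sin(th),np.cos(th)]])
n='scene'; p=np.load('sc0.npz')['p'].astype(int)
v,u=np.mgrid[:420,:560]
def pl(z): return ((onz(n,np.c_[u.ravel(),v.ravel()],z)[:,:2]-C[:2])@R.T).reshape(420,560,2)
L=pl(.011)
for s in (-1,1):
    m=(p.max(2)<75)&(abs(L[:,:,1]-s*.03)<.012)&(L[:,:,0]>-.08)&(L[:,:,0]<.05)
    q=L[m]; k=np.polyfit(q[:,0],q[:,1],1); print(n,s,m.sum(),k,np.degrees(k[0]),q[:,1].min(),q[:,1].max())
W=pl(.044)
for s in (-1,1):
    m=(p.min(2)>140)&(abs(W[:,:,1]-s*.056)<.01)&(abs(W[:,:,0])<.11); q=W[m]; k=np.polyfit(q[:,0],q[:,1],1); print(' ladder',s,m.sum(),k,np.degrees(k[0]))
G=pl(.068)
m=(p[:,:,0]>215)&(p[:,:,1]>185)&(p[:,:,2]<110)&(abs(G[:,:,0]-.0865)<.02)&(abs(G[:,:,1])<.03); q=G[m]; print(' block',m.sum(),q.mean(0),q.min(0),q.max(0))
# coupons: top inner/outer ring centroid at z=.036
p2=np.load('top0.npz')['p']
for nm,pp,cs in (('top',p2,[(317,189),(348,189),(355,217),(318,223)]),('scene',p,[(222,222),(185,212),(191,181),(235,190)])):
    crop(nm,pp.astype(np.uint8),(295,175,375,240) if nm=='top' else (165,165,255,240),'cp_'+nm,8)
    T=px(nm,np.array([[.6229,-.1779,.036],[.6206,-.2769,.036],[.5286,-.2983,.036]])); print(nm,T)
```

```text
scene -1 91 [ 0.00417659 -0.02820595] 0.23930114801525854 -0.030837782256980913 -0.024660306039690747
scene 1 117 [0.00393629 0.02977581] 0.225532572350334 0.026391716316578794 0.03338460793604149
 ladder -1 380 [-0.00390083 -0.0563535 ] -0.22350135294524964
 ladder 1 285 [0.00473091 0.05689903] 0.27106117550759085
 block 51 [ 0.09280642 -0.0005261 ] [ 0.08615515 -0.02949384] [0.10053609 0.02850484]
top [[316.89758648 189.21993766]
 [347.33805817 189.83503237]
 [354.84540689 217.67140434]]
scene [[222.17896674 219.65513015]
 [185.57693464 210.14054031]
 [190.9327022  178.82834177]]
```

View pics/cp_top.png

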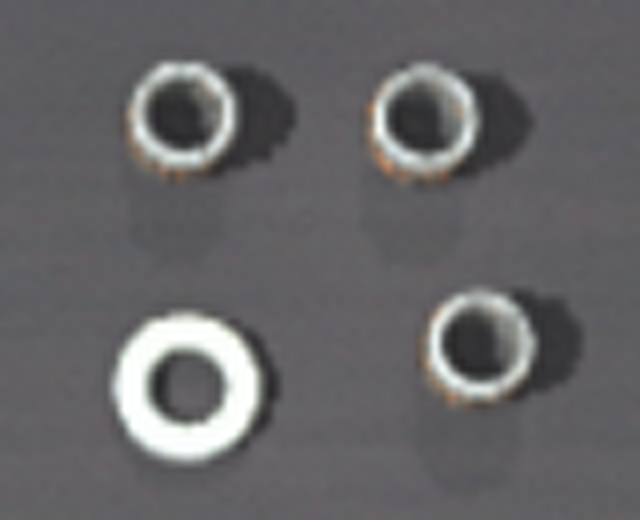

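View pics/cp_scene.png

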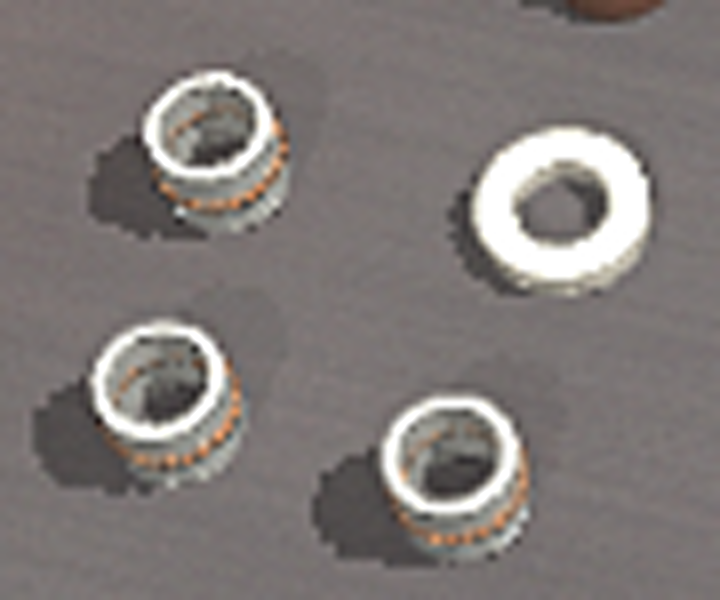

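```bash
cat >> h.py <<'E'
from scipy.spatial.transform import Rotation as Ro
CASE=(0.564,0.0782,4.3)
def loc(L): return TC(CASE)(L)[0]
def go(pos,yaw=4.3,rpy=None):
    o=arm.get_obs(); R0=Ro.from_euler('xyz',o['tool_rot'],degrees=True)
    R1=Ro.from_euler('xyz',rpy or [180,0,yaw],degrees=True)
    d=R0.inv().apply(np.array(pos)-o['eef_pos'])*100
    w=(R0.inv()*R1).as_rotvec(degrees=True)
    print('row',np.r_[d.round(2),w.round(1)].tolist(),'rows needed',int(max(np.ceil(np.linalg.norm(d)/6.25),np.ceil(np.linalg.norm(w)/10.7))))
E
python3 - <<'E'
from h import *
print(onz('top',[(317.4,189.0),(347.6,189.1),(354.5,217.6)],.036).round(4))
print(onz('scene',[(220.8,221.4),(184.3,212.),(190.9,180.1)],.036).round(4))
print(loc([-.0997,0,.01]))
go([0.528,-.296,.15]);
E
```

```text
[[ 0.6236 -0.1795  0.036 ]
 [ 0.6231 -0.2778  0.036 ]
 [ 0.5288 -0.2972  0.036 ]]
[[ 0.6284 -0.1796  0.036 ]
 [ 0.6264 -0.2781  0.036 ]
 [ 0.5324 -0.2969  0.036 ]]
[0.46458064 0.07072462 0.01      ]
row [44.3, -18.72, 4.2, -0.1, 0.0, 9.4] rows needed 8
```

Call:
step_arm(
  targets=[
    [[44.5, -18.7, 4, -0.1, 0, 9.4], [44.5, -18.7, 4, -0.1, 0, 9.4], [44.5, -18.7, 4, -0.1, 0, 9.4], [44.5, -18.7, 4, -0.1, 0, 9.4], [44.5, -18.7, 4, -0.1, 0, 9.4]],
  ],
  fingers=0.8,
)

```text
t: 0.82
eef_pos: [0.3937, -0.3964, 0.1664]
tool_rot: [179.9, -0.0, 4.3]
wrist_force: [0.6, -0.8, -0.8]
opening: 0.801
```

```bash
python3 -c "
from h import *
go([.5305,-.297,.1])"
```

```text
row [14.38, -8.9, 6.63, 0.1, -0.0, -0.0] rows needed 3
```

Call:
step_arm(
  targets=[
    [[14.4, -8.9, 6.6, 0, 0, 0], [14.4, -8.9, 6.6, 0, 0, 0], [14.4, -8.9, 6.6, 0, 0, 0], [14.4, -8.9, 6.6, 0, 0, 0], [14.4, -8.9, 6.6, 0, 0, 0]],
  ],
)

```text
t: 1.45
eef_pos: [0.5291, -0.2985, 0.1004]
tool_rot: [179.9, 0.0, 4.3]
wrist_force: [-0.3, 0.7, -0.1]
opening: 0.798
```

```bash
python3 -c "
from h import *
go([.5305,-.297,.011])
p,d=optics.capture('top'); crop('top',p,(280,150,400,250),'t1',5)
p,d=optics.capture('scene'); crop('scene',p,(150,150,290,250),'s1',5)
"
```

```text
row [0.15, -0.16, 8.94, 0.1, 0.0, 0.0] rows needed 2
```

View pics/s1.png

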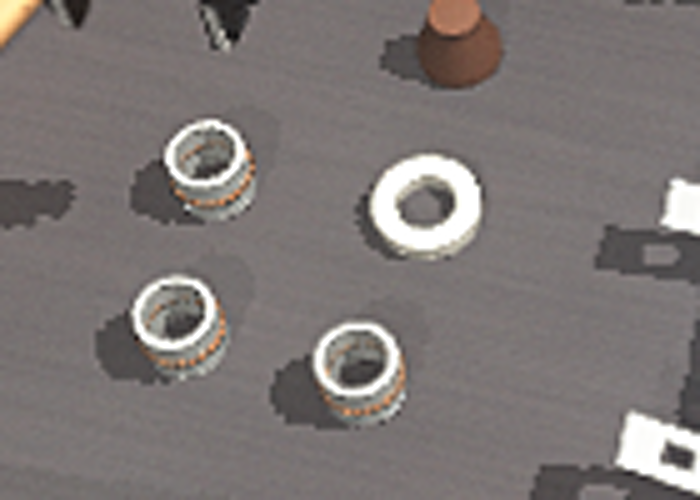

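View pics/t1.png

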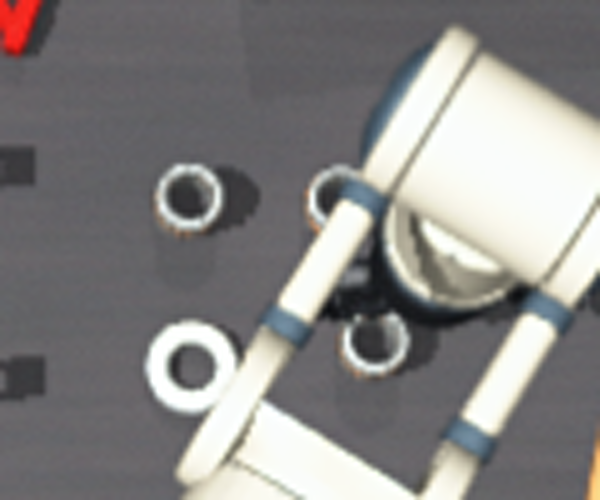

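```bash
python3 -c "
from h import *
print(px('scene',[.529,-.2985,.105]),px('top',[.529,-.2985,.105]))"
```

```text
[[184.88582685 163.96792544]] [[358.14490235 213.3875303 ]]
```

Call:
step_arm(
  targets=[
    [[0.15, -0.15, 4, 0, 0, 0], [0.15, -0.15, 7, 0, 0, 0], [0.15, -0.15, 8.8, 0, 0, 0], [0.15, -0.15, 8.8, 0, 0, 0], [0.15, -0.15, 8.8, 0, 0, 0]],
  ],
)

```text
t: 2.17
eef_pos: [0.5314, -0.2979, 0.0144]
tool_rot: [179.8, -0.1, 4.3]
wrist_force: [-0.6, -0.2, 1.0]
opening: 0.799
```

```bash
python3 -c "
from h import *
p,d=optics.capture('scene'); crop('scene',p,(150,130,290,250),'s2',5)
"
```

```text
(no output)
```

View pics/s2.png

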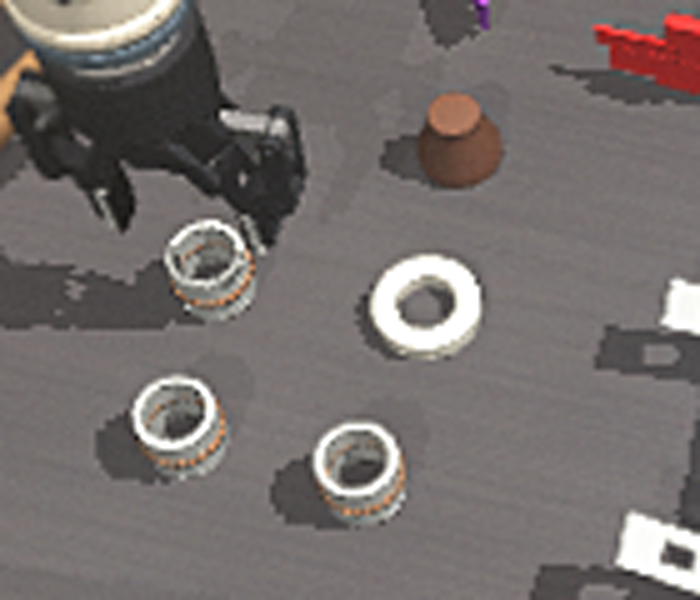

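```bash
python3 -c "
from h import *
print(onz('scene',[(174.4,176),(202.4,179.6)],.025), px('scene',[[.5305,-.297,.025],[.5314,-.2979,.025],[.53,-.325,.025],[.5314,-.27,.025]]))"
```

```text
[[ 0.52518812 -0.35008331  0.025     ]
 [ 0.51713734 -0.27232508  0.025     ]] [[192.00732154 181.73498803]
 [191.57106053 181.93916812]
 [182.35404567 179.3926251 ]
 [201.3382087  184.14102386]]
```

```bash
python3 -c "
from h import *
p,d=optics.capture('scene'); P=dep('scene',d)
for u,v in [(171,170),(172,172),(173,174),(174,175),(200,174),(201,176),(202,178),(203,175),(206,172),(190,176),(193,193)]: print(u,v,p[v,u],P[v,u].round(3))
print(arm.get_obs()['eef_pos'])
"
```

```text
171 170 [67 66 61] [ 0.547 -0.332  0.091]
172 172 [59 57 56] [ 0.548 -0.331  0.084]
173 174 [58 58 54] [ 0.547 -0.332  0.073]
174 175 [28 28 25] [ 0.545 -0.332  0.066]
200 174 [117 117 111] [ 0.541 -0.256  0.093]
201 176 [86 85 80] [ 0.539 -0.257  0.081]
202 178 [54 54 51] [ 0.538 -0.256  0.071]
203 175 [44 43 43] [ 0.537 -0.251  0.085]
206 172 [40 42 40] [ 0.543 -0.236  0.113]
190 176 [136 132 126] [ 0.518 -0.306  0.032]
193 193 [141 140 135] [ 0.552 -0.29   0.004]
[ 0.53165676 -0.29776173  0.01460903]
```

```bash
python3 -c "
from h import *
p,d=optics.capture('scene'); S=[]
crop('scene',p,(150,135,235,200),'s3',9)
"
```

```text
(no output)
```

View pics/s3.png

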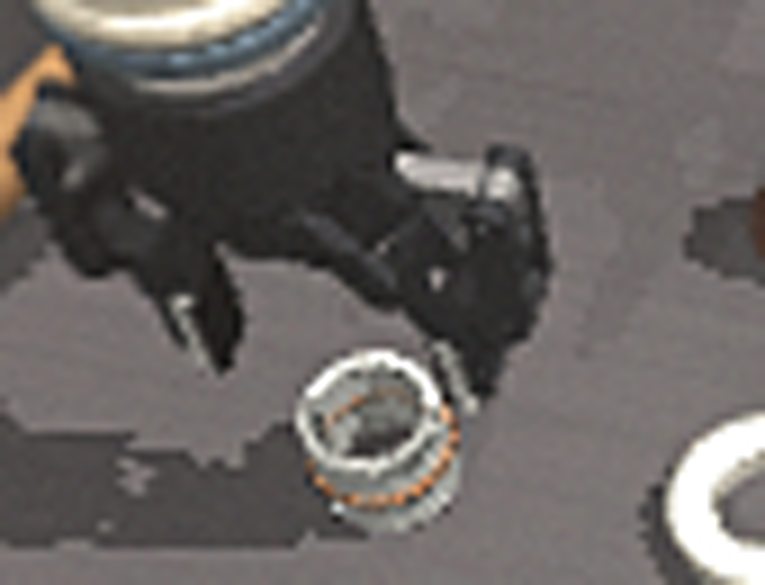

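Call:
step_arm(
  targets=[
    [[0, 0, 0, 0, 0, 0], [0, 0, 0, 0, 0, 0], [0, 0, 0, 0, 0, 0], [0, 0, 0, 0, 0, 0], [0, 0, 0, 0, 0, 0]],
  ],
  fingers=0,
  grip_force=40,
)

```text
t: 2.95
eef_pos: [0.5307, -0.297, 0.0125]
tool_rot: [179.9, -0.0, 4.3]
wrist_force: [-0.1, -0.6, -0.2]
opening: -0.001
```

```bash
python3 -c "
from h import *
p,d=optics.capture('scene'); S=[]
crop('scene',p,(150,135,235,200),'s4',9); print(arm.get_obs()['opening'])
"
```

```text
-0.0011066824080782436
```

View pics/s4.png

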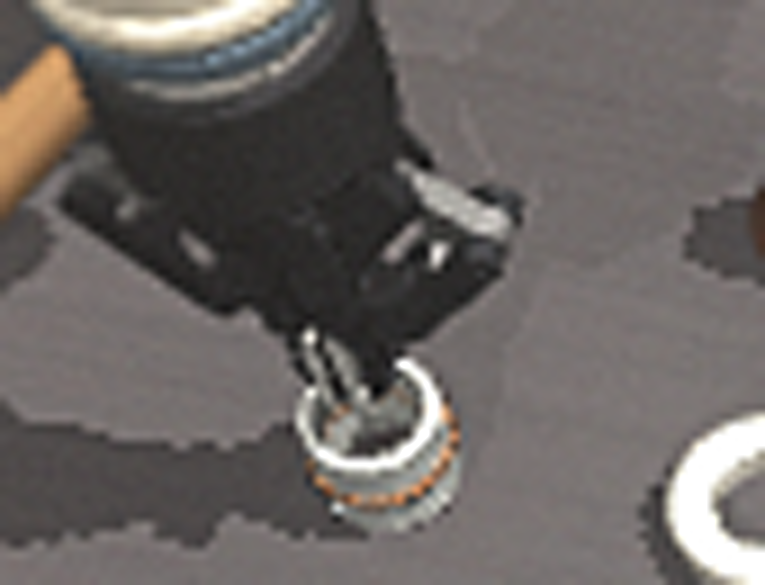

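```bash
python3 -c "
from h import *
p,d=optics.capture('scene'); P=dep('scene',d)
print(P[170:184,191,:].round(3)); print(p[170:184,191])
o=arm.get_obs(); print(o['joint_pos'],o['eef_pos'])
p,d=optics.capture('top'); crop('top',p,(320,180,400,250),'t4',8); P=dep('top',d)
"
```

```text
[[ 0.538 -0.28   0.099]
 [ 0.539 -0.281  0.094]
 [ 0.537 -0.283  0.087]
 [ 0.54  -0.282  0.086]
 [ 0.539 -0.284  0.08 ]
 [ 0.539 -0.285  0.074]
 [ 0.539 -0.287  0.069]
 [ 0.537 -0.289  0.062]
 [ 0.538 -0.29   0.057]
 [ 0.538 -0.29   0.053]
 [ 0.52  -0.307  0.013]
 [ 0.518 -0.31   0.005]
 [ 0.519 -0.31   0.002]
 [ 0.521 -0.31  -0.001]]
[[ 44  42  43]
 [ 44  44  43]
 [ 42  40  40]
 [ 38  37  36]
 [ 45  41  43]
 [ 38  37  37]
 [ 39  39  40]
 [ 33  33  32]
 [ 26  26  28]
 [ 84  86  80]
 [ 96  95  91]
 [103 103  97]
 [102 103  97]
 [ 64  62  61]]
[-3.23900824e+01  8.63660390e+00  8.51515553e+01 -7.46135494e-02
  8.61520331e+01  5.33349667e+01] [ 0.53070333 -0.29698538  0.01248839]
```

View pics/t4.png

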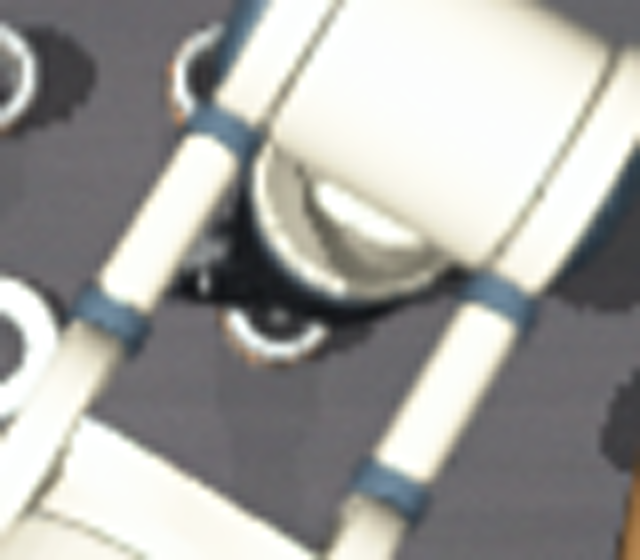

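Call:
step_arm(
  targets=[
    [[0, 0, 0, 0, 0, 0], [0, 0, 0, 0, 0, 0], [0, 0, 0, 0, 0, 0], [0, 0, 0, 0, 0, 0], [0, 0, 0, 0, 0, 0]],
  ],
  fingers=0.8,
)

```text
t: 3.72
eef_pos: [0.5307, -0.297, 0.0125]
tool_rot: [179.9, -0.0, 4.3]
wrist_force: [-0.0, 0.7, -0.3]
opening: 0.801
```

Call:
step_arm(
  targets=[
    [[0, 0, 0.5, 0, 0, 0], [0, 0, 1, 0, 0, 0], [0, 0, 1, 0, 0, 0], [0, 0, 1, 0, 0, 0]],
  ],
)

```text
t: 4.22
eef_pos: [0.5307, -0.297, 0.0024]
tool_rot: [179.9, 0.0, 4.3]
wrist_force: [1.0, -0.2, -0.5]
opening: 0.798
```

```bash
python3 -c "
from h import *
p,d=optics.capture('scene')
crop('scene',p,(150,135,235,200),'s5',9); print(arm.get_obs())
"
```

```text
{'t': 4.275, 'joint_pos': array([-3.23888844e+01,  9.01089633e+00,  8.57678975e+01, -7.45648886e-02,
        8.51479455e+01,  5.33313012e+01]), 'dq': array([ 0.00163887, -0.10052893, -0.15559292,  0.06310377,  0.00038207,
        0.01758009]), 'tau': array([-6.43758267e-04, -4.73129654e+01, -4.03783000e+01, -7.18722265e-03,
       -1.00918421e-04,  5.06617835e-05]), 'eef_pos': array([ 0.53079657, -0.29702833,  0.00261097]), 'tool_rot': array([ 1.79896651e+02, -1.43848885e-02,  4.28608678e+00]), 'wrist_force': array([-0.31640984, -0.320478  , -0.44092041]), 'wrist_torque': array([-0.02842607,  0.04121359,  0.04286104]), 'opening': 0.8064607484608541}
```

View pics/s5.png

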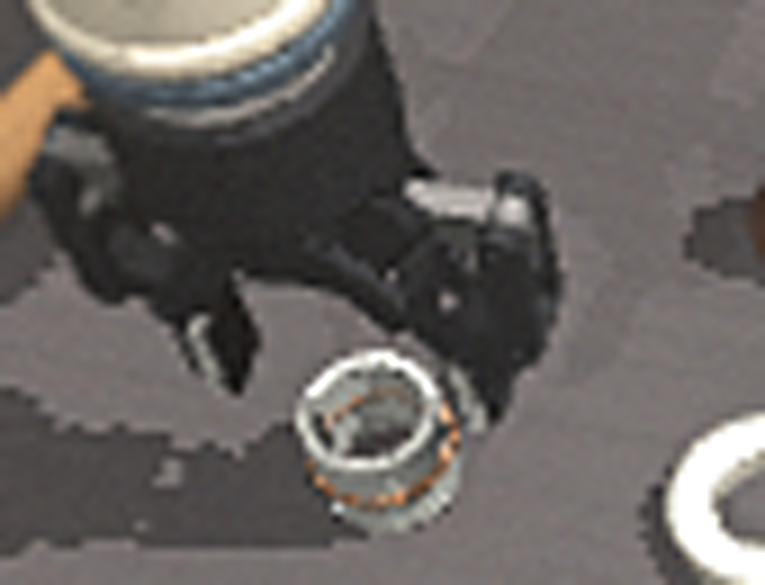

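```bash
python3 -c "
from h import *
o,d=ray('scene',[(176.4,178.3),(204,181.5)])
for X in (.531,.538,.544):
  s=(X-o[0])/d[:,0]; print((o+d*s[:,None]).round(4))
"
```

```text
[[ 0.531  -0.3417  0.0255]
 [ 0.531  -0.2593  0.0417]]
[[ 0.538  -0.3354  0.0384]
 [ 0.538  -0.2542  0.0544]]
[[ 0.544  -0.33    0.0495]
 [ 0.544  -0.2498  0.0653]]
```

Call:
step_arm(
  targets=[
    [[0, 0, 0.5, 0, 0, 0], [0, 0, 1, 0, 0, 0], [0, 0, 1.5, 0, 0, 0], [0, 0, 1.5, 0, 0, 0]],
  ],
)

```text
t: 4.78
eef_pos: [0.5303, -0.2967, -0.0134]
tool_rot: [180.0, 0.1, 4.3]
wrist_force: [-0.5, 0.8, -0.1]
opening: 0.799
```

```bash
python3 -c "
from h import *
p,d=optics.capture('scene')
crop('scene',p,(150,135,235,200),'s6',9)
"
```

```text
(no output)
```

View pics/s6.png

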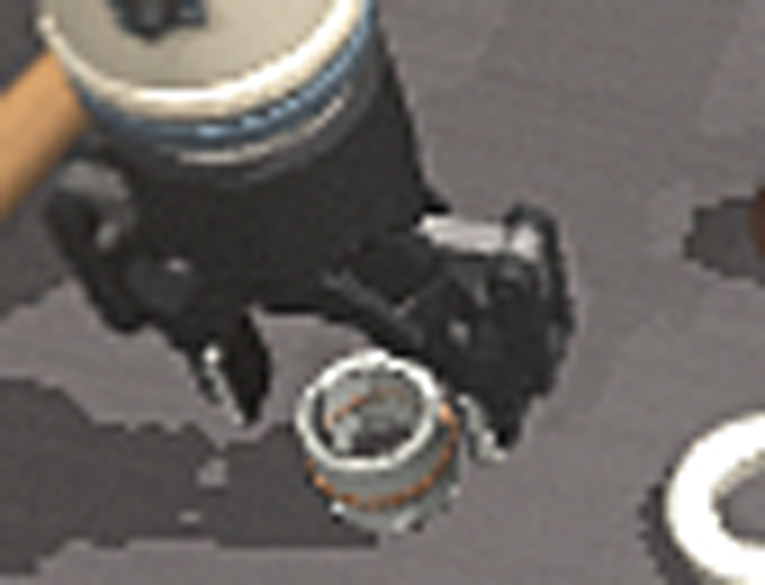

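Call:
step_arm(
  targets=[
    [[0, 0, 0.4, 0, 0, 0], [0, 0, 0.8, 0, 0, 0], [0, 0, 1.2, 0, 0, 0], [0, 0, 1.5, 0, 0, 0], [0, 0, 1.5, 0, 0, 0]],
  ],
)

```text
t: 5.45
eef_pos: [0.5305, -0.2969, -0.0279]
tool_rot: [179.9, 0.0, 4.3]
wrist_force: [0.3, -0.7, -0.4]
opening: 0.8
```

```bash
python3 -c "
from h import *
p,d=optics.capture('scene')
crop('scene',p,(150,135,235,200),'s7',9)
"
```

View pics/s7.png

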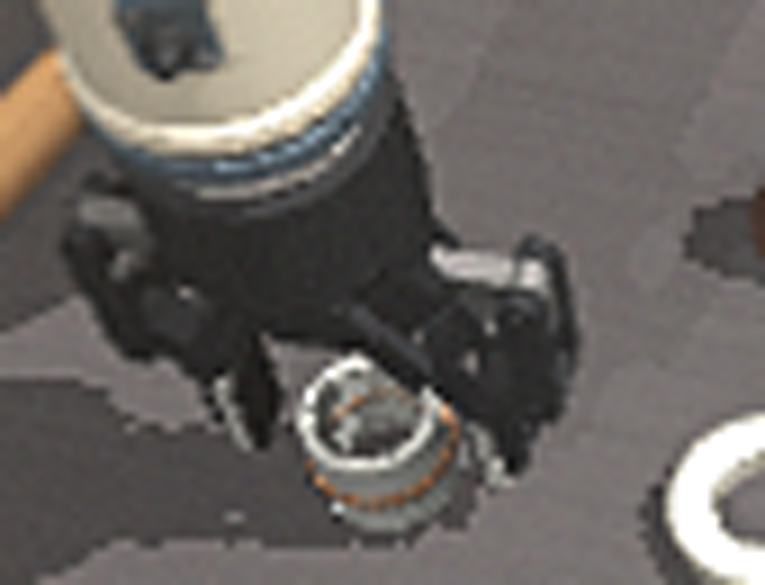

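Call:
step_arm(
  targets=[
    [[0, 0, 0, 0, 0, 0], [0, 0, 0, 0, 0, 0], [0, 0, 0, 0, 0, 0], [0, 0, 0, 0, 0, 0]],
  ],
  fingers=0,
  grip_force=50,
)

```text
t: 6.0
eef_pos: [0.5311, -0.2973, -0.0268]
tool_rot: [179.9, -0.1, 4.3]
wrist_force: [0.5, 1.2, 3.6]
opening: 0.461
```

```bash
python3 -c "
from h import *
p,d=optics.capture('scene')
crop('scene',p,(150,135,235,200),'s8',9)
"
```

```text
(no output)
```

View pics/s8.png

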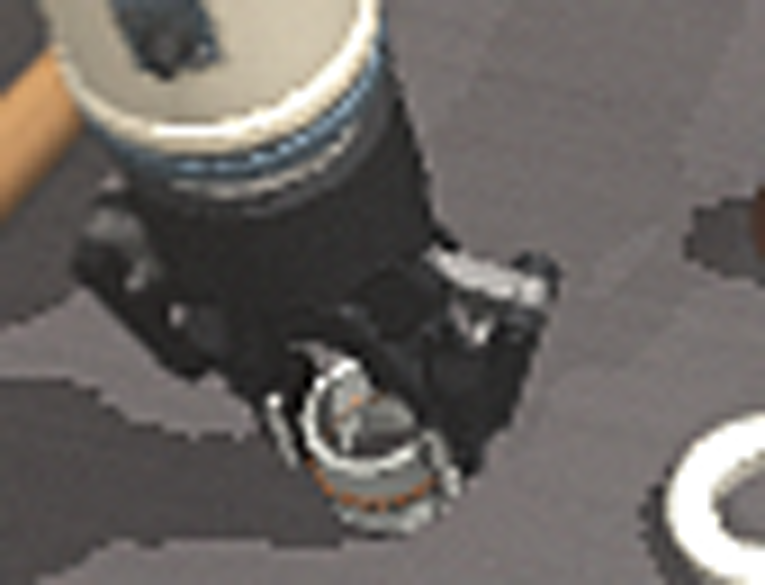

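Call:
step_arm(
  targets=[
    [[0, 0, -3, 0, 0, 0], [0, 0, -7, 0, 0, 0], [0, 0, -12, 0, 0, 0], [0, 0, -12, 0, 0, 0]],
  ],
)

```text
t: 6.55
eef_pos: [0.5328, -0.2982, 0.0978]
tool_rot: [179.6, -0.4, 4.3]
wrist_force: [1.0, -0.2, -1.5]
opening: 0.458
```

```bash
python3 -c "
from h import *
t=loc([-.094,0,0]);print(t); go([t[0],t[1],.09])
"
```

```text
[0.4702646 0.071152  0.       ]
row [-3.48, -37.3, 0.5, 0.4, -0.4, -0.0] rows needed 6
```

Call:
step_arm(
  targets=[
    [[-0.6, -6, 0, 0, 0, 0], [-1.2, -12, 0, 0, 0, 0], [-1.7, -18, 0, 0, 0, 0], [-2.3, -24, 0, 0, 0, 0], [-2.8, -30, 0.3, 0, 0, 0]],
  ],
)

```text
t: 7.18
eef_pos: [0.479, 0.002, 0.0873]
tool_rot: [179.9, 0.1, 4.3]
wrist_force: [0.9, -0.0, -1.8]
opening: 0.464
```

```bash
python3 -c "
from h import *
t=loc([-.094,0,0]);go([t[0],t[1],.07])
"
```

```text
row [-0.36, -6.96, 1.72, 0.1, 0.1, -0.0] rows needed 2
```

Call:
step_arm(
  targets=[
    [[-0.2, -3.5, 0, 0, 0, 0], [-0.4, -7, 0, 0, 0, 0], [-0.4, -7, 0.8, 0, 0, 0], [-0.4, -7, 1.7, 0, 0, 0], [-0.4, -7, 1.7, 0, 0, 0]],
  ],
)

```text
t: 7.8
eef_pos: [0.4702, 0.0687, 0.0698]
tool_rot: [179.9, 0.2, 4.2]
wrist_force: [-0.4, -0.5, -1.0]
opening: 0.46
```

```bash
cat >> h.py <<'E'
def look(tag,C=None,zf=None):
    """pictures of the case with overlay of a ring (expected coupon) """
    T=TC(CASE)
    r=lambda x0,x1,y0,y1,z:T([[x0,y0,z],[x1,y0,z],[x1,y1,z],[x0,y1,z]])
    for n,b,k in (('top',(195,140,285,270),4),('scene',(275,120,385,290),4)):
        p,d=optics.capture(n); crop(n,p,b,f'{tag}_{n}',k)
    o=arm.get_obs(); print(o['t'],o['eef_pos'].round(4),o['opening'],o['wrist_force'].round(1))
E
python3 -c "
from h import *
look('a1')"; python3 -c "
import cv2,numpy as np
a=cv2.imread('pics/a1_top.png');b=cv2.imread('pics/a1_scene.png')
h=600;f=np.zeros((h,800,3),np.uint8);
a=a[:h];b=b[:h];f[:a.shape[0],:a.shape[1]]=a;f[:b.shape[0],a.shape[1]:a.shape[1]+b.shape[1]]=b[:,:800-a.shape[1]];cv2.imwrite('pics/a1.png',f)"
```

```text
7.9 [0.4711 0.0688 0.0714] 0.4579164253919624 [-0.   1.  -1.6]
```

View pics/a1.png

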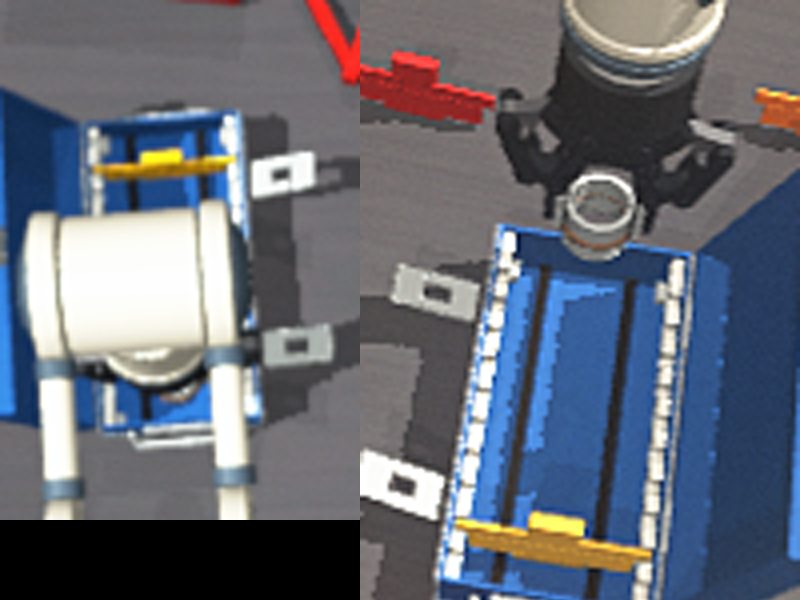

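```bash
python3 -c "
from h import *
print(onz('scene',[(335.5-.4,171.3-.4)],.134)); t=loc([-.0955,0,0]);print(t);go([t[0],t[1],.0])
"
```

```text
[[0.47555647 0.06986816 0.134     ]]
[0.46876882 0.07103953 0.        ]
row [-0.21, -0.26, 7.14, 0.1, 0.0, -0.1] rows needed 2
```

Call:
step_arm(
  targets=[
    [[-0.2, -0.2, 2, 0, 0, 0], [-0.2, -0.2, 4, 0, 0, 0], [-0.2, -0.2, 6, 0, 0, 0], [-0.2, -0.2, 7.5, 0, 0, 0], [-0.2, -0.2, 7.5, 0, 0, 0]],
  ],
)

```text
t: 8.52
eef_pos: [0.4676, 0.0713, -0.0053]
tool_rot: [179.9, 0.2, 4.3]
wrist_force: [-0.3, -0.5, -1.6]
opening: 0.46
```

```bash
cat >> h.py <<'E'
def look2(tag,bs=(275,140,375,290),ks=5):
    p,d=optics.capture('scene'); crop('scene',p,bs,tag,min(ks,600/(bs[3]-bs[1]),800/(bs[2]-bs[0])))
    o=arm.get_obs(); print(o['t'],o['eef_pos'].round(4),o['opening'],o['wrist_force'].round(1))
E
python3 -c "
from h import *
look2('a2')"
```

```text
8.575 [ 0.4685  0.0713 -0.0039] 0.4611042056365323 [ 1.  -0.3 -0.4]
```

View pics/a2.png

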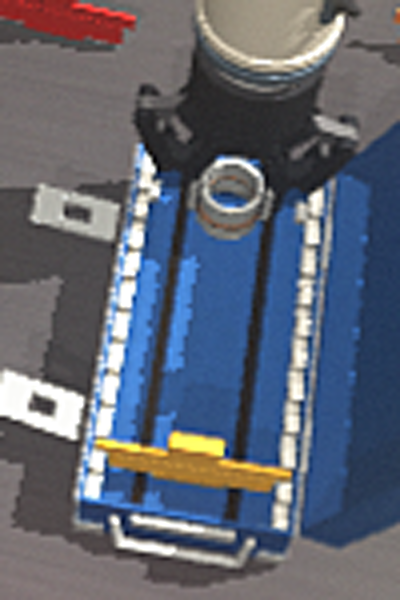

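Call:
step_arm(
  targets=[
    [[0, 0, 0.5, 0, 0, 0], [0, 0, 1, 0, 0, 0], [0, 0, 1.4, 0, 0, 0], [0, 0, 1.4, 0, 0, 0]],
  ],
)

```text
t: 9.07
eef_pos: [0.4688, 0.0713, -0.0175]
tool_rot: [179.9, 0.0, 4.3]
wrist_force: [0.1, 0.5, -1.1]
opening: 0.455
```

Call:
step_arm(
  targets=[
    [[0, 0, 0.2, 0, 0, 0], [0, 0, 0.4, 0, 0, 0], [0, 0, 0.4, 0, 0, 0]],
  ],
)

```text
t: 9.45
eef_pos: [0.4689, 0.0714, -0.0213]
tool_rot: [179.9, 0.0, 4.3]
wrist_force: [-0.7, -0.0, -2.2]
opening: 0.463
```

Call:
step_arm(
  targets=[
    [[0, 0, 0.1, 0, 0, 0], [-0.2, 0, 0.1, 0, 0, 0], [-0.4, 0, 0.1, 0, 0, 0], [-0.4, 0, 0.1, 0, 0, 0]],
  ],
)

```text
t: 9.95
eef_pos: [0.4649, 0.0711, -0.0221]
tool_rot: [179.9, -0.0, 4.3]
wrist_force: [-0.4, -0.9, -2.4]
opening: 0.463
```

Call:
step_arm(
  targets=[
    [[-0.1, 0, 0, 0, 0, 0], [-0.2, 0, 0, 0, 0, 0], [-0.2, 0, 0, 0, 0, 0]],
  ],
)

```text
t: 10.32
eef_pos: [0.4642, 0.071, -0.0218]
tool_rot: [179.9, -0.2, 4.3]
wrist_force: [5.2, 0.9, -3.3]
opening: 0.461
```

Call:
step_arm(
  targets=[
    [[0.05, 0, 0.1, 0, 0, 0], [0.05, 0, 0.1, 0, 0, 0]],
  ],
)

```text
t: 10.58
eef_pos: [0.4642, 0.071, -0.0227]
tool_rot: [179.9, -0.1, 4.3]
wrist_force: [2.9, 0.2, -0.7]
opening: 0.461
```

Call:
step_arm(
  targets=[
    [[0, 0, 0, 0, 0, 0], [0, 0, 0, 0, 0, 0], [0, 0, 0, 0, 0, 0]],
  ],
  fingers=0.65,
)

```text
t: 10.95
eef_pos: [0.4632, 0.0709, -0.0233]
tool_rot: [179.9, 0.0, 4.3]
wrist_force: [-0.2, 0.1, 0.6]
opening: 0.655
```

```bash
python3 -c "
from h import *
look2('a3')"
```

```text
11.0 [ 0.4633  0.0709 -0.0233] 0.6460102525938344 [ 0.8 -0.1 -1.4]
```

View pics/a3.png

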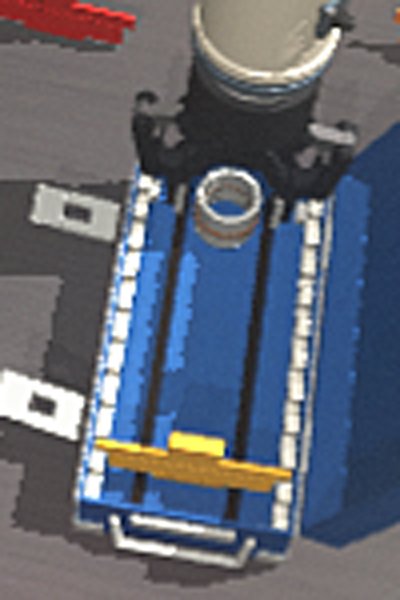

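Call:
step_arm(
  targets=[
    [[0, 0, -3, 0, 0, 0], [0, 0, -7, 0, 0, 0], [0, 0, -12, 0, 0, 0], [0, 0, -12, 0, 0, 0]],
  ],
)

```text
t: 11.5
eef_pos: [0.4661, 0.0714, 0.102]
tool_rot: [179.9, -0.5, 4.3]
wrist_force: [0.5, -0.9, -0.2]
opening: 0.653
```

```bash
python3 -c "
from h import *
p,d=optics.capture('scene'); crop('scene',p,(165,165,255,240),'b0',8); p,d=optics.capture('top'); crop('top',p,(295,165,395,240),'b0t',8)
go([.6245,-.2785,.09])"
```

```text
row [13.42, 36.07, 0.79, 0.1, -0.1, -0.0] rows needed 7
```

View pics/b0.png

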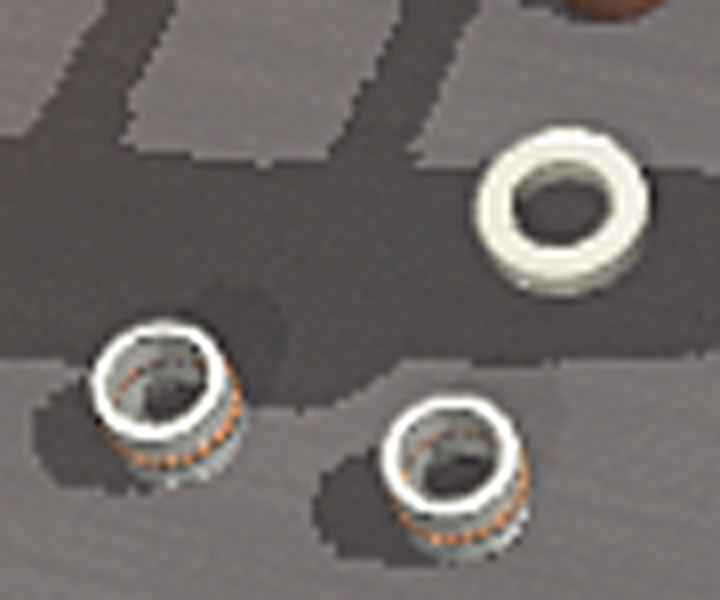

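View pics/b0t.png

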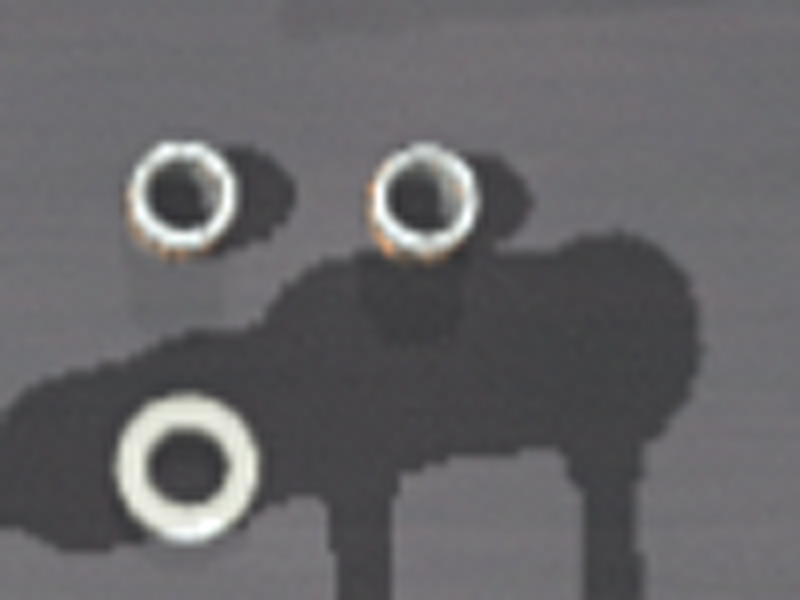

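Call:
step_arm(
  targets=[
    [[2.5, 6, 0, 0, 0, 0], [4.7, 12, 0, 0, 0, 0], [7, 18, 0, 0, 0, 0], [9.3, 24, 0, 0, 0, 0], [11.6, 30, 0, 0, 0, 0]],
  ],
  fingers=0.8,
)

```text
t: 12.22
eef_pos: [0.5973, -0.2126, 0.0948]
tool_rot: [-180.0, 0.2, 4.3]
wrist_force: [0.5, 0.8, 0.5]
opening: 0.801
```

```bash
python3 -c "
from h import *
go([.626,-.2785,.04])"
```

```text
row [2.39, 6.78, 5.47, -0.0, 0.2, -0.0] rows needed 2
```

Call:
step_arm(
  targets=[
    [[1.2, 3.4, 0, 0, 0, 0], [2.3, 6.8, 0, 0, 0, 0], [2.3, 6.8, 3, 0, 0, 0], [2.3, 6.8, 5.5, 0, 0, 0], [2.3, 6.8, 5.5, 0, 0, 0]],
  ],
)

```text
t: 12.85
eef_pos: [0.623, -0.276, 0.0368]
tool_rot: [-179.8, 0.5, 4.3]
wrist_force: [0.3, -0.5, 0.6]
opening: 0.799
```

```bash
python3 -c "
from h import *
go([.626,-.2785,-.0265]); look2('b1',(150,135,235,200),9)"
```

```text
row [0.33, 0.29, 6.33, -0.2, 0.5, -0.0] rows needed 2
12.9 [ 0.6242 -0.2765  0.0395] 0.7978547382413387 [ 0.8 -0.3 -0.2]
```

View pics/b1.png

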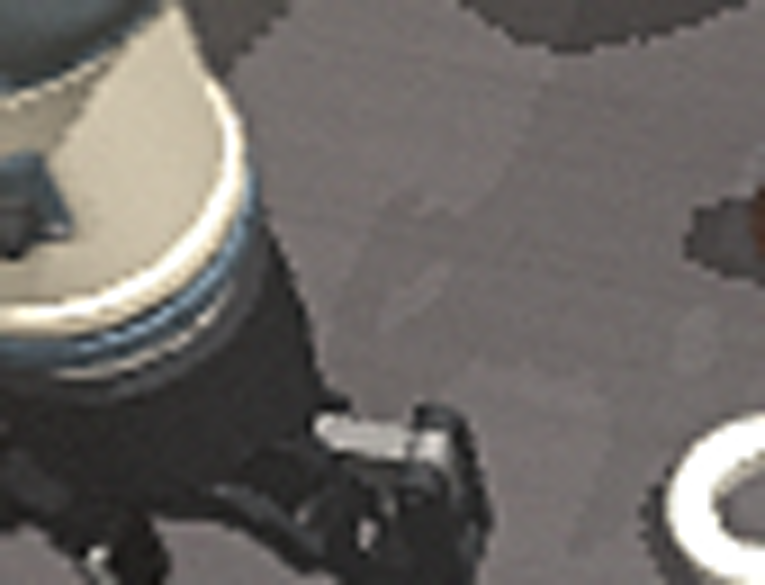

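Descend most of the way.

Call:
step_arm(
  targets=[
    [[0.15, 0.2, 2, 0, 0, 0], [0.15, 0.2, 4, 0, 0, 0], [0.15, 0.2, 5.5, 0, 0, 0], [0.15, 0.2, 6.5, 0, 0, 0], [0.15, 0.2, 6.5, 0, 0, 0]],
  ],
)

```text
t: 13.52
eef_pos: [0.6267, -0.2788, -0.0239]
tool_rot: [180.0, 0.1, 4.3]
wrist_force: [-0.1, 0.2, 0.1]
opening: 0.8
```

```bash
python3 -c "
from h import *
look2('b2',(150,165,250,240),8)"
```

```text
13.575 [ 0.6273 -0.2792 -0.0227] 0.7981385661409803 [-0.6 -0.4  0.8]
```

View pics/b2.png

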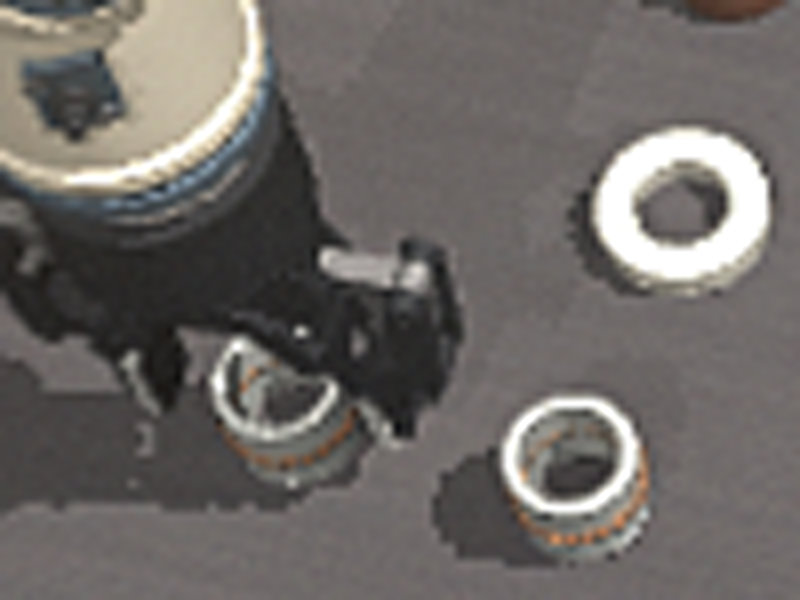

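Call:
step_arm(
  targets=[
    [[0, 0, 0.3, 0, 0, 0], [0, 0, 0.3, 0, 0, 0], [0, 0, 0.3, 0, 0, 0], [0, 0, 0.3, 0, 0, 0], [0, 0, 0.3, 0, 0, 0]],
  ],
  fingers=0,
)

```text
t: 14.2
eef_pos: [0.6279, -0.2795, -0.0245]
tool_rot: [179.9, -0.1, 4.3]
wrist_force: [0.4, -0.3, 5.0]
opening: 0.465
```

```bash
python3 -c "
from h import *
look2('b3',(150,165,250,240),8)"
```

```text
14.25 [ 0.6279 -0.2795 -0.0245] 0.460993792867034 [-0.3 -0.3  5.5]
```

View pics/b3.png

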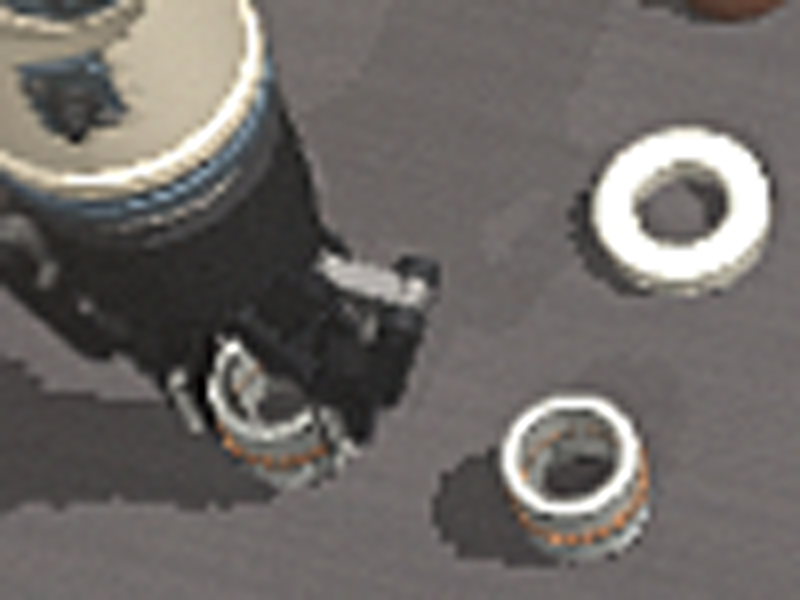

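Call:
step_arm(
  targets=[
    [[0, 0, -3, 0, 0, 0], [0, 0, -7, 0, 0, 0], [0, 0, -12, 0, 0, 0], [0, 0, -12, 0, 0, 0]],
  ],
)

```text
t: 14.75
eef_pos: [0.6294, -0.28, 0.0999]
tool_rot: [179.7, -0.4, 4.3]
wrist_force: [0.4, -1.2, -0.3]
opening: 0.464
```

```bash
python3 -c "
from h import *
t=loc([-.049,0,0]);print(t); go([t[0],t[1],.085])"
```

```text
[0.51513793 0.07452604 0.        ]
row [-8.76, -36.22, 1.21, 0.3, -0.4, -0.0] rows needed 6
```

Call:
step_arm(
  targets=[
    [[-1.4, -6, 0, 0, 0, 0], [-2.8, -12, 0, 0, 0, 0], [-4.2, -18, 0, 0, 0, 0], [-5.6, -24, 0, 0, 0, 0], [-7, -30, 0, 0, 0, 0]],
  ],
)

```text
t: 15.38
eef_pos: [0.5332, 0.0167, 0.0915]
tool_rot: [179.9, 0.2, 4.3]
wrist_force: [1.5, 0.9, -1.7]
opening: 0.461
```

```bash
python3 -c "
from h import *
t=loc([-.049,0,0]);go([t[0],t[1],.03])"
```

```text
row [-1.35, -5.91, 6.15, 0.1, 0.2, -0.0] rows needed 2
```

Call:
step_arm(
  targets=[
    [[-0.7, -3, 0, 0, 0, 0], [-1.3, -5.9, 0, 0, 0, 0], [-1.3, -5.9, 2.5, 0, 0, 0], [-1.3, -5.9, 4.5, 0, 0, 0], [-1.3, -5.9, 4.5, 0, 0, 0]],
  ],
)

```text
t: 16.0
eef_pos: [0.5156, 0.0722, 0.0451]
tool_rot: [179.9, 0.4, 4.3]
wrist_force: [-0.8, 0.0, -1.2]
opening: 0.463
```

```bash
python3 -c "
from h import *
t=loc([-.049,0,0]);go([t[0],t[1],-.017]); look2('b4')"
```

```text
row [0.01, -0.24, 6.21, 0.1, 0.4, -0.0] rows needed 1
16.05 [0.5167 0.0722 0.047 ] 0.4603825984944634 [ 0.  -0.5 -0.8]
```

View pics/b4.png

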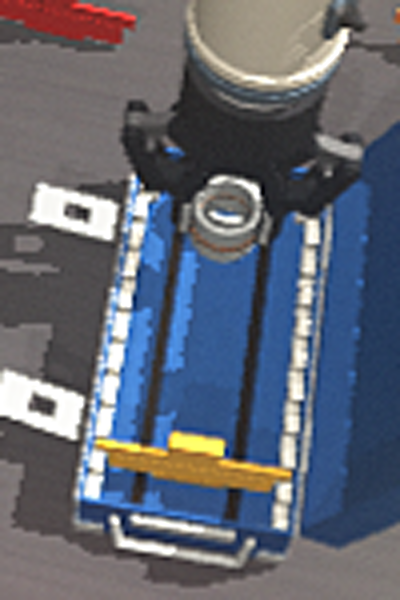

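```bash
python3 -c "
from h import *
print(onz('scene',[(331.6,190.35)],.1075),loc([-.049,0,0]),loc([-.0565,0,0]))"
```

```text
[[0.5144789  0.07183985 0.1075    ]] [0.51513793 0.07452604 0.        ] [0.50765904 0.0739637  0.        ]
```

Call:
step_arm(
  targets=[
    [[-0.1, -0.15, 1.5, 0, 0, 0], [-0.1, -0.15, 3, 0, 0, 0], [-0.1, -0.15, 4.5, 0, 0, 0], [-0.1, -0.15, 5, 0, 0, 0], [-0.1, -0.15, 5, 0, 0, 0]],
  ],
)

```text
t: 16.68
eef_pos: [0.5164, 0.074, -0.0017]
tool_rot: [179.9, 0.0, 4.3]
wrist_force: [-0.0, -0.7, -2.0]
opening: 0.462
```

Call:
step_arm(
  targets=[
    [[0.15, 0, 0.5, 0, 0, 0], [0.15, 0, 1, 0, 0, 0], [0.15, 0, 1.5, 0, 0, 0], [0.15, 0, 1.7, 0, 0, 0], [0.15, 0, 1.7, 0, 0, 0]],
  ],
)

```text
t: 17.3
eef_pos: [0.5181, 0.0741, -0.0183]
tool_rot: [179.9, 0.0, 4.3]
wrist_force: [0.3, 0.1, -1.6]
opening: 0.462
```

Call:
step_arm(
  targets=[
    [[-0.2, 0, 0, 0, 0, 0], [-0.4, 0, 0, 0, 0, 0], [-0.5, 0, 0, 0, 0, 0], [-0.5, 0, 0, 0, 0, 0]],
  ],
)

```text
t: 17.8
eef_pos: [0.5132, 0.0738, -0.018]
tool_rot: [179.9, -0.0, 4.3]
wrist_force: [-0.3, 0.2, -0.6]
opening: 0.463
```

Call:
step_arm(
  targets=[
    [[-0.1, 0, 0.1, 0, 0, 0], [-0.2, 0, 0.1, 0, 0, 0], [-0.2, 0, 0.1, 0, 0, 0]],
  ],
)

```text
t: 18.18
eef_pos: [0.5111, 0.0736, -0.0191]
tool_rot: [179.9, -0.0, 4.3]
wrist_force: [-0.6, -0.4, -1.5]
opening: 0.461
```

Call:
step_arm(
  targets=[
    [[-0.1, 0, 0, 0, 0, 0], [-0.2, 0, 0, 0, 0, 0], [-0.2, 0, 0, 0, 0, 0]],
  ],
)

```text
t: 18.55
eef_pos: [0.5092, 0.0734, -0.0191]
tool_rot: [179.9, -0.0, 4.3]
wrist_force: [-0.2, 0.1, -0.9]
opening: 0.458
```

Call:
step_arm(
  targets=[
    [[-0.1, 0, 0, 0, 0, 0], [-0.2, 0, 0, 0, 0, 0], [-0.2, 0, 0, 0, 0, 0]],
  ],
)

```text
t: 18.92
eef_pos: [0.508, 0.0732, -0.0187]
tool_rot: [179.9, -0.1, 4.3]
wrist_force: [4.0, 0.3, -2.3]
opening: 0.466
```

```bash
python3 -c "
from h import *
look2('b5',(295,150,375,210),10)"
```

```text
18.975 [ 0.508   0.0732 -0.0188] 0.4647746558495456 [ 4.2 -0.1 -2.6]
```

View pics/b5.png

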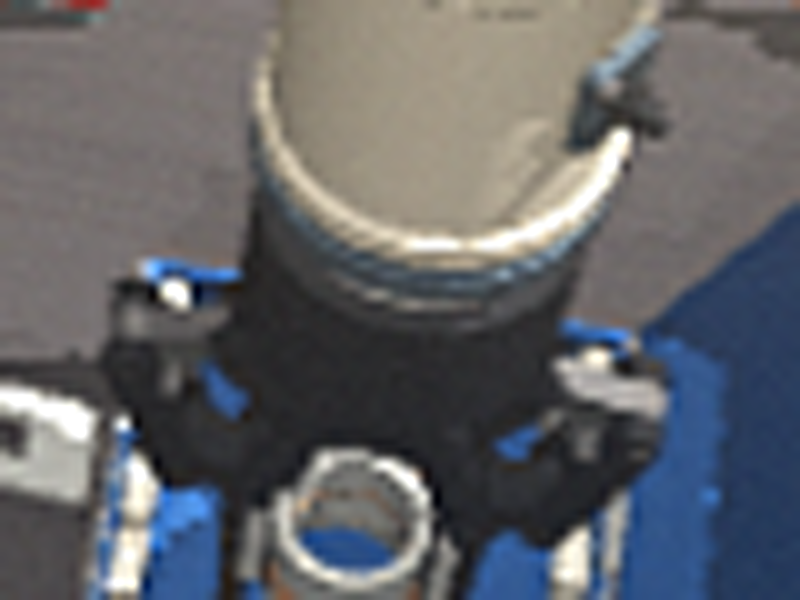

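Call:
step_arm(
  targets=[
    [[0.03, 0, 0.15, 0, 0, 0], [0.03, 0, 0.15, 0, 0, 0], [0.03, 0, 0.15, 0, 0, 0]],
  ],
)

```text
t: 19.35
eef_pos: [0.508, 0.0733, -0.0202]
tool_rot: [179.9, -0.1, 4.3]
wrist_force: [4.4, -0.1, 0.4]
opening: 0.464
```

Call:
step_arm(
  targets=[
    [[0, 0, 0, 0, 0, 0], [0, 0, 0, 0, 0, 0], [0, 0, 0, 0, 0, 0]],
  ],
  fingers=0.62,
)

```text
t: 19.73
eef_pos: [0.507, 0.0733, -0.0209]
tool_rot: [179.9, 0.1, 4.3]
wrist_force: [0.8, -0.1, 0.7]
opening: 0.622
```

Call:
step_arm(
  targets=[
    [[0, 0, -2, 0, 0, 0], [0, 0, -6, 0, 0, 0], [0, 0, -12, 0, 0, 0], [0, 0, -12, 0, 0, 0]],
  ],
)

```text
t: 20.23
eef_pos: [0.5104, 0.0738, 0.1057]
tool_rot: [179.9, -0.6, 4.3]
wrist_force: [0.1, 0.2, -0.7]
opening: 0.62
```

```bash
python3 -c "
from h import *
look2('b6'); p,d=optics.capture('scene'); crop('scene',p,(165,165,255,240),'c0',8); go([.626,-.180,.09])"
```

```text
20.275 [0.509  0.0737 0.1024] 0.6171074453309957 [-0.5 -0.  -0.6]
row [9.9, 26.17, 1.05, 0.1, -0.1, -0.0] rows needed 5
```

View pics/b6.png

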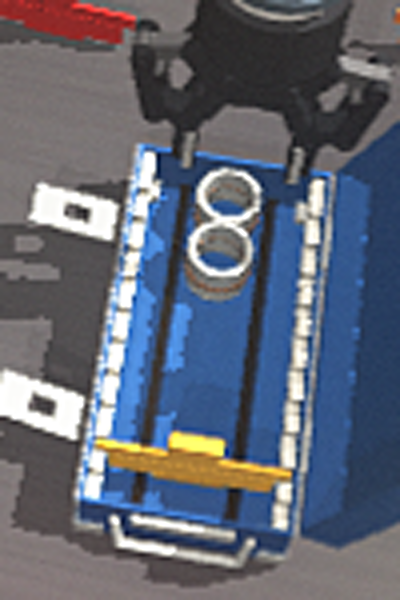

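View pics/c0.png

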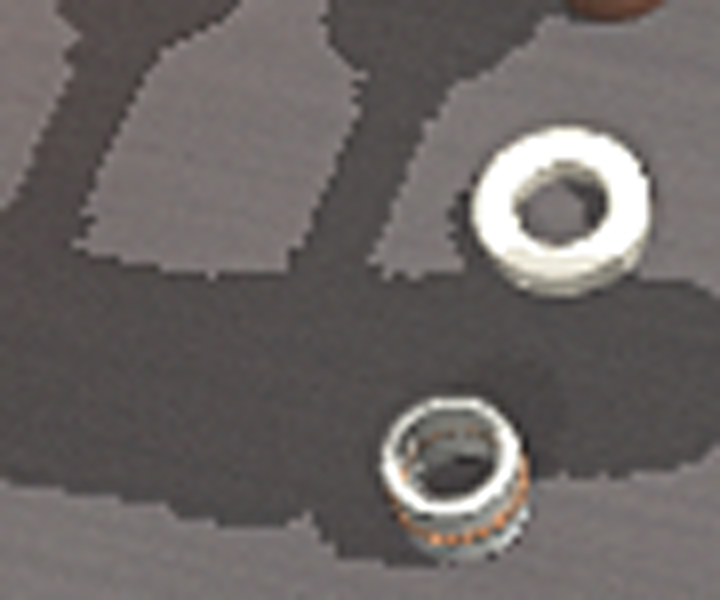

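Call:
step_arm(
  targets=[
    [[2.5, 6, 0, 0, 0, 0], [4.7, 12, 0, 0, 0, 0], [7, 18, 0, 0, 0, 0], [9.3, 24, 0, 0, 0, 0], [10, 26.2, 0, 0, 0, 0]],
  ],
  fingers=0.8,
)

```text
t: 20.95
eef_pos: [0.626, -0.1831, 0.0962]
tool_rot: [180.0, 0.3, 4.1]
wrist_force: [-0.2, 1.2, -0.1]
opening: 0.802
```

```bash
python3 -c "
from h import *
go([.6265,-.18,-.026])"
```

```text
row [0.13, -0.31, 12.22, 0.0, 0.3, -0.2] rows needed 2
```

Call:
step_arm(
  targets=[
    [[0, 0, 2, 0, 0, 0], [0, 0, 4, 0, 0, 0], [0, 0, 6, 0, 0, 0], [0, 0, 6, 0, 0, 0], [0, 0, 6, 0, 0, 0]],
  ],
)

```text
t: 21.58
eef_pos: [0.627, -0.1798, 0.0404]
tool_rot: [179.9, -0.0, 4.3]
wrist_force: [0.3, -0.0, 0.8]
opening: 0.8
```

```bash
python3 -c "
from h import *
go([.6265,-.18,-.026]); look2('c1',(170,165,270,240),8)"
```

```text
row [-0.06, 0.0, 6.64, 0.1, -0.0, 0.0] rows needed 2
21.625 [ 0.6274 -0.1801  0.0411] 0.7949196930142929 [-1.6  1.4  0.3]
```

View pics/c1.png

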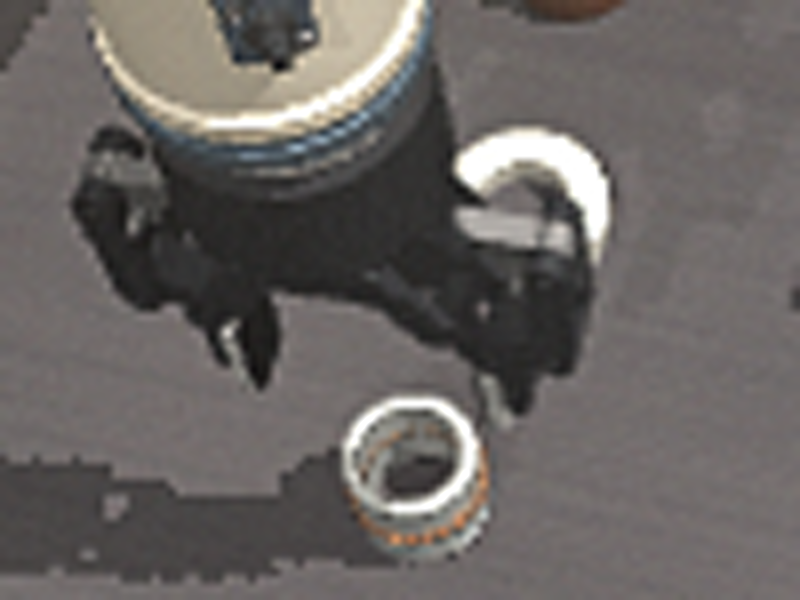

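Call:
step_arm(
  targets=[
    [[-0.05, 0, 2, 0, 0, 0], [-0.05, 0, 4, 0, 0, 0], [-0.05, 0, 5.5, 0, 0, 0], [-0.05, 0, 6.7, 0, 0, 0], [-0.05, 0, 6.7, 0, 0, 0]],
  ],
)

```text
t: 22.25
eef_pos: [0.6253, -0.1802, -0.029]
tool_rot: [180.0, 0.1, 4.3]
wrist_force: [-0.1, -0.5, 0.8]
opening: 0.801
```

Call:
step_arm(
  targets=[
    [[0, 0, 0, 0, 0, 0], [0, 0, 0, 0, 0, 0], [0, 0, 0, 0, 0, 0], [0, 0, 0, 0, 0, 0]],
  ],
  fingers=0,
)

```text
t: 22.75
eef_pos: [0.6272, -0.1808, -0.0257]
tool_rot: [179.8, -0.1, 4.3]
wrist_force: [0.5, -0.2, 5.5]
opening: 0.454
```

```bash
python3 -c "
from h import *
look2('c2',(170,165,270,240),8)"
```

```text
22.8 [ 0.6272 -0.1808 -0.0258] 0.45213954470883333 [ 0.4 -0.3  6.4]
```

View pics/c2.png

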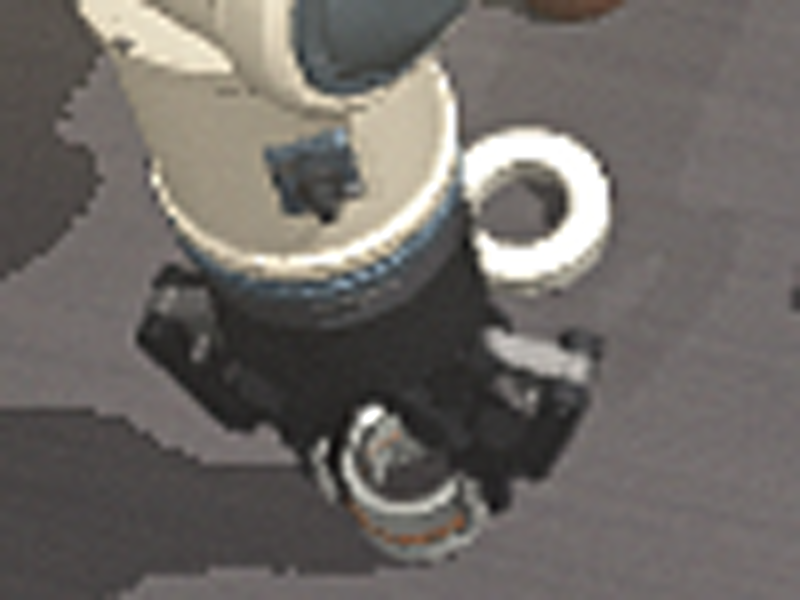

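Call:
step_arm(
  targets=[
    [[0, 0, -3, 0, 0, 0], [0, 0, -7, 0, 0, 0], [0, 0, -12, 0, 0, 0], [0, 0, -12, 0, 0, 0]],
  ],
)

```text
t: 23.3
eef_pos: [0.6286, -0.1811, 0.0986]
tool_rot: [179.7, -0.5, 4.3]
wrist_force: [-0.4, -0.1, -0.8]
opening: 0.455
```

```bash
python3 -c "
from h import *
t=loc([-.005,0,0]);print(t); go([t[0],t[1],.085])"
```

```text
[0.55901407 0.07782511 0.        ]
row [-5.02, -26.35, 1.18, 0.3, -0.5, -0.0] rows needed 5
```

Call:
step_arm(
  targets=[
    [[-1.2, -6, 0, 0, 0, 0], [-2.4, -12, 0, 0, 0, 0], [-3.5, -18, 0, 0, 0, 0], [-4.7, -24, 0, 0, 0, 0], [-5, -26.3, 0, 0, 0, 0]],
  ],
)

```text
t: 23.92
eef_pos: [0.5547, 0.0813, 0.0905]
tool_rot: [179.9, 0.2, 4.5]
wrist_force: [0.1, -1.9, -1.2]
opening: 0.452
```

Call:
step_arm(
  targets=[
    [[0, 0, 2, 0, 0, 0], [0, 0, 4, 0, 0, 0], [0, 0, 4.5, 0, 0, 0], [0, 0, 4.5, 0, 0, 0]],
  ],
)

```text
t: 24.42
eef_pos: [0.5564, 0.0771, 0.0462]
tool_rot: [179.9, 0.1, 4.2]
wrist_force: [-1.5, -0.5, -0.9]
opening: 0.458
```

```bash
python3 -c "
from h import *
t=loc([-.005,0,0]);go([t[0],t[1],-.018]); look2('c3')"
```

```text
row [0.28, -0.06, 6.41, 0.1, 0.1, -0.1] rows needed 2
24.475 [0.5569 0.0773 0.0472] 0.4543531789598719 [ 0.1 -0.2 -0.6]
```

View pics/c3.png

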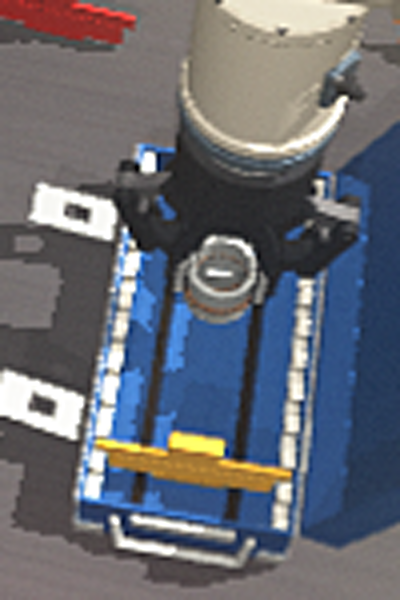

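Call:
step_arm(
  targets=[
    [[0.5, 0, 1, 0, 0, 0], [0.5, 0, 3, 0, 0, 0], [0.5, 0, 4.7, 0, 0, 0], [0.5, 0, 5.7, 0, 0, 0], [0.5, 0, 6.4, 0, 0, 0]],
  ],
)

```text
t: 25.1
eef_pos: [0.5614, 0.0784, -0.0177]
tool_rot: [179.9, 0.1, 4.3]
wrist_force: [-0.9, 0.0, -1.2]
opening: 0.454
```

Call:
step_arm(
  targets=[
    [[-0.2, 0, 0, 0, 0, 0], [-0.4, 0, 0.1, 0, 0, 0], [-0.6, 0, 0.1, 0, 0, 0], [-0.6, 0, 0.1, 0, 0, 0]],
  ],
)

```text
t: 25.6
eef_pos: [0.556, 0.0779, -0.0171]
tool_rot: [179.9, -0.1, 4.3]
wrist_force: [0.3, -0.1, 0.4]
opening: 0.452
```

Call:
step_arm(
  targets=[
    [[-0.1, 0, 0.2, 0, 0, 0], [-0.2, 0, 0.2, 0, 0, 0], [-0.2, 0, 0.2, 0, 0, 0]],
  ],
)

```text
t: 25.98
eef_pos: [0.5537, 0.0778, -0.0197]
tool_rot: [179.9, 0.0, 4.3]
wrist_force: [-0.4, 0.3, -0.0]
opening: 0.452
```

Call:
step_arm(
  targets=[
    [[-0.1, 0, 0.1, 0, 0, 0], [-0.2, 0, 0.1, 0, 0, 0], [-0.2, 0, 0.1, 0, 0, 0]],
  ],
)

```text
t: 26.35
eef_pos: [0.5517, 0.0776, -0.0206]
tool_rot: [179.9, -0.0, 4.3]
wrist_force: [0.3, -0.6, -1.0]
opening: 0.457
```

Call:
step_arm(
  targets=[
    [[-0.1, 0, 0, 0, 0, 0], [-0.2, 0, 0, 0, 0, 0], [-0.2, 0, 0, 0, 0, 0]],
  ],
)

```text
t: 26.72
eef_pos: [0.5498, 0.0775, -0.0206]
tool_rot: [179.9, -0.0, 4.3]
wrist_force: [0.1, 0.8, -0.6]
opening: 0.452
```

Call:
step_arm(
  targets=[
    [[0, 0, 0, 0, 0, 0], [0, 0, 0, 0, 0, 0]],
  ],
)

```text
t: 26.98
eef_pos: [0.5499, 0.0775, -0.0206]
tool_rot: [179.9, -0.0, 4.3]
wrist_force: [0.1, -0.6, -1.4]
opening: 0.458
```

Call:
step_arm(
  targets=[
    [[-0.1, 0, 0, 0, 0, 0], [-0.2, 0, 0, 0, 0, 0], [-0.2, 0, 0, 0, 0, 0]],
  ],
)

```text
t: 27.35
eef_pos: [0.5478, 0.0773, -0.0206]
tool_rot: [179.9, -0.0, 4.3]
wrist_force: [0.3, -0.2, -1.2]
opening: 0.454
```

```bash
python3 -c "
from h import *
look2('c4',(295,170,375,230),10)"
```

```text
27.4 [ 0.5478  0.0773 -0.0206] 0.4518562204773908 [ 0.  -1.  -0.8]
```

View pics/c4.png

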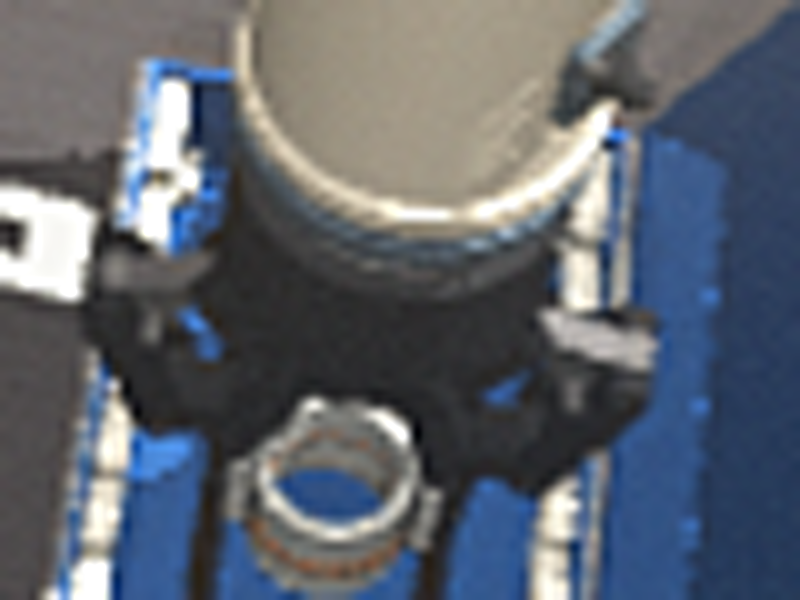

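```bash
python3 -c "
from h import *
print(onz('scene',[(328.6,216.5)],.041))"
```

```text
[[0.55023709 0.07842401 0.041     ]]
```

Call:
step_arm(
  targets=[
    [[-0.1, 0, 0, 0, 0, 0], [-0.2, 0, 0, 0, 0, 0], [-0.2, 0, 0, 0, 0, 0]],
  ],
)

```text
t: 27.78
eef_pos: [0.5459, 0.0772, -0.0205]
tool_rot: [179.9, -0.0, 4.3]
wrist_force: [-0.3, -0.6, -1.5]
opening: 0.456
```

Call:
step_arm(
  targets=[
    [[-0.1, 0, 0, 0, 0, 0], [-0.2, 0, 0, 0, 0, 0], [-0.2, 0, 0, 0, 0, 0]],
  ],
)

```text
t: 28.15
eef_pos: [0.5446, 0.077, -0.0203]
tool_rot: [179.9, -0.1, 4.3]
wrist_force: [5.0, 0.0, -2.2]
opening: 0.458
```

```bash
python3 -c "
from h import *
p,d=optics.capture('top');crop('top',p,(195,140,285,270),'c5t',4.6)
look2('c5')"
```

```text
28.25 [ 0.5445  0.077  -0.0203] 0.45866010688004927 [ 5.1  0.4 -2.8]
```

View pics/c5.png

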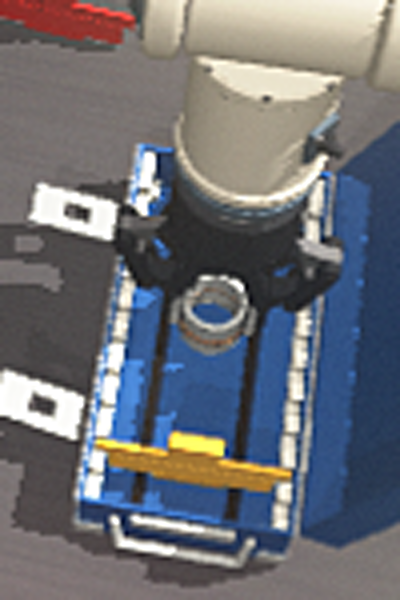

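View pics/c5t.png

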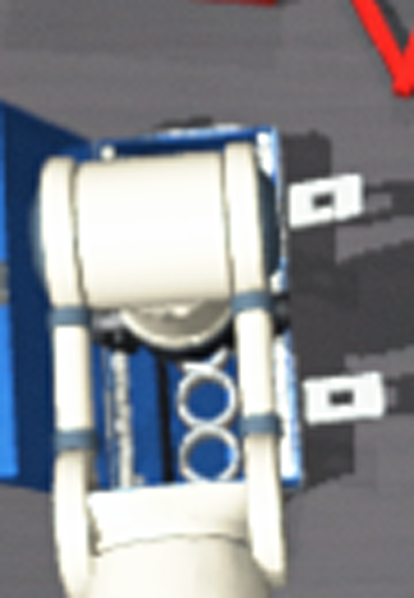

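Contact at 5 N. Lower and release.

Call:
step_arm(
  targets=[
    [[0.03, 0, 0.15, 0, 0, 0], [0.03, 0, 0.15, 0, 0, 0], [0.03, 0, 0.15, 0, 0, 0]],
  ],
)

```text
t: 28.62
eef_pos: [0.5446, 0.0771, -0.0217]
tool_rot: [179.9, -0.1, 4.3]
wrist_force: [4.9, -0.9, 1.2]
opening: 0.455
```

Call:
step_arm(
  targets=[
    [[0, 0, 0, 0, 0, 0], [0, 0, 0, 0, 0, 0], [0, 0, 0, 0, 0, 0]],
  ],
  fingers=0.62,
)

```text
t: 29.0
eef_pos: [0.5435, 0.077, -0.0226]
tool_rot: [179.9, 0.1, 4.3]
wrist_force: [0.1, -0.2, -0.3]
opening: 0.62
```

Call:
step_arm(
  targets=[
    [[0, 0, -2, 0, 0, 0], [0, 0, -6, 0, 0, 0], [0, 0, -12, 0, 0, 0], [0, 0, -14, 0, 0, 0], [0, 0, -14, 0, 0, 0]],
  ],
)

```text
t: 29.62
eef_pos: [0.5453, 0.0774, 0.1208]
tool_rot: [179.9, -0.3, 4.3]
wrist_force: [0.1, 0.5, -0.2]
opening: 0.618
```

```bash
python3 -c "
from h import *
look2('c6')
p,d=optics.capture('top');crop('top',p,(195,140,285,270),'c6t',4.6)"
```

```text
29.675 [0.5442 0.0773 0.1182] 0.6190459734548329 [-0.3 -0.6 -0.5]
```

View pics/c6.png

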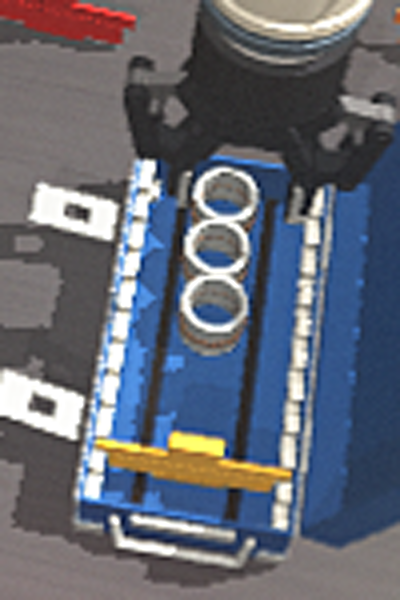

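View pics/c6t.png

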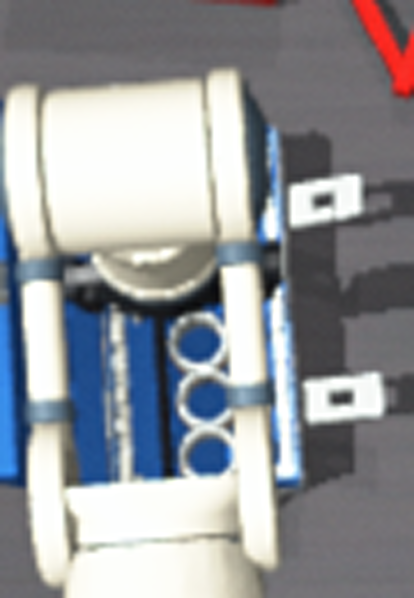

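Call:
step_arm(
  targets=[
    [[0, 0, 0, 0, 0, -10], [0, 0, 0, 0, 0, -20], [0, 0, 0, 0, 0, -30], [0, 0, 0, 0, 0, -40], [0, 0, 0, 0, 0, -50]],
  ],
  fingers=0.5,
)

```text
t: 30.35
eef_pos: [0.5427, 0.0771, 0.1147]
tool_rot: [-179.8, 0.3, 54.6]
wrist_force: [-0.7, -0.5, 0.4]
opening: 0.503
```

```bash
python3 -c "
from h import *
t=loc([.0865,0,0]);print(t); go([t[0],t[1],.10],94.3)"
```

```text
[0.65025651 0.08468566 0.        ]
row [6.85, 8.34, 1.42, -0.2, 0.2, -39.7] rows needed 4
```

Call:
step_arm(
  targets=[
    [[1.8, 2.1, 0, 0, 0, -10], [3.5, 4.2, 0, 0, 0, -20], [5.2, 6.3, 0, 0, 0, -30], [6.8, 8.3, 1, 0, 0, -40], [6.8, 8.3, 1.4, 0, 0, -40]],
  ],
)

```text
t: 30.98
eef_pos: [0.6502, 0.0838, 0.0991]
tool_rot: [-179.6, 0.1, 94.2]
wrist_force: [-0.0, 0.8, -0.9]
opening: 0.496
```

```bash
python3 -c "
from h import *
t=loc([.0865,0,0]);print(t); go([t[0],t[1],.05],94.3); look2('d1',(265,140,385,290),4)"
```

```text
[0.65025651 0.08468566 0.        ]
row [0.1, 0.04, 4.91, -0.4, 0.1, -0.1] rows needed 1
31.025 [0.6495 0.0838 0.0994] 0.501377918296754 [-0.2 -0.   0.1]
```

View pics/d1.png

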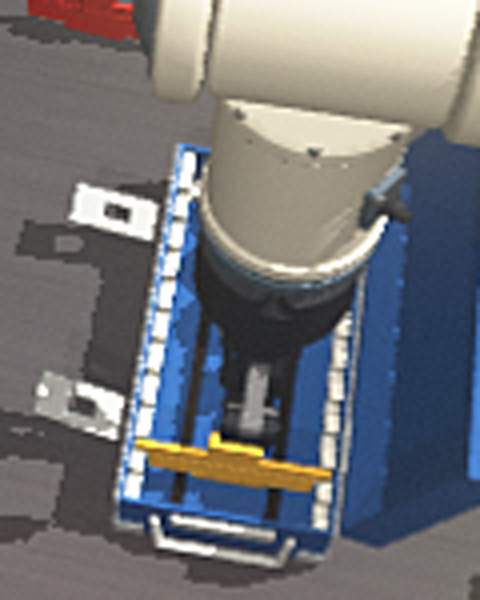

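Call:
step_arm(
  targets=[
    [[0.1, 0, 2, 0, 0, 0], [0.1, 0, 4, 0, 0, 0], [0.1, 0, 5, 0, 0, 0], [0.1, 0, 5, 0, 0, 0]],
  ],
)

```text
t: 31.52
eef_pos: [0.6501, 0.0849, 0.0523]
tool_rot: [-179.9, 0.1, 94.3]
wrist_force: [0.6, -0.6, -0.3]
opening: 0.499
```

```bash
python3 -c "
from h import *
t=loc([.0865,0,0]); go([t[0],t[1],.013],94.3); look2('d2',(275,200,365,280),8);p,d=optics.capture('top');crop('top',p,(195,140,285,270),'d2t',4.6)"
```

```text
row [-0.02, 0.02, 3.93, -0.1, 0.1, -0.0] rows needed 1
31.575 [0.6508 0.0849 0.0536] 0.4973169097115469 [ 0.2  0.  -0.1]
```

View pics/d2.png

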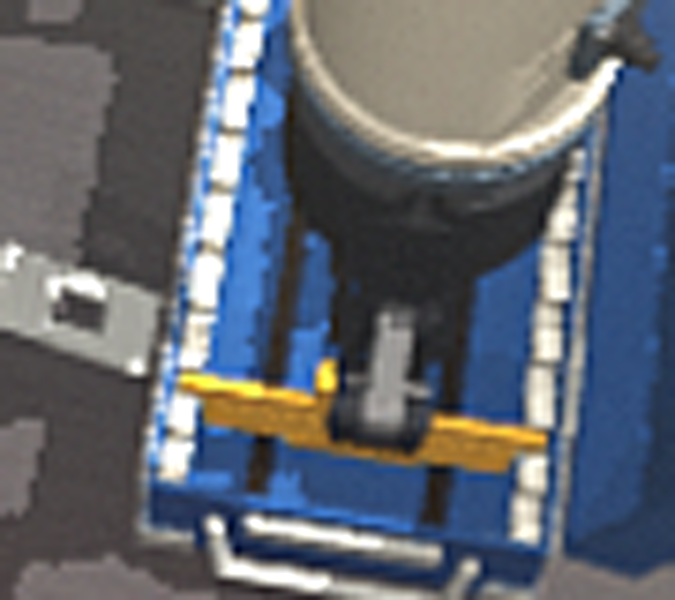

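View pics/d2t.png

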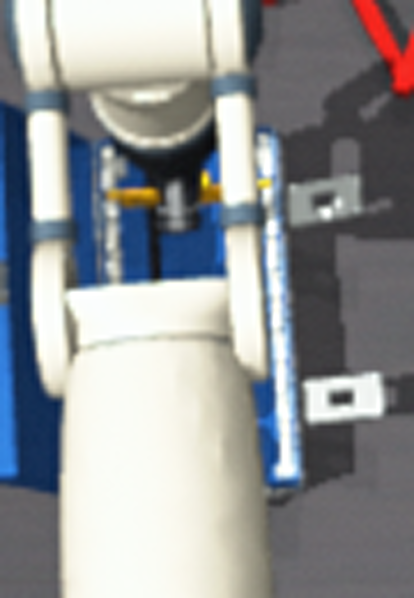

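```bash
python3 -c "
from h import *
print((px('scene',[[.672,.0849,.09],[.672,.0849,.1],[.672,.0849,.075],[.655,.0849,.068],[.65,.0849,.046]])-[275,200]+.5)*7.5)"
```

```text
[[363.21729894 408.77797256]
 [366.16867441 396.24287916]
 [358.90167857 427.10267542]
 [368.24673507 385.16471705]
 [365.27984933 397.17596497]]
```

```bash
python3 -c "
from h import *
p,d=optics.capture('scene'); P=dep('scene',d)
for (u,v) in [(328,244),(328,247),(328,250),(328,253),(328,256),(328,258),(324,250),(332,250),(320,252),(319,256),(331,258),(328,259)]: print((u,v),((u-275)*7.5,(v-200)*7.5),p[v,u],P[v,u].round(3))
print(P[252,316:336].round(3)); print(p[252,316:336].tolist())
"
```

```text
(328, 244) (397.5, 330.0) [160 156 153] [0.695 0.09  0.203]
(328, 247) (397.5, 352.5) [160 158 156] [0.701 0.091 0.201]
(328, 250) (397.5, 375.0) [142 138 137] [0.706 0.092 0.199]
(328, 253) (397.5, 397.5) [147 143 139] [0.71  0.094 0.194]
(328, 256) (397.5, 420.0) [105 104 105] [0.717 0.095 0.195]
(328, 258) (397.5, 435.0) [36 37 43] [0.72  0.096 0.193]
(324, 250) (367.5, 375.0) [114 114 112] [0.703 0.085 0.187]
(332, 250) (427.5, 375.0) [ 47  73 111] [0.621 0.105 0.006]
(320, 252) (337.5, 390.0) [39 43 56] [0.712 0.078 0.194]
(319, 256) (330.0, 420.0) [24 28 39] [0.708 0.078 0.163]
(331, 258) (420.0, 435.0) [91 71 45] [0.718 0.101 0.192]
(328, 259) (397.5, 442.5) [39 34 37] [0.714 0.097 0.174]
[[0.636 0.067 0.005]
 [0.659 0.071 0.062]
 [0.659 0.073 0.063]
 [0.659 0.075 0.065]
 [0.712 0.078 0.194]
 [0.712 0.08  0.196]
 [0.712 0.082 0.197]
 [0.711 0.084 0.196]
 [0.71  0.086 0.195]
 [0.711 0.088 0.197]
 [0.71  0.089 0.196]
 [0.71  0.091 0.197]
 [0.709 0.093 0.196]
 [0.705 0.095 0.189]
 [0.704 0.097 0.186]
 [0.703 0.099 0.186]
 [0.702 0.101 0.185]
 [0.625 0.108 0.004]
 [0.627 0.111 0.009]
 [0.627 0.113 0.01 ]]
[[128, 131, 138], [120, 87, 39], [149, 102, 40], [108, 80, 48], [39, 43, 56], [63, 62, 68], [59, 59, 64], [81, 80, 83], [134, 133, 131], [159, 157, 154], [154, 151, 149], [155, 151, 150], [142, 141, 141], [100, 97, 97], [120, 117, 115], [148, 147, 147], [104, 115, 132], [32, 48, 80], [39, 36, 32], [37, 34, 30]]
```

Call:
step_arm(
  targets=[
    [[0, 0, 1.5, 0, 0, 0], [0, 0, 2.5, 0, 0, 0], [0, 0, 3.2, 0, 0, 0], [0, 0, 3.9, 0, 0, 0], [0, 0, 3.9, 0, 0, 0]],
  ],
)

```text
t: 32.3
eef_pos: [0.6507, 0.0848, 0.014]
tool_rot: [-179.9, 0.1, 94.3]
wrist_force: [-0.2, 0.5, 0.2]
opening: 0.5
```

Call:
step_arm(
  targets=[
    [[0, 0, 0, 0, 0, 0], [0, 0, 0, 0, 0, 0], [0, 0, 0, 0, 0, 0], [0, 0, 0, 0, 0, 0], [0, 0, 0, 0, 0, 0]],
  ],
  fingers=0,
  grip_force=40,
)

```text
t: 32.92
eef_pos: [0.6516, 0.0849, 0.0156]
tool_rot: [179.9, 0.1, 94.3]
wrist_force: [-0.2, 0.5, 3.5]
opening: 0.098
```

```bash
python3 -c "
from h import *
look2('d3',(275,200,365,280),8)"
```

```text
32.975 [0.6516 0.0849 0.0156] 0.09963506609494296 [-0.6  0.1  3.7]
```

View pics/d3.png

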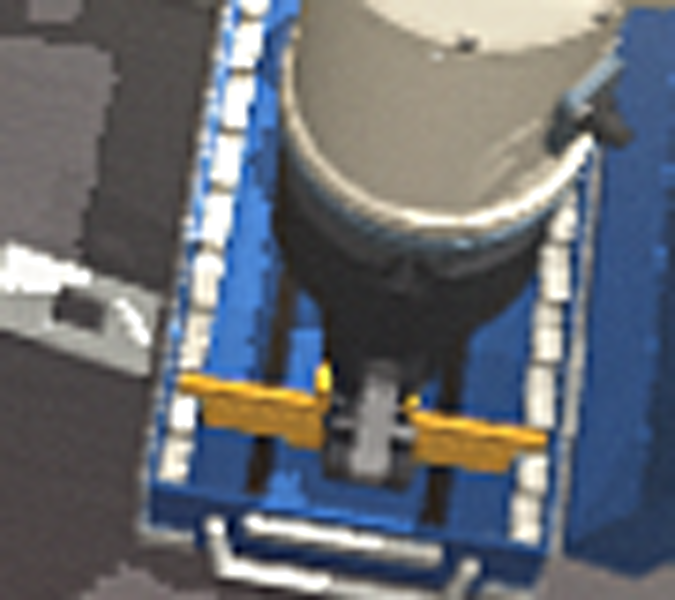

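Call:
step_arm(
  targets=[
    [[0, 0, -0.3, 0, 0, 0], [0, 0, -0.6, 0, 0, 0], [0, 0, -0.9, 0, 0, 0], [0, 0, -1.2, 0, 0, 0], [0, 0, -1.2, 0, 0, 0]],
  ],
  grip_force=60,
)

```text
t: 33.6
eef_pos: [0.6514, 0.0849, 0.0273]
tool_rot: [180.0, 0.1, 94.3]
wrist_force: [-0.0, -0.2, -1.7]
opening: 0.095
```

Call:
step_arm(
  targets=[
    [[0, 0, -0.2, 0, 0, 0], [0, 0, -0.3, 0, 0, 0], [0, 0, -0.3, 0, 0, 0]],
  ],
)

```text
t: 33.98
eef_pos: [0.6512, 0.0849, 0.03]
tool_rot: [180.0, 0.1, 94.3]
wrist_force: [-0.5, -0.4, -0.7]
opening: 0.096
```

```bash
python3 -c "
from h import *
look2('d4',(275,200,365,280),8)"
```

```text
34.025 [0.6512 0.0849 0.0299] 0.09454629790529255 [-0.7  0.5 -1.9]
```

View pics/d4.png

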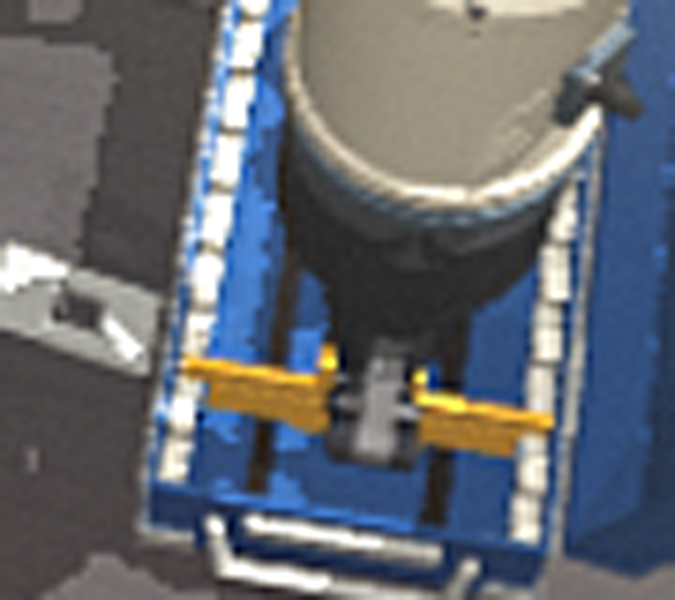

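Call:
step_arm(
  targets=[
    [[0, -1.5, 0, 0, 0, 0], [0, -3, 0, 0, 0, 0], [0, -4.5, 0, 0, 0, 0], [0, -6, 0, 0, 0, 0], [0, -6.6, 0, 0, 0, 0]],
  ],
)

```text
t: 34.65
eef_pos: [0.5848, 0.0799, 0.03]
tool_rot: [180.0, 0.1, 94.3]
wrist_force: [0.4, -0.3, -1.9]
opening: 0.097
```

Call:
step_arm(
  targets=[
    [[0, 0, 0, 0, 0, 0], [0, 0, 0, 0, 0, 0]],
  ],
)

```text
t: 34.9
eef_pos: [0.5858, 0.08, 0.03]
tool_rot: [180.0, 0.1, 94.3]
wrist_force: [0.6, 0.6, -1.3]
opening: 0.096
```

```bash
python3 -c "
from h import *
go([.5854,.08,.02],94.3);look2('d5',(285,170,365,230),10)"
```

```text
row [0.01, -0.04, 1.0, 0.0, 0.1, -0.0] rows needed 1
34.95 [0.5858 0.08   0.0299] 0.09482067649650405 [-0.4  0.1 -1.2]
```

View pics/d5.png

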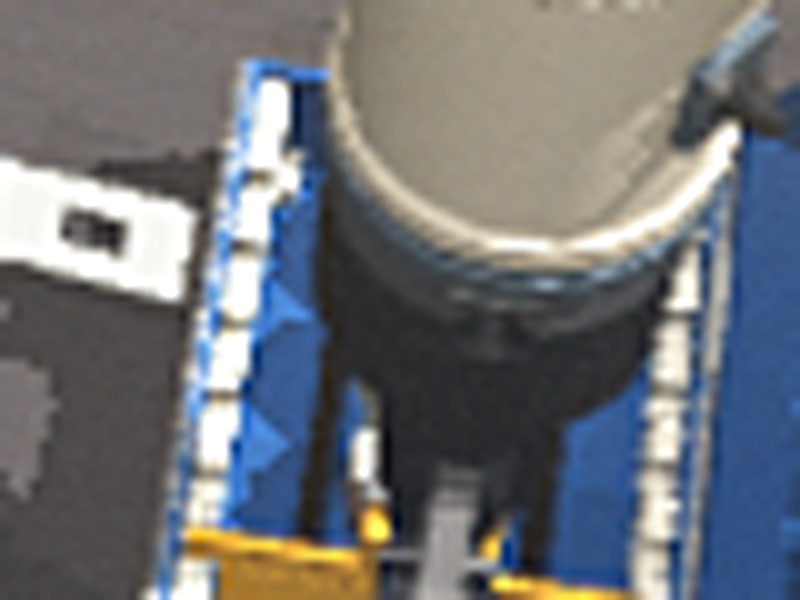

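Call:
step_arm(
  targets=[
    [[0, -0.05, 0.3, 0, 0, 0], [0, -0.05, 0.6, 0, 0, 0], [0, -0.05, 0.9, 0, 0, 0], [0, -0.05, 1.2, 0, 0, 0], [0, -0.05, 1.2, 0, 0, 0]],
  ],
)

```text
t: 35.58
eef_pos: [0.5846, 0.0799, 0.0174]
tool_rot: [-180.0, 0.1, 94.3]
wrist_force: [-1.1, -0.8, -0.6]
opening: 0.099
```

Call:
step_arm(
  targets=[
    [[0, 0, 0.1, 0, 0, 0], [0, 0, 0.2, 0, 0, 0], [0, 0, 0.2, 0, 0, 0]],
  ],
)

```text
t: 35.95
eef_pos: [0.5848, 0.0799, 0.0158]
tool_rot: [180.0, 0.1, 94.3]
wrist_force: [0.0, -0.7, -1.0]
opening: 0.097
```

```bash
python3 -c "
from h import *
look2('d6',(285,190,365,250),10)"
```

```text
36.0 [0.5848 0.0799 0.0159] 0.0963328834875475 [ 0.2  0.2 -1.6]
```

View pics/d6.png

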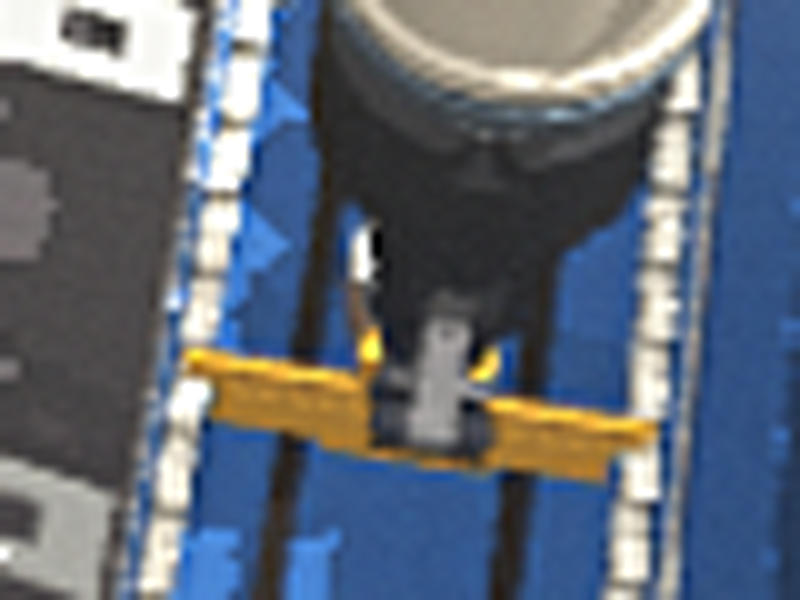

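Call:
step_arm(
  targets=[
    [[0, 0, 0, 0, 0, 0], [0, 0, 0, 0, 0, 0], [0, 0, 0, 0, 0, 0]],
  ],
  fingers=0.3,
)

```text
t: 36.38
eef_pos: [0.585, 0.0799, 0.0161]
tool_rot: [180.0, 0.1, 94.3]
wrist_force: [-0.6, -0.5, -0.1]
opening: 0.299
```

Call:
step_arm(
  targets=[
    [[0, 0, -2, 0, 0, 0], [0, 0, -5, 0, 0, 0], [0, 0, -10, 0, 0, 0], [0, 0, -15, 0, 0, 0], [0, 0, -15, 0, 0, 0]],
  ],
)

```text
t: 37.0
eef_pos: [0.5873, 0.0804, 0.1741]
tool_rot: [179.3, 0.1, 94.3]
wrist_force: [0.1, 0.3, -1.1]
opening: 0.301
```

Call:
step_arm(
  targets=[
    [[-4, -4, -3, 0, 0, 0], [-8, -8, -5, 0, 0, 0], [-12, -10, -5, 0, 0, 0], [-17, -10, -5, 0, 0, 0], [-20, -10, -5, 0, 0, 0]],
  ],
)

```text
t: 37.62
eef_pos: [0.4995, -0.1287, 0.2169]
tool_rot: [179.9, 0.1, 94.2]
wrist_force: [-0.4, -0.6, 1.0]
opening: 0.299
```

```bash
python3 -c "
from h import *
look2('e1',(270,150,440,290),4.2)
p,d=optics.capture('top');crop('top',p,(180,140,285,265),'e1t',4.8)"
```

```text
37.675 [ 0.4995 -0.1314  0.2163] 0.3041642641181143 [-1.5 -2.  -1.2]
```

View pics/e1.png

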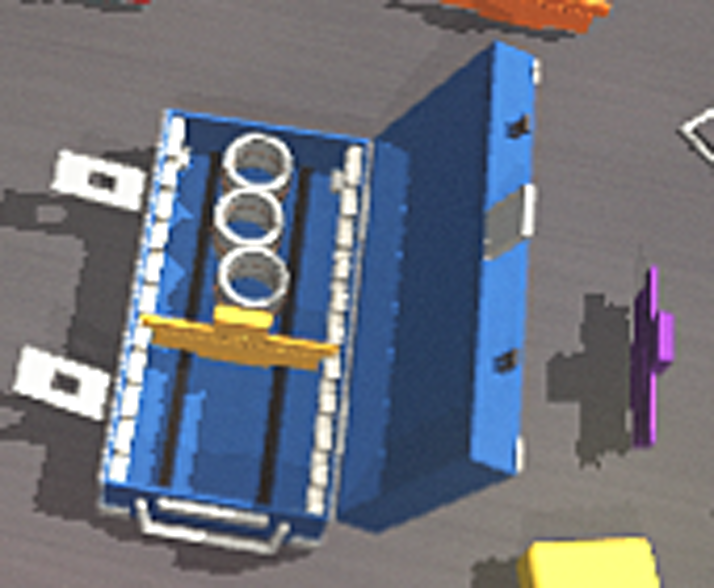

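View pics/e1t.png

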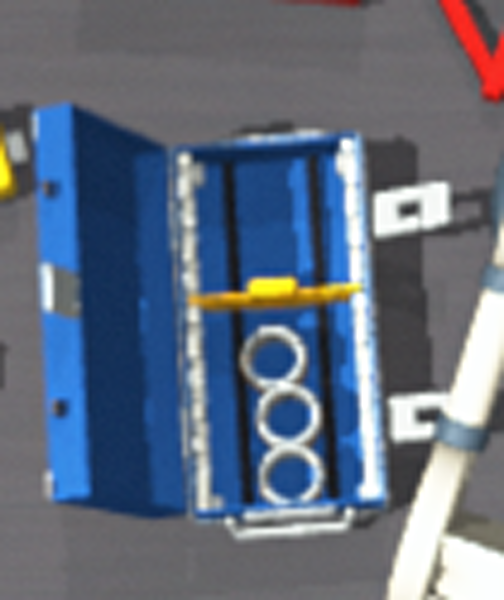

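```bash
python3 -c "
from h import *
th=np.radians(CASE[2]); R=np.array([[np.cos(th),np.sin(th)],[-np.sin(th),np.cos(th)]])
f=lambda n,uv,z:((onz(n,uv,z)[:,:2]+[.002 if n=='top' else -.002,0]-CASE[:2])@R.T).round(4)
print('block',f('top',[(236.1,199.6)],.068), f('scene',[(270+243/4.2-.4,150+315/4.2-.4)],.068))
print('bar ends',f('top',[(180+190/4.8-.4,140+298/4.8-.4),(180+358/4.8-.4,140+288/4.8-.4)],.046),f('top',[(180+190/4.8-.4,140+298/4.8-.4),(180+358/4.8-.4,140+288/4.8-.4)],.056))
print('rings top',f('top',[(180+x/4.8-.4,140+y/4.8-.4) for x,y in((273,356),(288,415),(290,475))],.04))
print('rings scene',f('scene',[(270+x/4.2-.4,150+y/4.2-.4) for x,y in((253,277),(248,215),(257,163))],.04))
p,d=optics.capture('scene');P=dep('scene',d); 
# lid tongue
for u,v in [(270+510/4.2,150+223/4.2),(270+530/4.2,150+212/4.2),(270+495/4.2,150+240/4.2)]: print(P[int(v),int(u)].round(4),p[int(v),int(u)])
# lid front edge (blue, high z)
m=(p[:,:,2]>90)&(p[:,:,2]>p[:,:,0]+40)&(P[:,:,1]>.14)&(P[:,:,0]>.4)&(P[:,:,0]<.75)&(P[:,:,2]>.1)
q=P[m]; L=np.c_[(q[:,:2]-CASE[:2])@R.T,q[:,2]]; print(m.sum(),L.min(0),L.max(0)); 
p,d=optics.capture('top');P=dep('top',d); m=(p[:,:,2]>60)&(p[:,:,2]>p[:,:,0]+40)&(P[:,:,1]>.14)&(P[:,:,0]>.4)&(P[:,:,0]<.75)&(P[:,:,2]>.05)
q=P[m]; L=np.c_[(q[:,:2]-CASE[:2])@R.T,q[:,2]]; print(m.sum(),L.min(0),L.max(0))
for y in (.075,.09,.1,.11,.12,.13,.14): 
  s=L[abs(L[:,1]-y)<.004]; print(y,len(s),np.median(s[:,2]) if len(s) else '')
for u,v in [(192,199),(193,201),(190,200),(189,199),(194,198)]: 
  w=P[v,u]; print((u,v),((w[:2]-CASE[:2])@R.T).round(4),w[2].round(4),p[v,u])
"
```

```text
block [[0.0205 0.0012]] [[0.0207 0.0004]]
bar ends [[ 0.023   0.0571]
 [ 0.0209 -0.0554]] [[ 0.0207  0.0562]
 [ 0.0186 -0.0556]]
rings top [[-0.0196  0.0046]
 [-0.0602 -0.0028]
 [-0.1004 -0.0014]]
rings scene [[-0.0194  0.0042]
 [-0.0612 -0.004 ]
 [-0.0992 -0.003 ]]
[0.5618 0.2015 0.1853] [116 117 115]
[ 0.4328  0.2454 -0.0018] [246 245 239]
[0.5678 0.1959 0.1757] [113 113 110]
2697 [-0.12416876  0.08820966  0.10013927] [0.13060627 0.51621476 0.19846149]
3323 [-0.12552624  0.05472175  0.0500337 ] [0.17688546 0.62266775 0.19922482]
0.075 101 0.05275625209873391
0.09 61 0.0537487084091115
0.1 267 0.06710555110369998
0.11 326 0.09246137548992595
0.12 305 0.1605968562859501
0.13 191 0.16011653623337274
0.14 75 0.15581542074822052
(192, 199) [0.0029 0.1236] 0.1885 [102 106 105]
(193, 201) [-0.0021  0.1217] 0.1834 [105 108 109]
(190, 200) [-0.0013  0.1286] 0.1957 [237 241 241]
(189, 199) [0.002  0.1314] 0.1957 [222 239 249]
(194, 198) [0.0073 0.1187] 0.1808 [107 112 109]
```

Call:
step_arm(
  targets=[
    [[0, 0, 0, 0, 0, 0], [0, 0, 0, 0, 0, 0], [0, 0, 0, 0, 0, 0], [0, 0, 0, 0, 0, 0]],
  ],
  fingers=0,
)

```text
t: 38.33
eef_pos: [0.5, -0.1263, 0.2163]
tool_rot: [180.0, 0.1, 94.3]
wrist_force: [-0.2, 1.0, 0.2]
opening: 0.0
```

```bash
python3 -c "
from h import *
o=arm.get_obs();print(o['eef_pos'],o['joint_pos'].round(2))
q=px('scene',o['eef_pos'])[0];print(q)
p,d=optics.capture('scene');P=dep('scene',d)
u,v=int(q[0]),int(q[1]); crop('scene',p,(u-40,v-45,u+40,v+15),'f1',10)
for vv in range(v-30,v+8,2): print(vv,P[vv,u].round(3),p[vv,u])
"
```

```text
[ 0.50003657 -0.12630431  0.21625655] [-1.789e+01 -7.440e+00  8.060e+01 -9.000e-02  1.068e+02 -2.223e+01]
[250.60243666 140.62521122]
110 [ 0.517 -0.113  0.335] [42 39 37]
112 [ 0.513 -0.115  0.325] [41 39 38]
114 [ 0.517 -0.113  0.324] [41 41 39]
116 [ 0.515 -0.115  0.315] [43 40 42]
118 [ 0.517 -0.115  0.312] [37 35 36]
120 [ 0.516 -0.116  0.304] [38 36 37]
122 [ 0.526 -0.112  0.311] [54 50 52]
124 [ 0.528 -0.112  0.307] [60 60 62]
126 [ 0.528 -0.112  0.302] [47 43 44]
128 [ 0.515 -0.118  0.278] [48 44 46]
130 [ 0.515 -0.118  0.272] [45 43 44]
132 [ 0.514 -0.12   0.264] [29 26 26]
134 [ 0.316 -0.202 -0.   ] [122 113 112]
136 [ 0.325 -0.199  0.002] [124 119 117]
138 [ 0.328 -0.199 -0.004] [123 117 113]
140 [ 0.339 -0.195  0.002] [124 116 114]
142 [ 0.344 -0.194 -0.001] [120 113 114]
144 [ 0.35  -0.192 -0.003] [121 115 116]
146 [ 0.361 -0.188  0.002] [121 114 114]
```

View pics/f1.png

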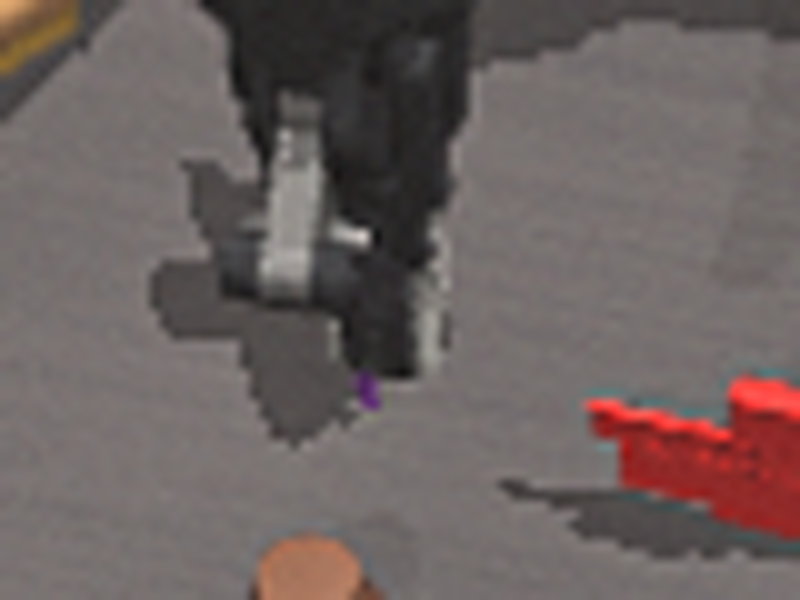

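```bash
python3 -c "
from h import *
t=loc([0,.158,.225]);print(t);go(t,94.3)"
```

```text
[0.55215336 0.23575525 0.225     ]
row [35.72, 7.92, -0.94, 0.0, 0.1, 0.0] rows needed 6
```

Call:
step_arm(
  targets=[
    [[6, 1.3, -1, 0, 0, 0], [12, 2.6, -1, 0, 0, 0], [18, 3.9, -1, 0, 0, 0], [24, 5.3, -1, 0, 0, 0], [30, 6.6, -1, 0, 0, 0]],
  ],
)

```text
t: 39.0
eef_pos: [0.5435, 0.1794, 0.2258]
tool_rot: [180.0, 0.1, 94.3]
wrist_force: [1.0, 1.0, -0.4]
opening: -0.001
```

Call:
step_arm(
  targets=[
    [[5.7, 1.3, 0, 0, 0, 0], [5.7, 1.3, 0, 0, 0, 0], [5.7, 1.3, 0, 0, 0, 0]],
  ],
)

```text
t: 39.38
eef_pos: [0.552, 0.2351, 0.2254]
tool_rot: [-180.0, 0.1, 94.3]
wrist_force: [0.5, 0.3, 0.0]
opening: -0.003
```

```bash
python3 -c "
from h import *
go(loc([0,.158,.138]),94.3);look2('g1',(330,80,450,220),4.2)"
```

```text
row [0.08, 0.02, 8.74, -0.0, 0.1, 0.0] rows needed 2
39.425 [0.5522 0.2344 0.2258] -0.000725750286384094 [ 0.5 -0.2 -0.1]
```

View pics/g1.png

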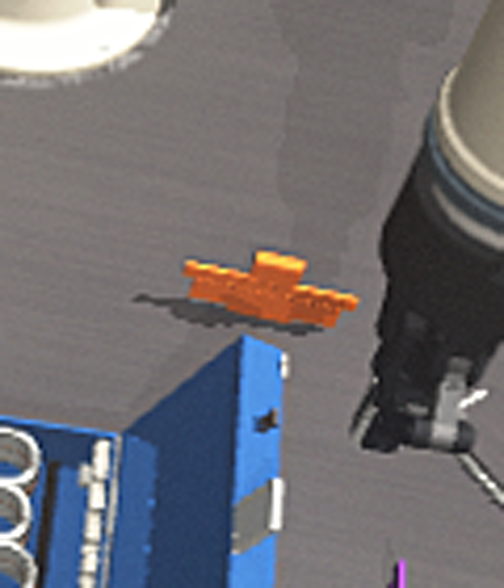

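Call:
step_arm(
  targets=[
    [[0.1, 0, 3, 0, 0, 0], [0.1, 0, 6, 0, 0, 0], [0.1, 0, 8.7, 0, 0, 0], [0.1, 0, 8.7, 0, 0, 0], [0.1, 0, 8.7, 0, 0, 0]],
  ],
)

```text
t: 40.05
eef_pos: [0.5527, 0.2353, 0.1405]
tool_rot: [179.9, 0.1, 94.2]
wrist_force: [0.7, 0.6, 0.7]
opening: -0.001
```

```bash
python3 -c "
from h import *
go(loc([0,.158,.138]),94.3);look2('g2',(330,120,450,240),4.2)
p,d=optics.capture('top');crop('top',p,(160,140,285,265),'g2t',4.8)"
```

```text
row [0.05, -0.05, 0.25, 0.1, 0.1, -0.1] rows needed 1
40.1 [0.5529 0.2356 0.1409] 0.002343119459896525 [0.5 0.9 0.5]
```

View pics/g2.png

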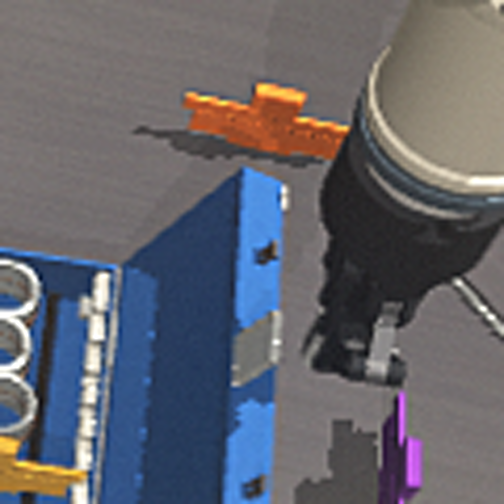

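View pics/g2t.png

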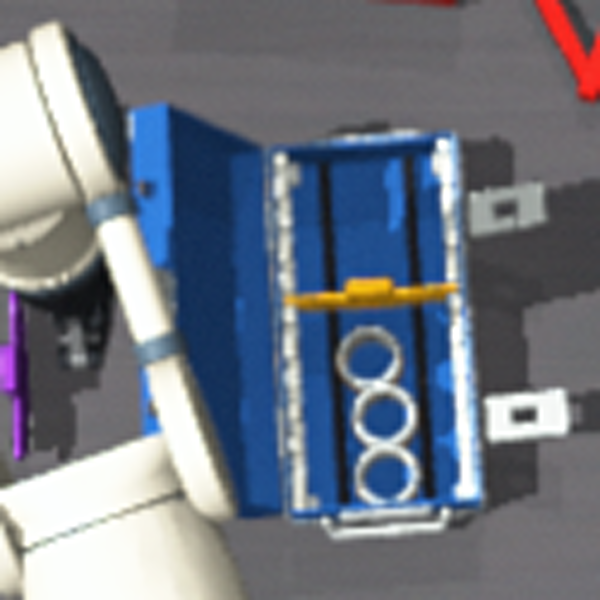

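Call:
step_arm(
  targets=[
    [[-0.8, 0, 0, 0, 0, 0], [-1.6, 0, 0, 0, 0, 0], [-2.4, 0, 0, 0, 0, 0], [-3.2, 0, 0, 0, 0, 0], [-3.2, 0, 0, 0, 0, 0]],
  ],
)

```text
t: 40.78
eef_pos: [0.5546, 0.2033, 0.1387]
tool_rot: [180.0, 0.1, 94.2]
wrist_force: [0.1, 0.8, 0.8]
opening: 0.001
```

Call:
step_arm(
  targets=[
    [[-0.8, 0, -0.2, 0, 0, 0], [-1.6, 0, -0.4, 0, 0, 0], [-2.4, 0, -0.6, 0, 0, 0], [-2.4, 0, -0.6, 0, 0, 0]],
  ],
)

```text
t: 41.28
eef_pos: [0.5562, 0.1789, 0.1444]
tool_rot: [-180.0, 0.2, 94.2]
wrist_force: [0.1, 0.3, -0.5]
opening: 0.002
```

```bash
python3 -c "
from h import *
go(loc([0,.0735,.15]),94.3);look2('g3',(310,120,450,240),4.2)"
```

```text
row [-2.75, 0.03, -0.56, -0.0, 0.2, -0.1] rows needed 1
41.325 [0.5562 0.1792 0.1444] 0.002256261029388443 [ 0.5 -1.1 -0.1]
```

View pics/g3.png

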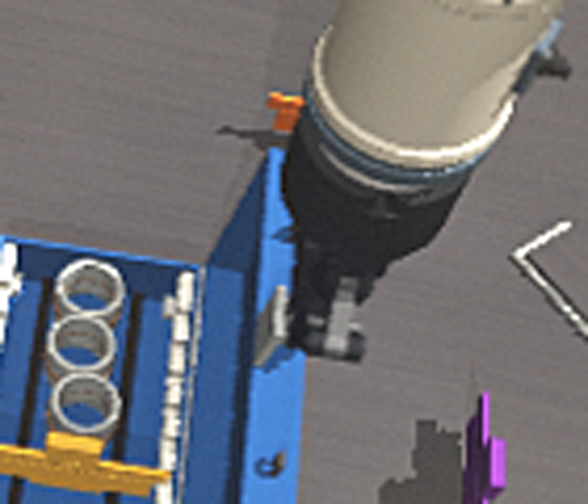

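Call:
step_arm(
  targets=[
    [[-0.9, 0, -0.2, 0, 0, 0], [-1.8, 0, -0.3, 0, 0, 0], [-2.7, 0, -0.5, 0, 0, 0], [-3.6, 0, -0.6, 0, 0, 0], [-4.5, 0, -0.6, 0, 0, 0]],
  ],
)

```text
t: 41.95
eef_pos: [0.5597, 0.1348, 0.151]
tool_rot: [180.0, 0.1, 94.3]
wrist_force: [-0.5, 3.1, -0.9]
opening: 0.001
```

Call:
step_arm(
  targets=[
    [[-0.9, 0, 0, 0, 0, 0], [-1.8, 0, 0, 0, 0, 0], [-2.7, 0, 0, 0, 0, 0], [-3.5, 0, 0, 0, 0, 0], [-3.5, 0, 0, 0, 0, 0]],
  ],
)

```text
t: 42.58
eef_pos: [0.5624, 0.0993, 0.151]
tool_rot: [180.0, 0.2, 94.2]
wrist_force: [-0.3, -0.2, 0.1]
opening: -0.002
```

```bash
python3 -c "
from h import *
go(loc([0,-.026,.1256]),94.3);look2('g4',(290,110,430,240),4.2)"
```

```text
row [-4.71, 0.01, 2.56, 0.0, 0.2, -0.1] rows needed 1
42.625 [0.5624 0.0996 0.1511] -0.004375445779514029 [ 0.2 -0.1 -0.9]
```

View pics/g4.png

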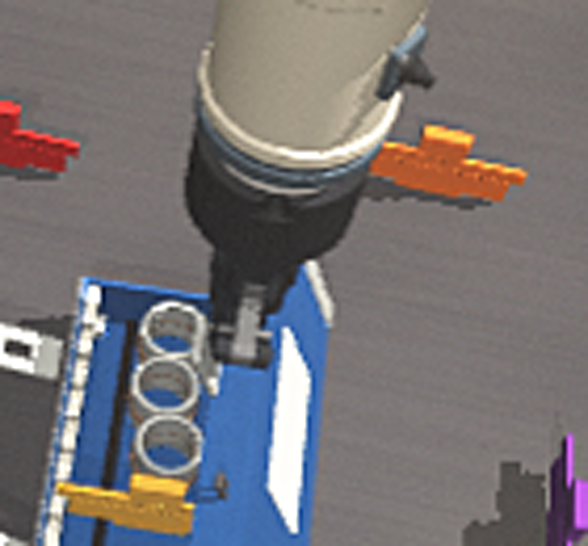

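Call:
step_arm(
  targets=[
    [[-0.9, 0, 0.3, 0, 0, 0], [-1.7, 0, 0.7, 0, 0, 0], [-2.5, 0, 1.1, 0, 0, 0], [-3.7, 0, 1.8, 0, 0, 0], [-4.7, 0, 2.5, 0, 0, 0]],
  ],
)

```text
t: 43.25
eef_pos: [0.5657, 0.0527, 0.1252]
tool_rot: [-180.0, 0.1, 94.3]
wrist_force: [-0.0, 1.7, 0.1]
opening: -0.0
```

```bash
python3 -c "
from h import *
go(loc([0,-.045,.108]),94.3);go(loc([0,-.062,.0857]),94.3);look2('g5',(270,110,410,240),4.2)"
```

```text
row [-1.94, 0.03, 1.73, -0.0, 0.1, -0.0] rows needed 1
row [-3.63, 0.03, 3.96, -0.0, 0.1, -0.0] rows needed 1
43.3 [0.5654 0.0513 0.1241] 0.0015547489696076105 [ 0.5 -0.4 -0.3]
```

View pics/g5.png

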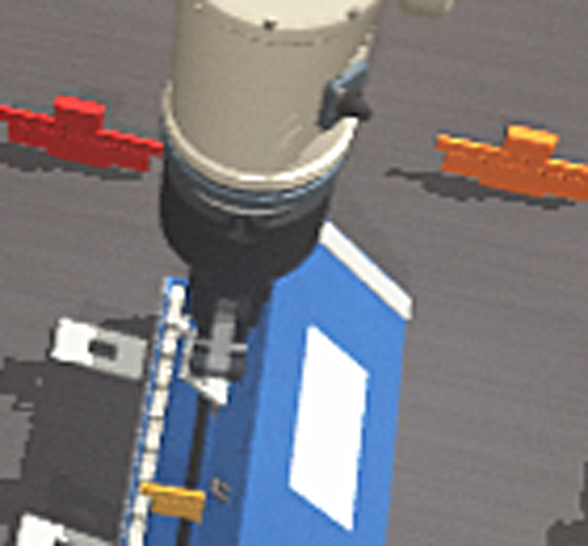

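Working well; continue along the arc.

Call:
step_arm(
  targets=[
    [[-1, 0, 0.8, 0, 0, 0], [-1.9, 0, 1.7, 0, 0, 0], [-2.8, 0, 2.8, 0, 0, 0], [-3.6, 0, 4, 0, 0, 0], [-3.6, 0, 4, 0, 0, 0]],
  ],
)

```text
t: 43.92
eef_pos: [0.5677, 0.0166, 0.0842]
tool_rot: [-179.9, 0.1, 94.2]
wrist_force: [0.5, -0.0, 0.1]
opening: -0.002
```

```bash
python3 -c "
from h import *
go(loc([0,-.079,.0486]),94.3);go(loc([0,-.084,.0085]),94.3);look2('g6',(260,130,400,260),4.2)"
```

```text
row [-1.72, 0.11, 3.56, -0.1, 0.1, -0.1] rows needed 1
row [-2.21, 0.12, 7.57, -0.1, 0.1, -0.1] rows needed 2
43.975 [0.568  0.017  0.0851] -0.003902184160941794 [ 0.2  0.4 -0.2]
```

View pics/g6.png

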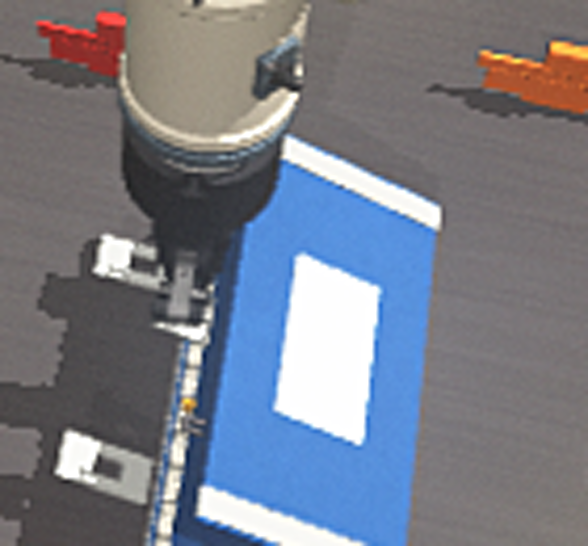

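Call:
step_arm(
  targets=[
    [[-0.6, 0, 1, 0, 0, 0], [-1.2, 0, 2.2, 0, 0, 0], [-1.6, 0, 3.5, 0, 0, 0], [-1.9, 0, 5, 0, 0, 0], [-1.9, 0, 5, 0, 0, 0]],
  ],
)

```text
t: 44.6
eef_pos: [0.5684, -0.0017, 0.0336]
tool_rot: [-179.8, 0.1, 94.3]
wrist_force: [-0.6, -0.4, -0.4]
opening: 0.001
```

```bash
python3 -c "
from h import *
look2('g7',(250,140,390,270),4.2)"
```

```text
44.65 [ 0.569  -0.0015  0.0347] -0.001398940620274361 [-1.   0.2 -0. ]
```

View pics/g7.png

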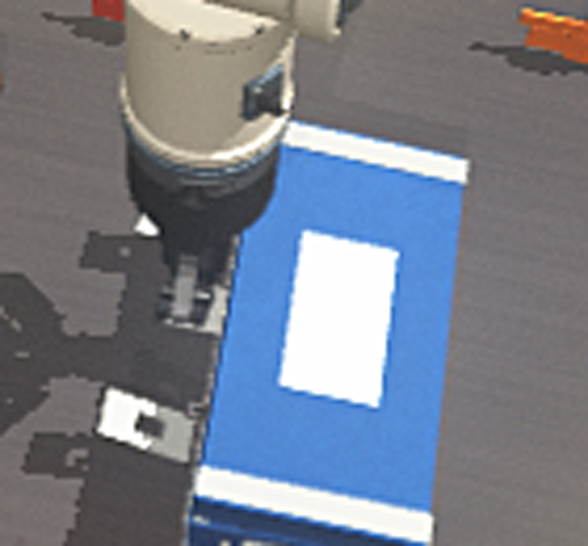

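Continue down, watching force.

Call:
step_arm(
  targets=[
    [[-0.1, 0, 0.8, 0, 0, 0], [-0.15, 0, 1.5, 0, 0, 0], [-0.2, 0, 2, 0, 0, 0], [-0.2, 0, 2, 0, 0, 0]],
  ],
)

```text
t: 45.15
eef_pos: [0.5695, -0.0034, 0.0153]
tool_rot: [-179.9, 0.1, 94.3]
wrist_force: [0.3, 0.2, -0.6]
opening: 0.003
```

Call:
step_arm(
  targets=[
    [[0, 0, 0.3, 0, 0, 0], [0, 0, 0.6, 0, 0, 0], [0, 0, 0.6, 0, 0, 0]],
  ],
)

```text
t: 45.52
eef_pos: [0.5703, -0.0034, 0.0141]
tool_rot: [179.9, 0.1, 94.3]
wrist_force: [-9.4, 0.8, 17.6]
opening: -0.0
```

```bash
python3 -c "
from h import *
look2('g8',(250,140,390,270),4.2)
p,d=optics.capture('scene');P=dep('scene',d)
import numpy as np
th=np.radians(CASE[2]); R=np.array([[np.cos(th),np.sin(th)],[-np.sin(th),np.cos(th)]])
L=np.concatenate([(P[:,:,:2]-CASE[:2])@R.T,P[:,:,2:]],2)
for y in (-.05,-.03,0,.03,.05): 
  m=(abs(L[:,:,1]-y)<.005)&(abs(L[:,:,0]-.03)<.08)&(L[:,:,2]>.05)&(p[:,:,2]>150); print(y,m.sum(),np.median(L[m][:,2]))"
```

```text
45.575 [ 0.5703 -0.0034  0.0141] 0.004017942367419636 [-9.1  0.4 18.1]
-0.05 569 0.2697974246040391
-0.03 553 0.403761578617426
0 258 0.07449799934675017
0.03 254 0.07432062456352179
0.05 258 0.07419775359540831
```

View pics/g8.png

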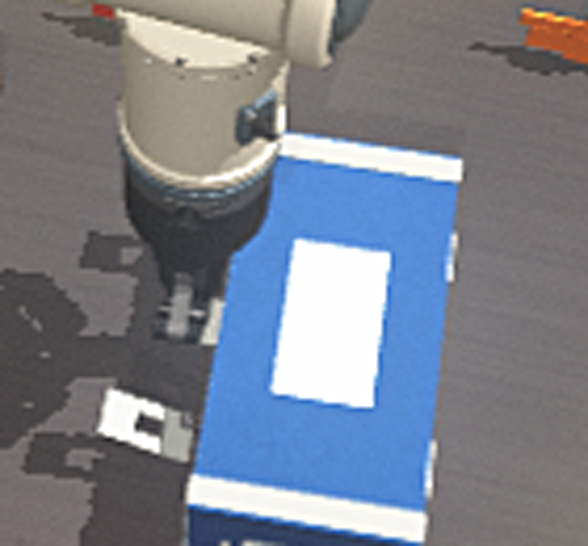

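Call:
step_arm(
  targets=[
    [[0, 0, -3, 0, 0, 0], [0, 0, -7, 0, 0, 0], [-2, 0, -12, 0, 0, 0], [-7, 0, -14, 0, 0, 0], [-12, 0, -14, 0, 0, 0]],
  ],
)

```text
t: 46.25
eef_pos: [0.5803, -0.124, 0.1536]
tool_rot: [179.7, 0.2, 94.4]
wrist_force: [0.3, -0.8, -0.3]
opening: 0.001
```

Call:
step_arm(
  targets=[
    [[-3, -3, 0, 0, 0, 0], [-6, -6, 0, 0, 0, 0], [-6, -6, 0, 0, 0, 0]],
  ],
)

```text
t: 46.62
eef_pos: [0.5223, -0.1893, 0.1506]
tool_rot: [180.0, 0.1, 94.1]
wrist_force: [-0.1, -0.1, -0.3]
opening: 0.0
```

```bash
cat >> h.py <<'E'
_th=np.radians(CASE[2]); RC=np.array([[np.cos(_th),np.sin(_th)],[-np.sin(_th),np.cos(_th)]])
def tol(P): return np.concatenate([(P[...,:2]-CASE[:2])@RC.T,P[...,2:]],-1)
E
python3 -c "
from h import *
for n in ('scene','top'):
  p,d=optics.capture(n);L=tol(dep(n,d))
  crop(n,p,(260,150,400,285) if n=='scene' else (190,145,300,265),'h1'+n,4.2)
  for xc in (-.07,.07):
    m=(abs(L[:,:,0]-xc)<.016)&(L[:,:,1]<-.068)&(L[:,:,1]>-.135)&(p.min(2)>110)&(L[:,:,2]>.012)&(L[:,:,2]<.12)
    q=L[m]; k=np.polyfit(q[:,1],q[:,2],1); print(n,xc,m.sum(),q.min(0).round(4),q.max(0).round(4),'slope',k, 'ang from up',90+np.degrees(np.arctan(k[0])))
"
```

```text
scene -0.07 167 [-0.0829 -0.1238  0.0331] [-0.0542 -0.0696  0.0649] slope [-0.14399714  0.02769061] ang from up 81.80589692354914
scene 0.07 192 [ 0.0591 -0.1199  0.0347] [ 0.0855 -0.0691  0.0654] slope [-0.39893299  0.0103825 ] ang from up 68.251312819746
top -0.07 124 [-0.0835 -0.1225  0.0121] [-0.0549 -0.0696  0.0684] slope [-0.14975828  0.02818951] ang from up 81.48277959010875
top 0.07 116 [ 0.0558 -0.1196  0.0306] [ 0.0851 -0.0701  0.0669] slope [-0.39953896  0.01160329] ang from up 68.22136607542578
```

View pics/h1scene.png

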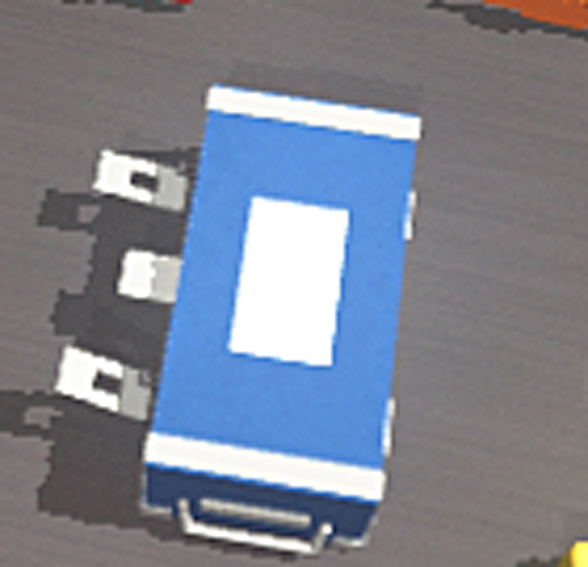

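View pics/h1top.png

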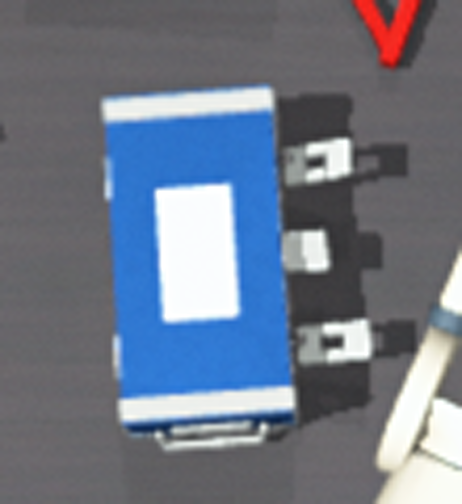

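```bash
python3 -c "
from h import *
go(loc([-.069,-.122,.06]),94.3)"
```

```text
row [13.97, -0.91, 9.03, 0.0, 0.1, -0.1] rows needed 3
```

Call:
step_arm(
  targets=[
    [[5, -0.3, 0, 0, 0, 0], [10, -0.6, 0, 0, 0, 0], [14, -0.9, 2, 0, 0, 0], [14, -0.9, 6, 0, 0, 0], [14, -0.9, 9, 0, 0, 0]],
  ],
  fingers=0.6,
)

```text
t: 47.35
eef_pos: [0.5042, -0.0462, 0.0586]
tool_rot: [-180.0, 0.1, 94.5]
wrist_force: [0.9, 0.1, -1.2]
opening: 0.599
```

Call:
step_arm(
  targets=[
    [[0, 0, 0, 0, 0, 0], [0, 0, 0, 0, 0, 0]],
  ],
)

```text
t: 47.6
eef_pos: [0.5051, -0.0479, 0.0616]
tool_rot: [179.9, 0.1, 94.3]
wrist_force: [-0.1, -0.0, 0.5]
opening: 0.603
```

```bash
python3 -c "
from h import *
go(loc([-.069,-.122,-.013]),94.3);look2('h2',(260,120,360,220),6)
p,d=optics.capture('top');crop('top',p,(220,195,310,265),'h2t',7)"
```

```text
row [-0.05, -0.09, 7.46, 0.1, 0.1, 0.0] rows needed 2
47.65 [ 0.5054 -0.0482  0.0621] 0.6028133945875153 [-0.  -1.   0.1]
```

View pics/h2.png

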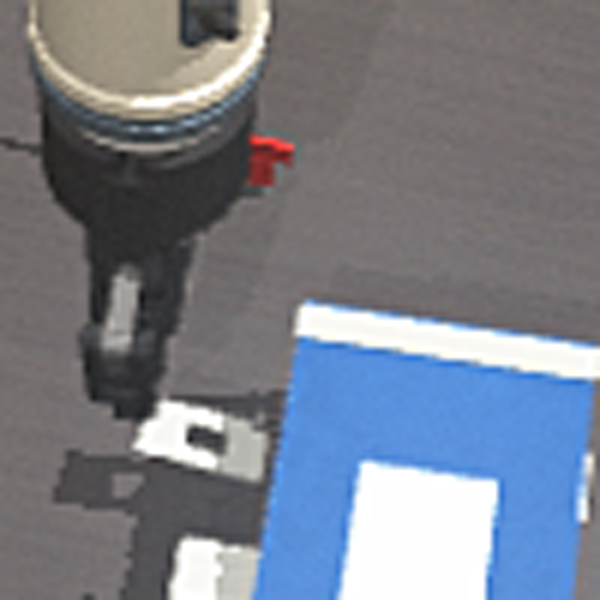

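View pics/h2t.png

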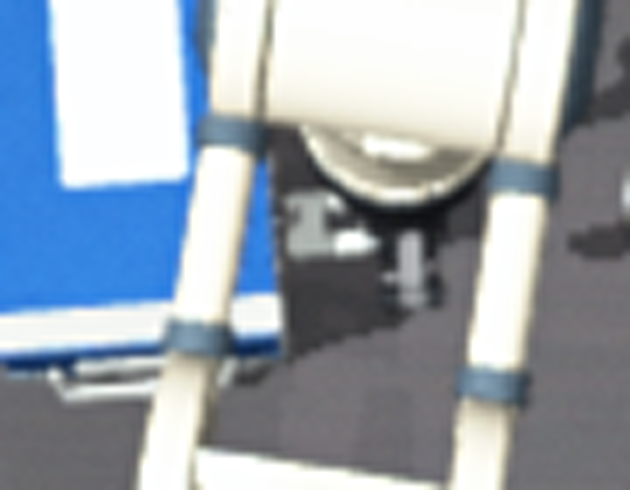

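Call:
step_arm(
  targets=[
    [[0.6, -0.1, 2, 0, 0, 0], [0.6, -0.1, 4, 0, 0, 0], [0.6, -0.1, 5.5, 0, 0, 0], [0.6, -0.1, 5.5, 0, 0, 0]],
  ],
)

```text
t: 48.2
eef_pos: [0.5012, -0.0424, 0.0026]
tool_rot: [-179.8, 0.0, 94.3]
wrist_force: [-0.4, -0.2, 0.9]
opening: 0.596
```

```bash
python3 -c "
from h import *
go(loc([-.069,-.116,-.013]),94.3);look2('h3',(270,140,350,200),9)"
```

```text
row [-0.04, 0.27, 1.56, -0.2, 0.0, -0.0] rows needed 1
48.25 [ 0.5021 -0.0426  0.004 ] 0.5980117597446599 [-1.1  0.1  0.6]
```

View pics/h3.png

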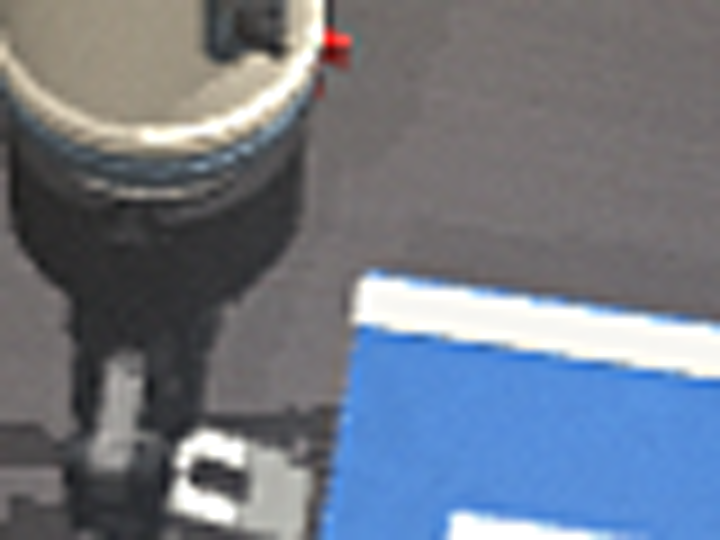

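```bash
python3 -c "
from h import *
T=TC(CASE)
q=T([[-.03,-.122,.05],[-.03,-.1,.05],[-.03,-.122,.1],[-.03,-.1,.1],[-.069-.014,-.125,.042],[-.069+.014,-.125,.042]])
print((px('scene',q)-[270,140]+.5)*9)
p,d=optics.capture('scene');L=tol(dep('scene',d))
for (x,y) in [(75,480),(90,480),(120,440),(150,490),(160,500),(120,500),(185,500),(100,360),(70,340)]:
  u,v=int(270+x/9),int(140+y/9); print((x,y),L[v,u].round(3),p[v,u])
"
```

```text
[[106.32453938 558.59375644]
 [183.53739721 570.68634573]
 [104.70883097 466.94159397]
 [185.59474288 479.43700745]
 [129.54975709 413.99959562]
 [112.11281432 495.85159184]]
(75, 480) [-0.003 -0.124  0.136] [38 40 42]
(90, 480) [-0.003 -0.119  0.138] [56 56 60]
(120, 440) [-0.012 -0.114  0.147] [167 163 161]
(150, 490) [-0.    -0.105  0.142] [47 48 50]
(160, 500) [-0.005 -0.103  0.13 ] [47 47 52]
(120, 500) [-0.006 -0.113  0.125] [55 57 61]
(185, 500) [-0.057 -0.104  0.043] [255 255 255]
(100, 360) [-0.028 -0.121  0.154] [55 56 58]
(70, 340) [-0.131 -0.153  0.002] [110 104 103]
```

Call:
step_arm(
  targets=[
    [[0, 0.2, 0.8, 0, 0, 0], [0, 0.2, 1.6, 0, 0, 0], [0, 0.2, 2.2, 0, 0, 0], [0, 0.2, 2.2, 0, 0, 0]],
  ],
)

```text
t: 48.8
eef_pos: [0.5042, -0.0424, -0.0177]
tool_rot: [-179.9, 0.1, 94.3]
wrist_force: [-0.2, -0.3, 0.6]
opening: 0.6
```

Call:
step_arm(
  targets=[
    [[0, 0, 0, 0, 0, 0], [0, 0, 0, 0, 0, 0], [0, 0, 0, 0, 0, 0], [0, 0, 0, 0, 0, 0]],
  ],
  fingers=0,
  grip_force=20,
)

```text
t: 49.3
eef_pos: [0.5043, -0.0427, -0.0169]
tool_rot: [-179.9, 0.1, 94.3]
wrist_force: [-4.8, -2.4, 1.2]
opening: 0.318
```

```bash
python3 -c "
from h import *
look2('h4',(270,140,350,200),9)"
```

```text
49.35 [ 0.5043 -0.0427 -0.0169] 0.3195169192609399 [-5.1 -1.9  2.4]
```

View pics/h4.png

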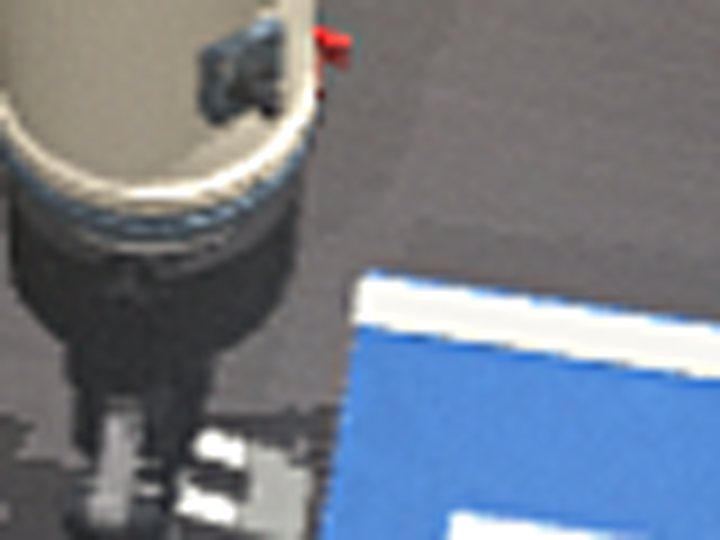

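Call:
step_arm(
  targets=[
    [[0.1, 0, -0.45, 0, 0, 0], [0.22, 0, -0.9, 0, 0, 0], [0.38, 0, -1.25, 0, 0, 0], [0.55, 0, -1.6, 0, 0, 0], [0.55, 0, -1.6, 0, 0, 0]],
  ],
)

```text
t: 49.98
eef_pos: [0.5038, -0.0365, -0.0009]
tool_rot: [-179.9, 0.1, 94.3]
wrist_force: [-5.3, -0.9, -2.6]
opening: 0.324
```

```bash
python3 -c "
from h import *
look2('h5',(270,130,350,190),9)"
```

```text
50.025 [ 0.5038 -0.0365 -0.0009] 0.3163219207961331 [-6.1  0.5 -2.6]
```

View pics/h5.png

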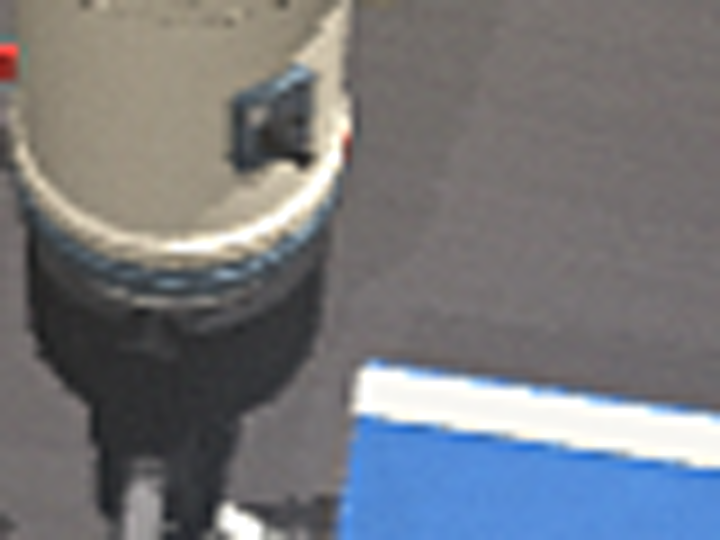

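Opening held; continue to about 30°.

Call:
step_arm(
  targets=[
    [[0.22, 0, -0.32, 0, 0, 0], [0.45, 0, -0.64, 0, 0, 0], [0.72, 0, -0.92, 0, 0, 0], [1, 0, -1.2, 0, 0, 0], [1, 0, -1.2, 0, 0, 0]],
  ],
)

```text
t: 50.65
eef_pos: [0.5031, -0.0269, 0.0112]
tool_rot: [-179.9, 0.1, 94.3]
wrist_force: [-5.4, -1.5, -4.2]
opening: 0.321
```

Call:
step_arm(
  targets=[
    [[0.33, 0, -0.24, 0, 0, 0], [0.65, 0, -0.45, 0, 0, 0], [0.65, 0, -0.45, 0, 0, 0]],
  ],
)

```text
t: 51.02
eef_pos: [0.5027, -0.0208, 0.0158]
tool_rot: [-180.0, 0.2, 94.3]
wrist_force: [-7.0, -2.8, -3.3]
opening: 0.319
```

```bash
python3 -c "
from h import *
look2('h6',(270,140,350,200),9)"
```

```text
51.075 [ 0.5026 -0.0208  0.0158] 0.3210427138782499 [-6.6 -3.5 -2.6]
```

View pics/h6.png

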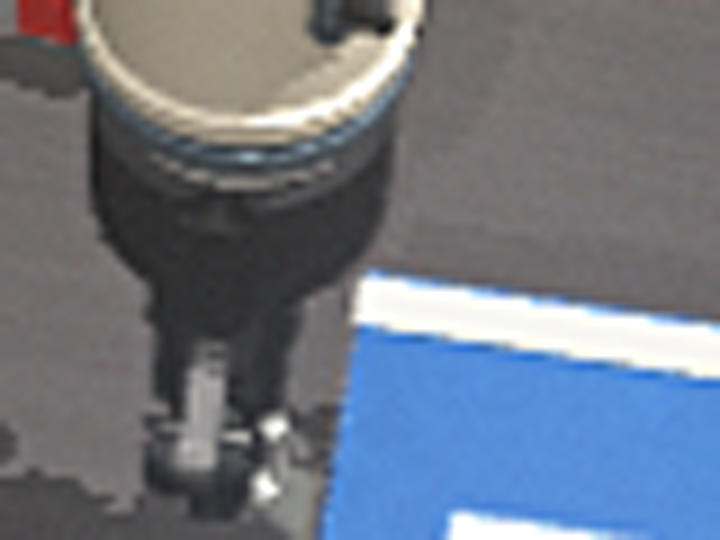

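Call:
step_arm(
  targets=[
    [[0, 0, 0, 0, 0, 0], [0, 0, 0, 0, 0, 0], [0, 0, 0, 0, 0, 0]],
  ],
  fingers=0.6,
)

```text
t: 51.45
eef_pos: [0.5041, -0.0203, 0.0166]
tool_rot: [179.9, 0.1, 94.3]
wrist_force: [-0.2, -0.2, 0.1]
opening: 0.6
```

Call:
step_arm(
  targets=[
    [[0, 0, -2, 0, 0, 0], [0, 0, -5, 0, 0, 0], [-1, 0, -8, 0, 0, 0], [-4, 0, -8, 0, 0, 0], [-4, 0, -8, 0, 0, 0]],
  ],
)

```text
t: 52.08
eef_pos: [0.5069, -0.0616, 0.0978]
tool_rot: [179.8, 0.2, 94.2]
wrist_force: [-1.2, 0.4, -0.0]
opening: 0.595
```

```bash
python3 -c "
from h import *
for n in ('scene','top'):
  p,d=optics.capture(n);L=tol(dep(n,d))
  m=(abs(L[:,:,0]+.07)<.016)&(L[:,:,1]<-.068)&(L[:,:,1]>-.135)&(p.min(2)>110)&(L[:,:,2]>.03)&(L[:,:,2]<.11)
  q=L[m]; print(m.sum()); 
  if len(q)>5: k=np.polyfit(q[:,2],q[:,1],1); print(q.min(0).round(4),q.max(0).round(4),'ang',-np.degrees(np.arctan(k[0])))
go(loc([-.069,-.13,.033]),94.3); look2('h7',(260,140,350,210),8)"
```

```text
112
[-0.0815 -0.1023  0.0375] [-0.0541 -0.0682  0.0834] ang 35.95512714569086
75
[-0.0839 -0.1005  0.0405] [-0.0551 -0.0697  0.0877] ang 32.999805124638804
row [0.36, -0.11, 6.35, 0.1, 0.1, -0.1] rows needed 2
52.225 [ 0.5061 -0.0598  0.0961] 0.6008503067532234 [-0.2  0.6  0.1]
```

View pics/h7.png

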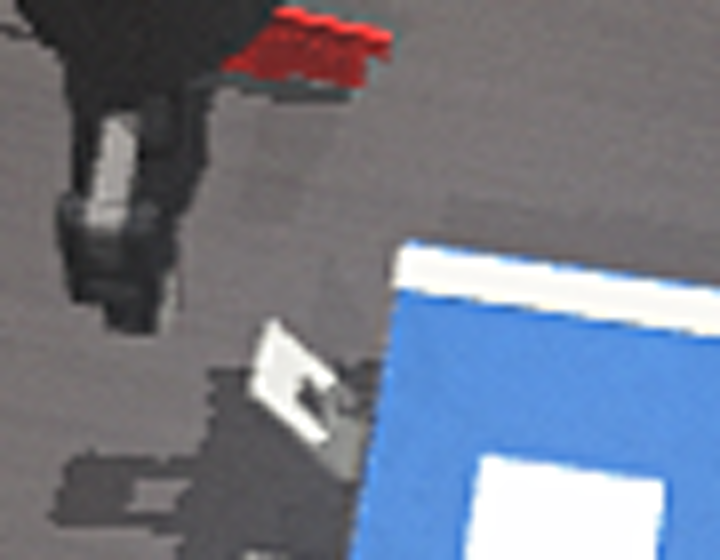

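Call:
step_arm(
  targets=[
    [[0, -0.1, 0, 0, 0, 0], [0, -0.1, 2, 0, 0, 0], [0, -0.1, 4, 0, 0, 0], [0, -0.1, 6.2, 0, 0, 0], [0, -0.1, 6.2, 0, 0, 0]],
  ],
  fingers=0,
)

```text
t: 52.85
eef_pos: [0.5027, -0.0599, 0.0297]
tool_rot: [-179.6, 0.0, 94.3]
wrist_force: [-0.4, -0.7, 0.2]
opening: 0.001
```

Call:
step_arm(
  targets=[
    [[0.8, 0, 0, 0, 0, 0], [1.6, 0, 0, 0, 0, 0], [2.4, 0, 0, 0, 0, 0], [3.2, 0, 0, 0, 0, 0], [3.6, 0, 0, 0, 0, 0]],
  ],
)

```text
t: 53.48
eef_pos: [0.5026, -0.0239, 0.0339]
tool_rot: [180.0, 0.1, 94.3]
wrist_force: [0.2, -2.0, 0.6]
opening: 0.002
```

```bash
python3 -c "
from h import *
go(loc([-.069,-.0875,.033]),94.3); look2('h8',(260,140,350,210),8)"
```

```text
row [0.97, -0.01, 0.09, 0.0, 0.1, 0.0] rows needed 1
53.525 [ 0.5024 -0.0236  0.0337] -0.0020042431579793242 [ 0.1  0.3 -0.4]
```

View pics/h8.png

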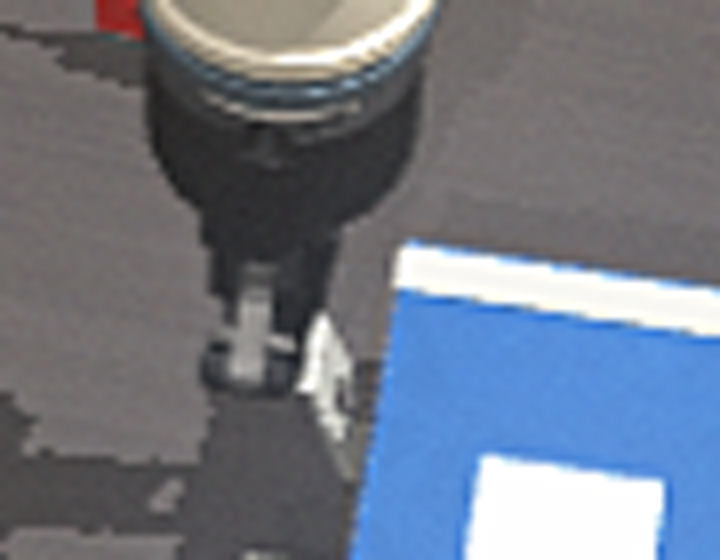

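Call:
step_arm(
  targets=[
    [[0.4, 0, 0, 0, 0, 0], [0.8, 0, 0, 0, 0, 0], [0.8, 0, 0, 0, 0, 0]],
  ],
)

```text
t: 53.9
eef_pos: [0.5017, -0.0161, 0.0333]
tool_rot: [-180.0, 0.1, 94.3]
wrist_force: [-0.4, -0.1, -0.5]
opening: 0.0
```

Call:
step_arm(
  targets=[
    [[0.2, 0, 0, 0, 0, 0], [0.4, 0, 0, 0, 0, 0], [0.4, 0, 0, 0, 0, 0]],
  ],
)

```text
t: 54.28
eef_pos: [0.5015, -0.0124, 0.0335]
tool_rot: [180.0, 0.1, 94.3]
wrist_force: [0.2, -0.8, -0.0]
opening: 0.004
```

Call:
step_arm(
  targets=[
    [[0.2, 0, 0, 0, 0, 0], [0.4, 0, 0, 0, 0, 0], [0.4, 0, 0, 0, 0, 0]],
  ],
)

```text
t: 54.65
eef_pos: [0.5012, -0.0083, 0.0335]
tool_rot: [180.0, 0.1, 94.3]
wrist_force: [0.8, -0.4, 0.8]
opening: -0.002
```

```bash
python3 -c "
from h import *
look2('h9',(270,150,350,210),9)"
```

```text
54.7 [ 0.5011 -0.0083  0.0334] 0.003953586528827433 [-0.   0.5  0.5]
```

View pics/h9.png

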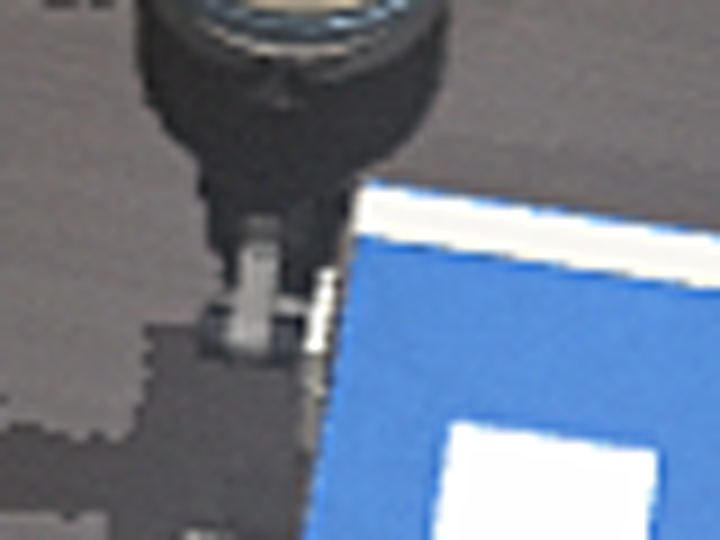

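Nearly upright; keep pressing until force rises.

Call:
step_arm(
  targets=[
    [[0.2, 0, 0, 0, 0, 0], [0.4, 0, 0, 0, 0, 0], [0.4, 0, 0, 0, 0, 0]],
  ],
)

```text
t: 55.08
eef_pos: [0.501, -0.0067, 0.0336]
tool_rot: [180.0, 0.3, 94.2]
wrist_force: [-0.6, -7.3, 0.2]
opening: -0.001
```

Call:
step_arm(
  targets=[
    [[0.15, 0, 0, 0, 0, 0], [0.3, 0, 0, 0, 0, 0], [0.3, 0, 0, 0, 0, 0]],
  ],
)

```text
t: 55.45
eef_pos: [0.501, -0.0065, 0.0336]
tool_rot: [180.0, 0.6, 94.1]
wrist_force: [0.7, -17.4, -0.2]
opening: 0.003
```

Call:
step_arm(
  targets=[
    [[-2, 0, 0, 0, 0, 0], [-5, 0, -1, 0, 0, 0], [-5, 0, -5, 0, 0, 0], [-4, 5, -7, 0, 0, 0], [-3.5, 10, -7, 0, 0, 0]],
  ],
)

```text
t: 56.08
eef_pos: [0.6056, -0.0285, 0.1071]
tool_rot: [179.7, 0.1, 94.3]
wrist_force: [1.2, -0.6, 0.1]
opening: 0.002
```

```bash
python3 -c "
from h import *
go(loc([.071,-.1145,.08]),94.3); p,d=optics.capture('scene'); L=tol(dep('scene',d)); crop('scene',p,(260,150,350,220),'i0',8)
m=(abs(L[:,:,0]-.07)<.03)&(L[:,:,1]<-.09)&(L[:,:,1]>-.135)&(p.min(2)>110)&(L[:,:,2]>.03)&(L[:,:,2]<.11);q=L[m];print(m.sum(),q.min(0),q.max(0))"
```

```text
row [-0.49, 3.74, 2.74, 0.3, 0.1, -0.0] rows needed 1
126 [ 0.05868105 -0.11993929  0.04249266] [ 0.08779573 -0.09007285  0.06003781]
```

View pics/i0.png

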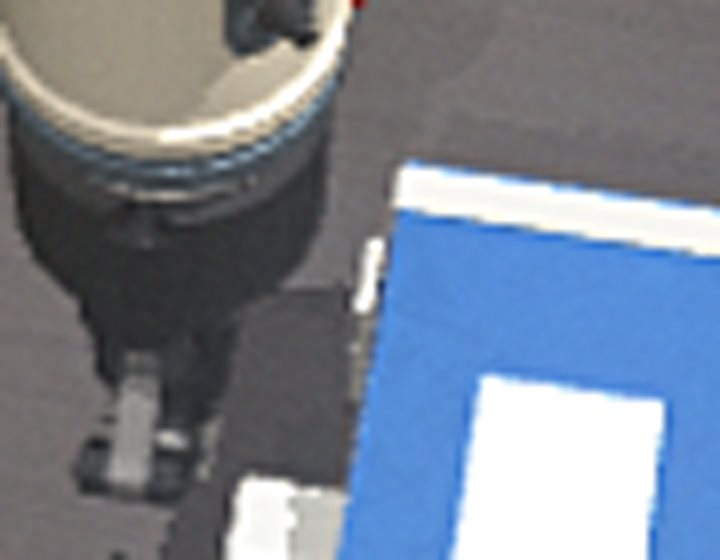

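Call:
step_arm(
  targets=[
    [[-0.5, 3.7, 0, 0, 0, 0], [-0.5, 3.7, 2, 0, 0, 0], [-0.5, 3.7, 4, 0, 0, 0], [-0.5, 3.7, 5, 0, 0, 0], [-0.5, 3.7, 5, 0, 0, 0]],
  ],
  fingers=0.6,
)

```text
t: 56.75
eef_pos: [0.639, -0.0311, 0.0526]
tool_rot: [-179.9, 0.1, 94.3]
wrist_force: [-0.2, -0.4, 0.8]
opening: 0.596
```

```bash
python3 -c "
from h import *
go(loc([.071,-.1145,-.0065]),94.3); look2('i1',(250,180,340,250),8)"
```

```text
row [0.02, 0.45, 5.91, -0.1, 0.1, -0.0] rows needed 1
56.8 [ 0.6397 -0.0312  0.0538] 0.5987131809511966 [ 0.6 -1.3  0.1]
```

View pics/i1.png

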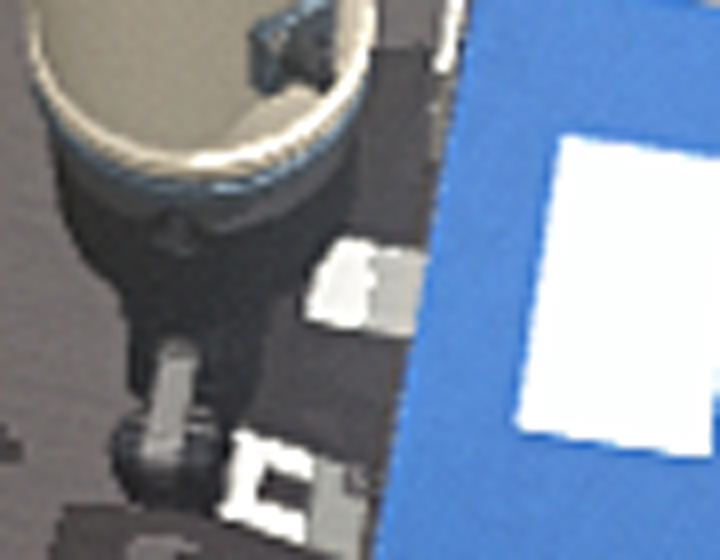

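Call:
step_arm(
  targets=[
    [[0, 0.4, 1.5, 0, 0, 0], [0, 0.4, 3, 0, 0, 0], [0, 0.4, 4.5, 0, 0, 0], [0, 0.4, 6, 0, 0, 0], [0, 0.4, 6, 0, 0, 0]],
  ],
)

```text
t: 57.42
eef_pos: [0.6429, -0.0309, -0.0089]
tool_rot: [-179.8, 0.1, 94.3]
wrist_force: [-1.2, 0.5, 0.3]
opening: 0.597
```

Call:
step_arm(
  targets=[
    [[0, 0, 0, 0, 0, 0], [0, 0, 0, 0, 0, 0], [0, 0, 0, 0, 0, 0], [0, 0, 0, 0, 0, 0]],
  ],
  fingers=0,
  grip_force=20,
)

```text
t: 57.92
eef_pos: [0.6439, -0.0314, -0.0059]
tool_rot: [-180.0, 0.1, 94.3]
wrist_force: [-5.6, -0.8, 1.0]
opening: 0.322
```

```bash
python3 -c "
from h import *
look2('i2',(250,180,340,250),8)"
```

```text
57.975 [ 0.6439 -0.0314 -0.0059] 0.3189999146464512 [-5.6 -1.3  2.7]
```

View pics/i2.png

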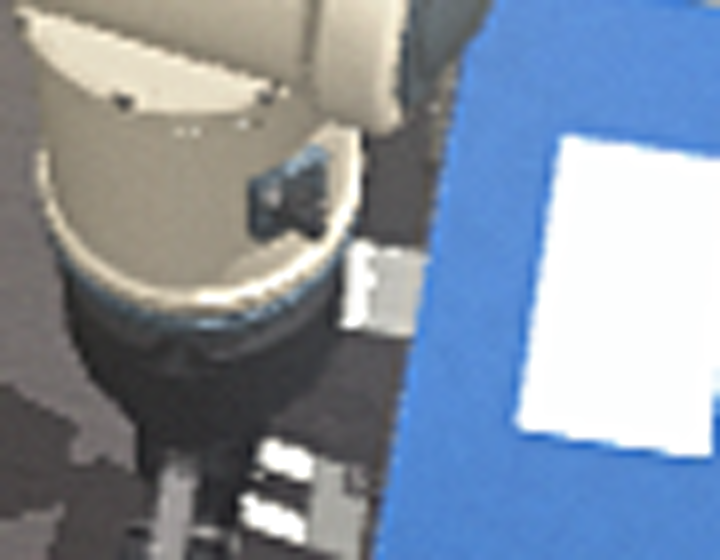

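Call:
step_arm(
  targets=[
    [[0.13, 0, -0.3, 0, 0, 0], [0.27, 0, -0.56, 0, 0, 0], [0.5, 0, -0.9, 0, 0, 0], [0.72, 0, -1.2, 0, 0, 0], [0.72, 0, -1.2, 0, 0, 0]],
  ],
)

```text
t: 58.6
eef_pos: [0.6432, -0.024, 0.0054]
tool_rot: [-179.9, 0.1, 94.3]
wrist_force: [-4.8, -2.5, -1.5]
opening: 0.319
```

Call:
step_arm(
  targets=[
    [[0.28, 0, -0.3, 0, 0, 0], [0.56, 0, -0.56, 0, 0, 0], [0.9, 0, -0.8, 0, 0, 0], [1.2, 0, -1, 0, 0, 0], [1.2, 0, -1, 0, 0, 0]],
  ],
)

```text
t: 59.22
eef_pos: [0.6424, -0.0124, 0.0154]
tool_rot: [-179.9, 0.2, 94.3]
wrist_force: [-4.2, -4.6, -1.9]
opening: 0.315
```

Call:
step_arm(
  targets=[
    [[0, 0, 0, 0, 0, 0], [0, 0, 0, 0, 0, 0], [0, 0, 0, 0, 0, 0]],
  ],
  fingers=0.6,
)

```text
t: 59.6
eef_pos: [0.6435, -0.0114, 0.0162]
tool_rot: [179.9, 0.1, 94.3]
wrist_force: [0.6, 0.0, 0.4]
opening: 0.597
```

Call:
step_arm(
  targets=[
    [[0, 0, -2, 0, 0, 0], [0, 0, -5, 0, 0, 0], [-1, 0, -8, 0, 0, 0], [-4, 0, -8, 0, 0, 0], [-4, 0, -8, 0, 0, 0]],
  ],
)

```text
t: 60.22
eef_pos: [0.6466, -0.0533, 0.098]
tool_rot: [179.8, 0.2, 94.2]
wrist_force: [-0.3, -0.4, -0.6]
opening: 0.6
```

```bash
python3 -c "
from h import *
for n in ('scene','top'):
  p,d=optics.capture(n);L=tol(dep(n,d))
  m=(abs(L[:,:,0]-.07)<.016)&(L[:,:,1]<-.068)&(L[:,:,1]>-.135)&(p.min(2)>110)&(L[:,:,2]>.03)&(L[:,:,2]<.11)
  q=L[m]; print(m.sum()); 
  if len(q)>5: k=np.polyfit(q[:,2],q[:,1],1); print(q.min(0).round(4),q.max(0).round(4),'ang',-np.degrees(np.arctan(k[0])))
go(loc([.071,-.13,.033]),94.3); look2('i3',(250,160,340,230),8)"
```

```text
137
[ 0.0586 -0.1025  0.0373] [ 0.0857 -0.0682  0.0834] ang 35.93302839566166
62
[ 0.0567 -0.1017  0.0422] [ 0.0854 -0.0754  0.0869] ang 32.594529907843956
row [0.54, -0.11, 6.35, 0.1, 0.1, -0.0] rows needed 2
60.375 [ 0.6458 -0.051   0.0961] 0.6000865760450114 [ 0.1 -0.1  0.2]
```

View pics/i3.png

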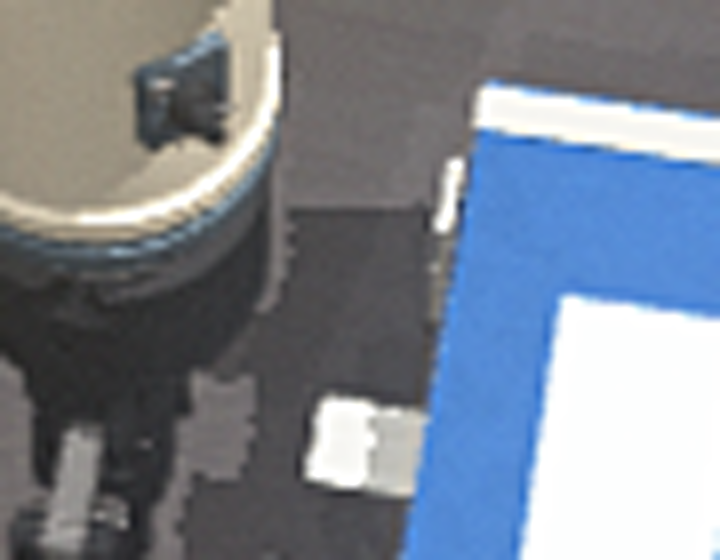

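Call:
step_arm(
  targets=[
    [[0.1, -0.1, 0, 0, 0, 0], [0.1, -0.1, 2, 0, 0, 0], [0.1, -0.1, 4, 0, 0, 0], [0.1, -0.1, 6.2, 0, 0, 0], [0.1, -0.1, 6.2, 0, 0, 0]],
  ],
  fingers=0,
)

```text
t: 61.0
eef_pos: [0.6422, -0.0503, 0.029]
tool_rot: [-179.6, 0.0, 94.3]
wrist_force: [-0.4, -0.5, -0.2]
opening: -0.0
```

Call:
step_arm(
  targets=[
    [[0.8, 0, 0, 0, 0, 0], [1.6, 0, 0, 0, 0, 0], [2.4, 0, 0, 0, 0, 0], [3.2, 0, 0, 0, 0, 0], [4, 0, 0, 0, 0, 0]],
  ],
)

```text
t: 61.62
eef_pos: [0.6419, -0.0103, 0.034]
tool_rot: [180.0, 0.1, 94.3]
wrist_force: [0.2, -1.3, 0.1]
opening: 0.003
```

```bash
python3 -c "
from h import *
print(tol(np.array([.501,-.0065,.0336])),tol(arm.get_obs()['eef_pos'])); look2('i4',(250,170,340,240),8)"
```

```text
[-0.06917336 -0.07973792  0.0336    ] [ 0.07107049 -0.09408189  0.03399274]
61.675 [ 0.6417 -0.0092  0.0338] -0.005948830070679081 [ 0.   0.4 -0. ]
```

View pics/i4.png

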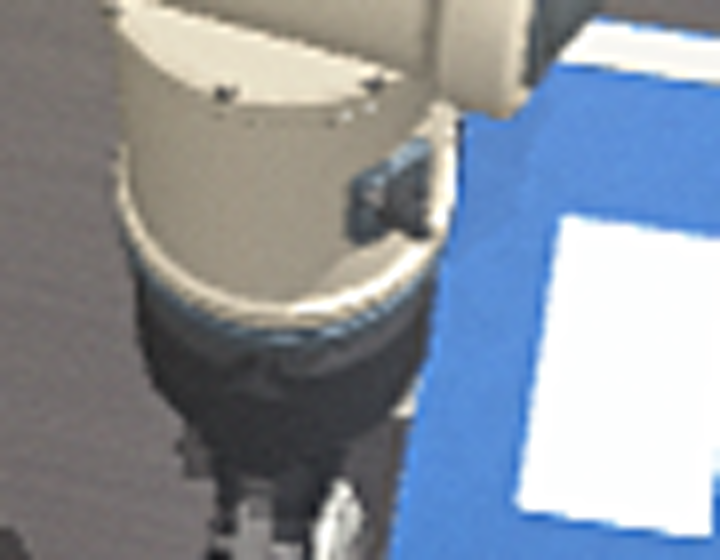

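Another 14 mm to go.

Call:
step_arm(
  targets=[
    [[0.3, 0, 0, 0, 0, 0], [0.6, 0, 0, 0, 0, 0], [0.9, 0, 0, 0, 0, 0], [1.2, 0, 0, 0, 0, 0], [1.2, 0, 0, 0, 0, 0]],
  ],
)

```text
t: 62.3
eef_pos: [0.6408, 0.0015, 0.0334]
tool_rot: [-180.0, 0.1, 94.3]
wrist_force: [0.4, 0.1, -0.0]
opening: -0.0
```

Call:
step_arm(
  targets=[
    [[0.2, 0, 0, 0, 0, 0], [0.4, 0, 0, 0, 0, 0], [0.4, 0, 0, 0, 0, 0]],
  ],
)

```text
t: 62.68
eef_pos: [0.6406, 0.0036, 0.0335]
tool_rot: [-180.0, 0.2, 94.2]
wrist_force: [-0.2, -5.0, -0.5]
opening: 0.002
```

Call:
step_arm(
  targets=[
    [[0.15, 0, 0, 0, 0, 0], [0.2, 0, 0, 0, 0, 0], [0.2, 0, 0, 0, 0, 0]],
  ],
)

```text
t: 63.05
eef_pos: [0.6406, 0.0037, 0.0335]
tool_rot: [180.0, 0.4, 94.1]
wrist_force: [0.0, -10.3, 0.3]
opening: -0.004
```

Call:
step_arm(
  targets=[
    [[0.15, 0, 0, 0, 0, 0], [0.15, 0, 0, 0, 0, 0]],
  ],
)

```text
t: 63.3
eef_pos: [0.6406, 0.0038, 0.0336]
tool_rot: [180.0, 0.5, 94.1]
wrist_force: [1.1, -15.0, 0.3]
opening: 0.001
```

Call:
step_arm(
  targets=[
    [[-2, 0, 0, 0, 0, 0], [-5, 0, -1, 0, 0, 0], [-8, 0, -6, 0, 0, 0], [-14, 0, -10, 0, 0, 0], [-18, 0, -12, 0, 0, 0]],
  ],
)

```text
t: 63.92
eef_pos: [0.6542, -0.1723, 0.1564]
tool_rot: [179.8, 0.1, 94.3]
wrist_force: [0.1, 0.5, -0.4]
opening: -0.004
```

Call:
step_arm(
  targets=[
    [[-5, -5, 0, 0, 0, 0], [-5, -10, 0, 0, 0, 0], [-5, -10, 0, 0, 0, 0]],
  ],
)

```text
t: 64.3
eef_pos: [0.5542, -0.2291, 0.1529]
tool_rot: [-179.9, -0.0, 94.1]
wrist_force: [1.0, -0.4, 0.2]
opening: -0.001
```

```bash
python3 -c "
from h import *
for n in ('scene','top'):
  p,d=optics.capture(n);L=tol(dep(n,d)); crop(n,p,(260,150,400,285) if n=='scene' else (190,145,300,265),'z1'+n,4.2)
  cv2.imwrite(f'pics/z1full{n}.png',p[:,:,::-1])
  for x in (-.07,.07):
    m=(abs(L[:,:,0]-x)<.018)&(L[:,:,1]<-.064)&(L[:,:,1]>-.12)&(p.min(2)>110)&(L[:,:,2]>.03)&(L[:,:,2]<.11); q=L[m]; print(n,x,m.sum(),q.min(0).round(4) if len(q) else '',q.max(0).round(4) if len(q) else '')
  for y in (-.05,0,.05):
    m=(abs(L[:,:,1]-y)<.005)&(abs(L[:,:,0])<.1)&(L[:,:,2]>.05)&(p[:,:,2]>150); print(' lid',y,np.median(L[m][:,2]))
o=arm.get_obs();print(o['t'],o['eef_pos'],o['wrist_force'])"
```

```text
scene -0.07 35 [-0.079  -0.071   0.0391] [-0.0525 -0.0647  0.0933]
scene 0.07 39 [ 0.0606 -0.0708  0.0388] [ 0.0879 -0.0648  0.093 ]
 lid -0.05 0.07439856450127325
 lid 0 0.074458043515919
 lid 0.05 0.07431590062854648
top -0.07 16 [-0.0833 -0.0683  0.0324] [-0.056  -0.0642  0.0982]
top 0.07 16 [ 0.0565 -0.0689  0.0364] [ 0.0855 -0.0642  0.0989]
 lid -0.05 0.07525424401826308
 lid 0 0.07590149695194215
 lid 0.05 0.07453549417484473
64.4 [ 0.55771141 -0.22826347  0.15432689] [1.0116967  0.25444891 1.20868865]
```

View pics/z1scene.png

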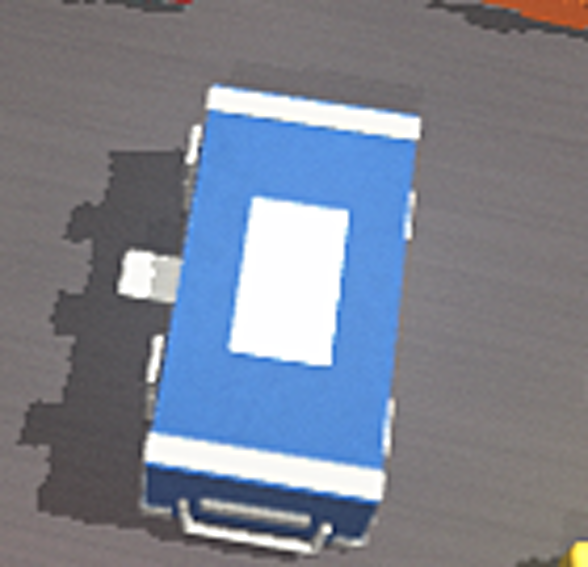

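View pics/z1top.png

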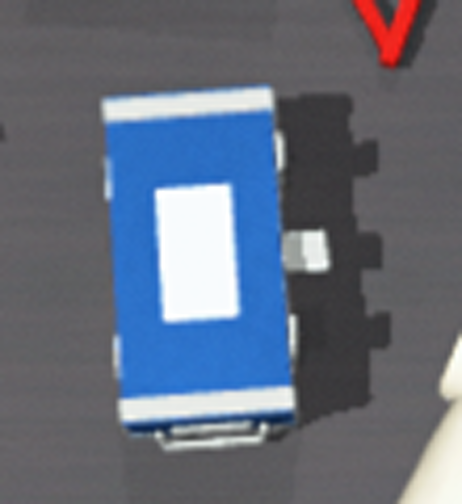

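View pics/z1fullscene.png

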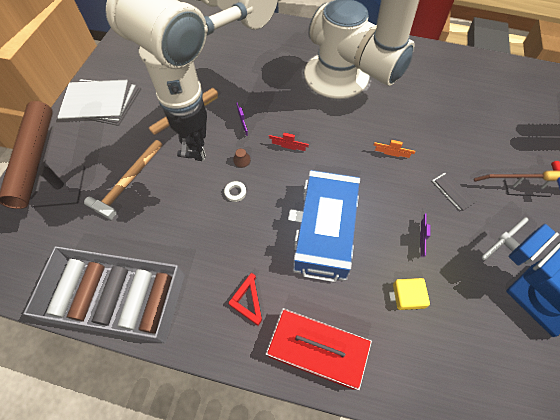

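Both views show the lid flat, with its top at about 75 mm. Both hasps stand upright, reaching about 93 mm, and lie against the front. No coupons are left on the bench, and the flange, reducer and other things are where they started. Handing in.

```bash
python3 -c "
from h import *
print(workorder.hand_in())"
```

```text
the job is handed in; nothing more can be done
None
```

The case is packed and shut, and I handed the job in at about 64 s of the 210 s allowed.

**What I did**
- I stood the three coupons present in a row in the channel, each pressed against the one before it from the robot-side end wall.
- I moved the yellow divider from the notches at 209 mm to those at 143 mm and dropped it in.
- I then pushed the lid shut by its tongue, and only after that swung hasp a and then hasp b upright.

**Last checks**
- **Divider:** measured 143 mm from the end wall, with its ear bar at the fully-down height. I checked this before closing the lid.
- **Lid:** its top reads 74–76 mm across the whole width in both cameras, against 75 mm when shut. It stopped firmly at about 18 N.
- **Hasps:** both stand flat against the lid's front, with tips at about 93 mm. Each stopped at 15–17 N.
- **Bench:** the flange and reducer were not touched, and the other things look unmoved in the final picture.

**What disagreed**
- **Tool position:** the reported tool position did not match the pictures. The real fingertips sat about 42 mm higher and 5 mm off along the tool's x axis. My first grasp of a coupon closed on nothing because of this, and I corrected for it from the pictures afterwards.
- **Camera x readings:** the two cameras differ by about 4 mm in x, so I used the mean.
- **Row position:** the coupons sit a few millimetres off the channel's centre line in a slight zigzag. That leaves about 17 mm between the last coupon and the divider. The next notches closer to the row, at 121 mm, would not fit.

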